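# Lock sample bottles into the field carrier

## Robot

A 6-joint arm with a two-finger parallel gripper is mounted at the origin on the work surface. World frame = base frame: x ahead of the robot, y to its left, z up, the work surface at z = 0. Lengths are in mm, angles in rad, forces in N, time in s.
With the tool pointing down it reaches from about 350 to 975 mm from the base axis. Payload 7.1 kg.
Tool frame: the origin (TCP) lies on the centre line of the jaws, within the pads' length; the fingertips stand 8 mm ahead of it and the grasp point (between the pads) lies 11 mm behind it; z points along the fingers, x is the direction in which the jaws open and shut, and the axes are right-handed (so a half turn about z gives the same grasp; the last joint's range is limited). The gripper opens to 88 mm and grips with 3 to 60 N. Pads are 20 mm wide; open, the fingers measure 115 mm over their backs; the gripper's body (75 mm by 178 mm) begins 61 mm behind the grasp point.
Start: joints at [1.106, 0.423, 1.63, -0, 1.089, -0.019], TCP at [269.455, 563.914, 230.675] pointing down, gripper open.
Joint ranges: [-3, 3], [-0.9, 2.11], [0.09, 2.58], [-1.31, 4.45], [0.11, 2.69], [-2.54, 2.54]. Speed limits (rad/s): [2.39, 2.39, 3.01, 3.14, 3.14, 3.14].

## Interface

Orientations are given as a rotation vector (axis times angle).
In Python, from workcell import ctrl gives the robot as it stands.
- The arm moves only by the shell command python3 -m handwheel 'ROWS'. ROWS is JSON, a list of rows, each a list of 3 entries, a list of its own where there are three numbers: the turn, a rotation vector about the tool's x, y, z in rad, then the shift along the tool's x, y, z in mm, then the opening, from 0 (shut) to 1 (fully open). In form: [[[ax, ay, az], [tx, ty, tz], jaw], ...]. A call has exactly 10 rows; each row shifts and turns the pose as measured when the row begins, along the tool's axes as they then stand; what a row does not reach is not made up. A row lasts 1/12 s, in which the tool goes at most 41.7 mm and 7.16 degrees, less where a joint would pass 70% of its speed; a pose out of reach is approached as far as the arm can. A call with a gripper value outside its range is refused whole. The fingers move at their own pace and stop on an object; the grip force is fixed at half the most. Time passes only in rows, so rows that do not move let the fingers close, or fill a call up. It gives the time, the measured TCP pose, the force and the opening at its end, in the units of the state.
- ctrl.get_obs(): the state, without advancing time (a new reading comes with each control period).
- ctrl.get_image(name): name is "scene" or "top"; returns a dict with "pixels" (384x512x3 uint8, red, green, blue), "camera_matrix" (3x3 intrinsics, pixels), "rvec" (rotation vector, rad) and "tvec" (3), from world to camera coordinates, as OpenCV has them. Camera axes: x right, y down, z forward; pixel columns grow to the right and rows downward; lengths in mm; the calibration is good to about 2 mm. A picture is of the moment at which its call begins. There is no depth.
- ctrl.close_job(): hands the job in, once; it reports no verdict.
Trained networks look in a picture, given as the dict that the camera call returned (one of the last four; its "shot" number tells which), for a name from the list of things; names that differ only in an ending like _2 or _b are one class to them, and where a whole thing is asked for, a point or a joint stands for the part that bears it (a point fixed in the world has none). Each returns a list of dicts, best first, with "score" (0 to 1); they miss things now and then, are a little off and sometimes report something else, mostly with a low value. They report only what shows in the picture. A call takes as long as a camera call. They do not tell look-alikes from the thing itself.
- ctrl.look_for(picture, query): "position" ([x, y, z] in mm, in the coordinates of the camera as it stood for that picture, good to about 4 mm: the middle of the surface that is visible of it).
- ctrl.spot_point(picture, query): "position" ([x, y, z] in mm, in the coordinates of the camera as it stood for that picture, good to about 4 mm: a listed point, or the origin of a listed thing).
The state is a dict: "t": time; "qpos": joint angles; "qvel": joint speeds; "joint_torque": joint torques, N m; "ee_pos": TCP position; "orientation": TCP orientation; "ft_force": force on the tool from outside, world axes, zero at the start; "moment": the same for the moment, N m; "width": finger opening in mm.
Only numpy, scipy, OpenCV 4.12 (cv2) and the standard library are available. Lean on these libraries where they do the work, as an engineer would, in place of code of your own. Each camera call takes 0.05 s, during which the arm holds its last target.

## Task

Get the olive sample carrier ready for the van. Draw the locking pin out of the empty catch and hang it in the open notch of the bracket on the carrier's end, swing the half-closed hold-down bar out of the way, and stand every white sample bottle from the bench upright and fully down in a well of its own. Then swing the bar over the caps fully home into the catch and lock it by pushing the pin all the way down through catch and bar; leave the brown reagent bottle and the clear beaker where they are.

Things in the scene. Friction and masses are not known exactly. Their poses are not given: they have to be found in the camera images.
- carrier: olive carrier fixed to the bench: base plate 150 (x) x 400 (y) x 10 mm, on it a block 136 x 154 mm, top 44 mm above the bench, with four round wells. Origin on the bench, midway between the wells; z up; its y axis runs along the carrier: bar hinge at y = +115 mm, catch at y = -115 mm, notch bracket at the -y end (y = -186 mm)
- well1 (a point): centre of the floor of well 1, 10 mm above the bench. Wells are 54 mm wide, 34 mm deep, open upward, at carrier (x, y) = (31, 40) mm
- well2 (a point): centre of the floor of well 2, 10 mm above the bench. Wells are 54 mm wide, 34 mm deep, open upward, at carrier (x, y) = (31, -40) mm
- well3 (a point): centre of the floor of well 3, 10 mm above the bench. Wells are 54 mm wide, 34 mm deep, open upward, at carrier (x, y) = (-31, 40) mm
- well4 (a point): centre of the floor of well 4, 10 mm above the bench. Wells are 54 mm wide, 34 mm deep, open upward, at carrier (x, y) = (-31, -40) mm
- bar (a joint): hinge of the aluminium hold-down bar, vertical axis: 0 = closed (bar lies along carrier -y over the caps, its end between the cheeks of the catch), grows to 1.9 rad as it swings level towards carrier +x; starts half closed (0.4 to 1.0) over some wells; stiff enough to stay where it is left; stops by itself at 0
- bar_hinge (a point): on the hinge axis, at the underside of the bar (119 mm above the bench). Bar 44 mm wide (36 mm at its end), 10 mm thick, reaching 248 mm from the axis
- bar_knob (a point): centre of the top of the black upright round knob on the bar: 20 mm diameter, 38 mm tall, standing on the bar's top (129 mm above the bench), 150 mm from the hinge axis
- bar_eye (a point): centre, on the bar's top face, of the 16 mm through hole near the bar's end, 230 mm from the hinge axis
- catch (a point): centre of the 12.5 mm vertical bore at the top face of the catch (140 mm above the bench). The catch is a steel fork: two level cheeks 44 x 44 x 8 mm (tops 140 and 114 mm above the bench), bored in line, with a back post on the -x side; the bar's end enters between them from +x
- notch (a point): parking place in the notch bracket: on the top face of its plate (85 mm above the bench, plate 6 mm thick), on the centre line of a 14 mm wide slot along y, open at the -y end (28 mm away) and closed 7 mm to the +y side. The pin hangs here by its collar, which lies on the plate
- pin: locking pin; origin at its lower tip, z up along the pin. Steel shank 10 mm diameter, 50 mm long, its last 9 mm tapered; then a collar 28 mm diameter, 4 mm thick; then a black grip 20 mm diameter, 34 mm tall (total 88 mm). Starts standing in the catch with the collar on its top, blocking the bar
- pin_collar (a point): centre of the underside of the pin's collar, 50 mm above the tip
- bottle1: white sample bottle (some starts have only two or three; None = absent). Part-filled, low centre of mass. Body 50 mm diameter up to 62 mm; round screw cap 36 mm diameter from 68 mm to the top at 102 mm. Origin at the centre of its underside, z up
- bottle2: white sample bottle (some starts have only two or three; None = absent). Part-filled, low centre of mass. Body 50 mm diameter up to 62 mm; round screw cap 36 mm diameter from 68 mm to the top at 102 mm. Origin at the centre of its underside, z up
- bottle3: white sample bottle (some starts have only two or three; None = absent). Part-filled, low centre of mass. Body 50 mm diameter up to 62 mm; round screw cap 36 mm diameter from 68 mm to the top at 102 mm. Origin at the centre of its underside, z up
- bottle4: white sample bottle (some starts have only two or three; None = absent). Part-filled, low centre of mass. Body 50 mm diameter up to 62 mm; round screw cap 36 mm diameter from 68 mm to the top at 102 mm. Origin at the centre of its underside, z up
- reagent: brown reagent bottle with black cap, 72 mm diameter, 150 mm tall, stands by; not to be moved. Origin at the centre of its underside
- beaker: clear plastic beaker, 72 mm diameter, 85 mm tall, stands by; not to be moved. Origin at the centre of its underside
There are look-alikes about, which are no part of the job. What is shaped like the bottle4 but red is not meant.

How it is judged:
By the outcome, as a careful person would: the job done as asked, in the order asked, and still so for the second after the job is handed in, with the robot touching nothing.
Of bottle1, bottle2, bottle3, bottle4 only 2 to 4 are there at a start; the rules pass over those that are not, and their reading is None.
At some moment in a run one of bottle1, bottle2, bottle3, bottle4 may be knocked a few centimetres aside while the robot is not near it.
It also fails if it takes over 210 s, if anything falls off the work surface, if the arm or the gripper's body presses on something with over 40 N, if the wrist force passes 120 N, or if a joint passes its speed limit or range.

## Working session

There is one attempt and no reset: what is moved stays moved. The work goes in short steps, Python scripts to look and compute and a shell command to move; the robot and the scene stay as the last step left them, time stands still between calls to the robot, and variables do not carry over. Pictures are saved under pics/ and viewed, and the job is handed in when it is done.

```bash
mkdir -p pics; ls; python3 - <<'E'
from workcell import ctrl
import cv2,numpy as np
print(ctrl.get_obs())
for n in("scene","top"):
    p=ctrl.get_image(n); cv2.imwrite(f"pics/{n}0.png",p["pixels"][:,:,::-1]); print(n,p["camera_matrix"],p["rvec"],p["tvec"],p["shot"])
    R=cv2.Rodrigues(np.array(p["rvec"],float))[0];t=np.array(p["tvec"],float)
    print("cam",-R.T@t)
    for q in["carrier","pin","bottle1","reagent","beaker","bar"]:
        for d in ctrl.look_for(p,q)[:8]: print(" L",q,round(d["score"],2),np.round(R.T@(np.array(d["position"])-t)))
    for q in["carrier","well1","well2","well3","well4","bar_hinge","bar_knob","bar_eye","catch","notch","pin","pin_collar","bottle1","reagent","beaker"]:
        for d in ctrl.spot_point(p,q)[:8]: print(" S",q,round(d["score"],2),np.round(R.T@(np.array(d["position"])-t)))
E
```

```text
pics
{'t': 0.0, 'qpos': array([ 1.10596473e+00,  4.23816106e-01,  1.63065677e+00, -2.23547262e-07,
        1.08860664e+00, -1.90314409e-02]), 'qvel': array([-6.48006905e-06, -1.75918463e-03, -3.39809816e-04, -1.08602915e-04,
       -2.37291915e-03,  2.21147996e-04]), 'joint_torque': array([-5.35889121e-04, -5.44632018e+01, -2.73661977e+01,  6.43259170e-02,
        2.28387793e-02, -1.39372974e-04]), 'ee_pos': array([269.24556336, 563.44721353, 229.93018754]), 'orientation': array([ 2.65690222e+00,  1.67500435e+00, -1.99841434e-03]), 'ft_force': array([0.2940407 , 0.57068257, 0.046781  ]), 'moment': array([-0.03809916,  0.04006271,  0.06414554]), 'width': 87.7471226437772}
scene [[408.08832076   0.         248.24688837]
 [  0.         408.08832076 194.59425403]
 [  0.           0.           1.        ]] [ 2.08128727  1.14043035 -0.52560871] [-337.09041655 -221.0027781  1554.63857602] 1
cam [1285.68845616 -387.65273313  880.96755394]
 L carrier 0.7 [ 449. -233.   59.]
 L carrier 0.66 [524.  57.  30.]
 L pin 0.4 [504.   7. 154.]
 L bottle1 0.85 [ 767. -240.   63.]
 L bottle1 0.82 [ 691. 
[... 2874 characters left out ...]
  8.]
 S well4 0.88 [473. 170.   6.]
 S well4 0.82 [530.  88.   9.]
 S well4 0.65 [533. 165.  10.]
 S well4 0.56 [470.  91.   8.]
 S bar_hinge 0.66 [511. 240. 119.]
 S bar_knob 0.95 [580. 111. 168.]
 S bar_eye 0.58 [615.  39. 128.]
 S catch 0.94 [489.   8. 136.]
 S catch 0.32 [490. -65.  86.]
 S notch 0.73 [496. -64.  85.]
 S notch 0.55 [475. 170.   6.]
 S pin 0.58 [492. -63.  87.]
 S pin 0.56 [491.  17.  88.]
 S pin_collar 0.59 [491.  12. 138.]
 S bottle1 0.7 [ 757. -237.   -3.]
 S bottle1 0.69 [ 428. -229.   -0.]
 S bottle1 0.69 [ 679. -223.   -5.]
 S bottle1 0.68 [ 561. -244.    5.]
 S bottle1 0.67 [ 468. -373.   -2.]
 S bottle1 0.54 [ 610. -336.   -0.]
 S reagent 0.88 [ 714. -117.    4.]
```

View pics/scene0.png

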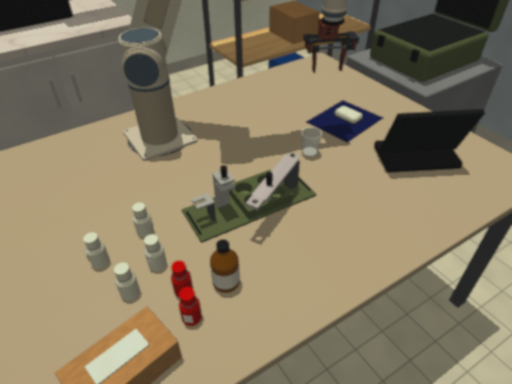

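View pics/top0.png

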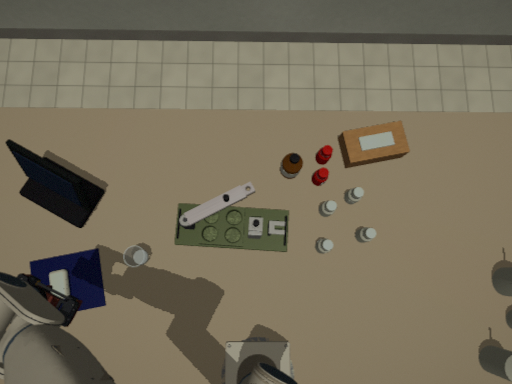

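The white bottles are at about scene px (141,220), (96,251), (154,253) and (126,282). The look-alikes are the red ones at (181,279) and (190,306), and I leave the brown bottle at (224,268) and the beaker at (311,142). For the pin, the candidates are the black grip on the catch at (224,173) and the bar knob at (269,178). I'll crop in on those and fit the carrier pose.

```bash
cat > h.py <<'E'
from workcell import ctrl
import cv2,numpy as np
from scipy.optimize import least_squares
def shot(n,save=None):
    p=ctrl.get_image(n)
    if save: cv2.imwrite(f"pics/{save}.png",p["pixels"][:,:,::-1])
    p["R"]=cv2.Rodrigues(np.array(p["rvec"],float))[0];p["t"]=np.array(p["tvec"],float);return p
def det(p,q,f="spot_point",mn=0.3):
    return [(d["score"],p["R"].T@(np.array(d["position"])-p["t"])) for d in getattr(ctrl,f)(p,q) if d["score"]>=mn]
def proj(p,X):
    return cv2.projectPoints(np.array(X,float).reshape(-1,3),np.array(p["rvec"],float),p["t"],p["camera_matrix"],None)[0].reshape(-1,2)
def crop(p,c,r,name,pts=None,k=5):
    im=p["pixels"][:,:,::-1].copy()
    u,v=map(int,c);x0=max(0,u-r);y0=max(0,v-r)
    im=cv2.resize(im[y0:v+r,x0:u+r],None,fx=k,fy=k,interpolation=cv2.INTER_CUBIC)
    if pts is not None:
        for q in proj(p,pts): cv2.circle(im,tuple(int(a) for a in ((q-[x0,y0]+.5)*k)),3,(255,0,255),1)
    cv2.imwrite(f"pics/{name}.png",im)
def yaw():
    R=cv2.Rodrigues(ctrl.get_obs()["orientation"])[0]; return np.arctan2(R[1,0],R[0,0])
def go(x,y,z,phi=None,tipz=True):
    """shift in tool axes + turn from the present pose to the target (tool down)"""
    o=ctrl.get_obs();R=cv2.Rodrigues(o["orientation"])[0]
    d=R.T@(np.array([x,y,z])-o["ee_pos"])
    if phi is None: phi=np.arctan2(R[1,0],R[0,0])
    c,s=np.cos(phi),np.sin(phi);T=np.array([[c,s,0],[s,-c,0],[0,0,-1.]])
    rv=cv2.Rodrigues(R.T@T)[0].ravel()
    print("t%.2f pos"%o["t"],np.round(o["ee_pos"],1),"yaw %.3f"%np.arctan2(R[1,0],R[0,0]),"w %.1f"%o["width"],"F",np.round(o["ft_force"],1))
    print("shift",np.round(d,1),"|%.0f|"%np.linalg.norm(d),"turn",np.round(rv,3),"world d",np.round(np.array([x,y,z])-o["ee_pos"],1))
CF={"well1":(31,40,10),"well2":(31,-40,10),"well3":(-31,40,10),"well4":(-31,-40,10),"bar_hinge":(0,115,119),"catch":(0,-115,140),"notch":(0,-186,85),"pin_collar":(0,-115,140),"carrier":(0,0,0)}
E
python3 - <<'E'
from h import *
obs=[];names=[];cam=[];B={}
for k in range(4):
  for n in("scene","top"):
    p=shot(n)
    g=(501,130,-.07)
    for q,c in CF.items():
        if q in("well2","well3","well4"):continue
        qs=["well1","well2","well3","well4"] if q=="well1" else [q]
        for s,X in det(p,q):
            for m in qs:
                c=CF[m];w=np.array([g[0]+c[0]*np.cos(g[2])-c[1]*np.sin(g[2]),g[1]+c[0]*np.sin(g[2])+c[1]*np.cos(g[2]),c[2]])
                if np.linalg.norm(X-w)<20: obs.append(X);names.append(m);cam.append(n)
    for q in("bottle1","bar_knob","bar_eye","reagent","beaker"):
        for s,X in det(p,q): B.setdefault(q,[]).append((n,X))
obs=np.array(obs)
def model(v):
    return np.array([[v[0]+CF[m][0]*np.cos(v[2])-CF[m][1]*np.sin(v[2]),v[1]+CF[m][0]*np.sin(v[2])+CF[m][1]*np.cos(v[2])] for m in names])
cam=np.array(cam)
for sel in ("scene","top","both"):
    mk=np.ones(len(cam),bool) if sel=="both" else cam==sel
    r=least_squares(lambda v:(model(v)-obs[:,:2])[mk].ravel(),[501,130,-.07],loss="soft_l1",f_scale=3);print(sel,mk.sum(),np.round(r.x,4))
for m in sorted(set(names)):
    k=[i for i in range(len(names)) if names[i]==m];print(m,len(k),np.round((obs[k,:2]-model(r.x)[k]).mean(0),1),np.round((obs[k,2]-CF[m][2]).mean(),1))
for q in B:
    L=B[q];done=[]
    for n,X in L:
        for c in done:
            if np.linalg.norm(c[0][1][:2]-X[:2])<35:c.append((n,X));break
        else:done.append([(n,X)])
    for c in done:print(q,len(c),np.round(np.median([x for _,x in c],0),1),{n:np.round(np.mean([x for m,x in c if m==n],0),1) for n in set(m for m,_ in c)})
p=shot("scene");crop(p,(230,185),60,"crop1",k=6)
p=shot("top");crop(p,(235,215),65,"crop2",k=6)
E
```

```text
scene 34 [ 4.996808e+02  1.265614e+02 -6.410000e-02]
top 35 [ 5.009743e+02  1.270155e+02 -6.810000e-02]
both 69 [ 5.003446e+02  1.267572e+02 -6.660000e-02]
bar_hinge 8 [ 0.9 -0.4] -0.8
carrier 7 [0.6 1.7] -1.0
catch 8 [-1.7 -1.2] 1.0
notch 8 [ 1.5 -2.5] -0.2
pin_collar 7 [0.7 0.1] -3.2
well1 8 [-0.5 -0.2] 0.2
well2 7 [-1.   2.1] 0.9
well3 8 [-0.5  0.4] -3.1
well4 8 [-0.5  1.3] -3.1
bottle1 7 [ 4.312e+02 -2.294e+02  2.000e-01] {'scene': array([ 433.1, -228.8,    0.5]), 'top': array([ 429.8, -230.6,   -0.5])}
bottle1 8 [ 610.8 -338.2   -0.9] {'scene': array([ 610.8, -338.6,   -2.9]), 'top': array([ 610.7, -337. ,    1.1])}
bottle1 8 [ 465.8 -374.3   -2.8] {'scene': array([ 4.659e+02, -3.766e+02,  2.000e-01]), 'top': array([ 466. , -373. ,   -4.8])}
bottle1 8 [ 756.6 -235.6   -2.1] {'scene': array([ 755.3, -235.9,   -1.9]), 'top': array([ 757.3, -235.7,   -1.6])}
bottle1 8 [ 563.7 -242.1    2.8] {'scene': array([ 565. , -242.5,    1. ]), 'top': array([ 562.9, -242.1,    3.9])}
bottle1 7 [ 678.9 -221.8   -1.9] {'scene': array([ 6.773e+02, -2.224e+02, -4.000e-01]), 'top': array([ 680.6, -
[... 966 characters left out ...]
7    1.4] {'scene': array([ 7.096e+02, -1.155e+02,  7.000e-01]), 'top': array([ 715.6, -118.2,    2.2])}
reagent 1 [576.9 109.8 165.7] {'scene': array([576.9, 109.8, 165.7])}
reagent 1 [535.3 163.2  12.8] {'top': array([535.3, 163.2,  12.8])}
reagent 1 [529.3  89.   11.7] {'top': array([529.3,  89. ,  11.7])}
reagent 1 [507.4 241.2 120.6] {'top': array([507.4, 241.2, 120.6])}
reagent 1 [ 563.4 -242.7    1.2] {'top': array([ 563.4, -242.7,    1.2])}
beaker 8 [392.9 412.4  -0.9] {'scene': array([392.7, 409.4,  -1.9]), 'top': array([392.3, 415.7,  -0.6])}
beaker 1 [ 711.6 -113.3    4.3] {'scene': array([ 711.6, -113.3,    4.3])}
beaker 1 [492.6  11.  136.2] {'top': array([492.6,  11. , 136.2])}
```

View pics/crop1.png

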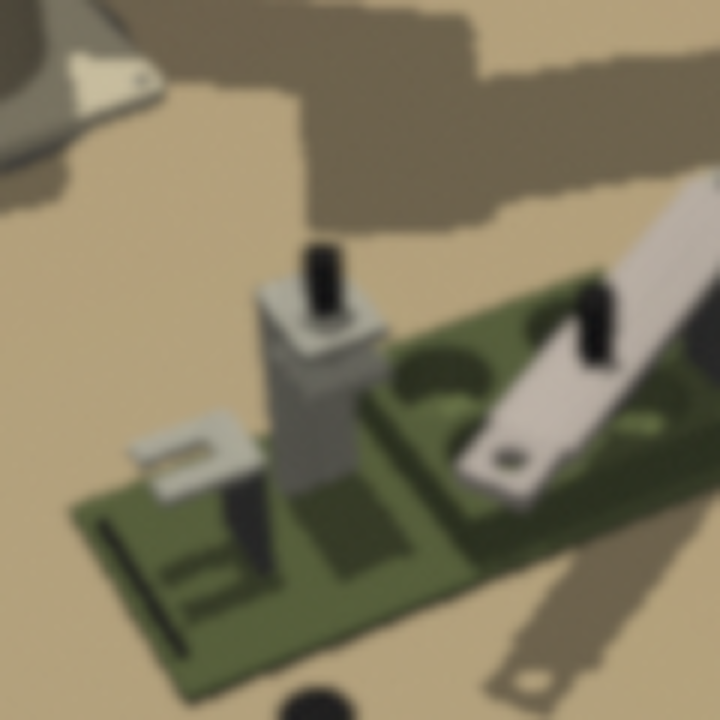

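View pics/crop2.png

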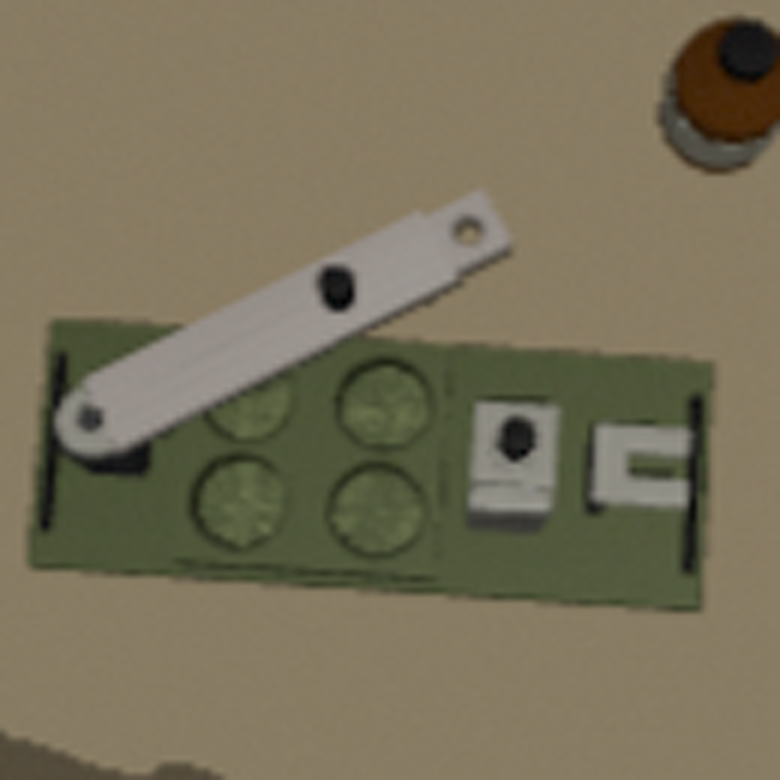

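```bash
python3 -c "
from h import *
go(492.7,12.1,230,1.504)"
```

```text
t7.10 pos [269.4 563.9 230.7] yaw 1.125 w 88.1 F [-0.4  0.5  0.4]
shift [-401.6  439.4    0.7] |595| turn [ 0.    -0.    -0.379] world d [ 223.3 -551.8   -0.7]
```

```bash
python3 -m handwheel '[[[0,0,0],[-26,28,0],1],[[0,0,0],[-26,28,0],1],[[0,0,0],[-26,28,0],1],[[0,0,0],[-26,28,0],1],[[0,0,0],[-26,28,0],1],[[0,0,0],[-26,28,0],1],[[0,0,0],[-26,28,0],1],[[0,0,0],[-26,28,0],1],[[0,0,0],[-26,28,0],1],[[0,0,0],[-26,28,0],1]]'; python3 -c "
from h import *
go(492.7,12.1,230,1.504)"
```

```text
t: 7.93
ee_pos: [413.6, 202.2, 230.4]
orientation: [-2.645, -1.69, -0.011]
ft_force: [0.7, 0.5, 0.3]
width: 87.9
t7.93 pos [413.6 202.2 230.4] yaw 1.137 w 87.9 F [0.7 0.5 0.3]
shift [-139.3  151.6   -0.5] |206| turn [ 0.003 -0.007 -0.367] world d [  79.1 -190.1   -0.4]
```

```bash
python3 -m handwheel '[[[0,0,0],[-23.2,25.3,0],1],[[0,0,0],[-23.2,25.3,0],1],[[0,0,0],[-23.2,25.3,0],1],[[0,0,0],[-23.2,25.3,0],1],[[0,0,0],[-23.2,25.3,0],1],[[0,0,0],[-23.2,25.3,0],1],[[0,0,-0.1],[0,0,0],1],[[0,0,-0.1],[0,0,0],1],[[0,0,-0.1],[0,0,0],1],[[0,0,-0.06],[0,0,0],1]]'; python3 -c "
from h import *
go(492.7,12.1,156,1.504)"
```

```text
t: 8.77
ee_pos: [499.1, -7.4, 232.1]
orientation: [2.295, 2.139, 0.02]
ft_force: [-0.3, 0.4, 0.0]
width: 87.8
t8.77 pos [499.1  -7.4 232.1] yaw 1.500 w 87.8 F [-0.3  0.4  0. ]
shift [18.5 -8.6 76.1] |79| turn [ 0.012 -0.006 -0.004] world d [ -6.4  19.5 -76.1]
```

```bash
python3 -m handwheel '[[[0.006,-0.003,-0.002],[9,-4.3,5],1],[[0.006,-0.003,-0.002],[6,-2.5,5],1],[[0,0,0],[3,-1.5,10],1],[[0,0,0],[0,0,10],1],[[0,0,0],[0,0,10],1],[[0,0,0],[0,0,10],1],[[0,0,0],[0,0,10],1],[[0,0,0],[0,0,4],1],[[0,0,0],[0,0,0],1],[[0,0,0],[0,0,0],1]]'; python3 - <<'E'
from h import *
go(492.7,12.1,156,1.504)
p=shot("top");crop(p,proj(p,[492,12,160])[0],40,"a1",[[492.7,12.1,178]],k=8)
E
```

```text
t: 9.6
ee_pos: [489.1, 14.7, 159.1]
orientation: [-2.296, -2.139, 0.007]
ft_force: [1.0, 0.0, 0.3]
width: 87.9
t9.60 pos [489.1  14.7 159.1] yaw 1.500 w 87.9 F [1.  0.  0.3]
shift [-2.3  3.8  3.1] |5| turn [-0.006  0.001 -0.004] world d [ 3.6 -2.6 -3.1]
```

View pics/a1.png

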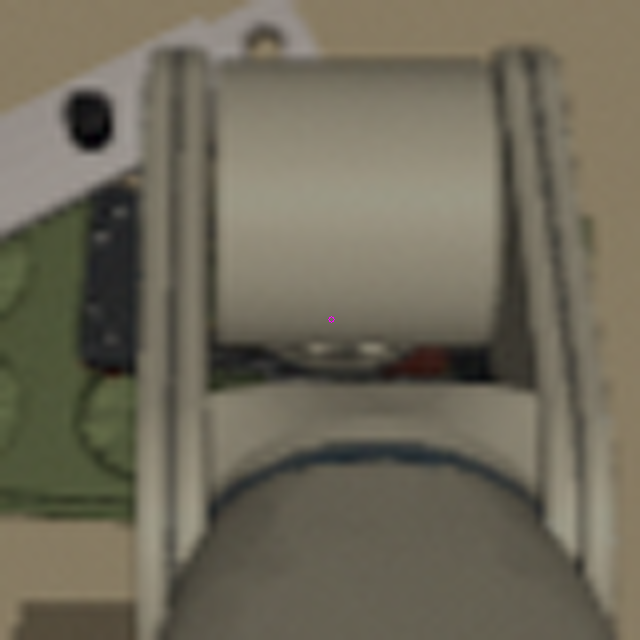

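```bash
python3 -m handwheel '[[[-0.003,0,-0.002],[-1.5,2.5,2],1],[[-0.003,0,-0.002],[-0.8,1.3,1],1],[[0,0,0],[0,0,0],0.6],[[0,0,0],[0,0,0],0.4],[[0,0,0],[0,0,0],0.3],[[0,0,0],[0,0,0],0.3],[[0,0,0],[0,0,0],0.3],[[0,0,0],[0,0,0],0.3],[[0,0,0],[0,0,0],0.28],[[0,0,0],[0,0,0],0.28]]'; python3 - <<'E'
from h import *
go(492.7,12.1,156,1.504)
E
```

```text
t: 10.48
ee_pos: [494.9, 11.6, 158.2]
orientation: [2.291, 2.143, 0.006]
ft_force: [0.1, -0.8, 0.1]
width: 38.1
t10.48 pos [494.9  11.6 158.2] yaw 1.504 w 38.1 F [ 0.1 -0.8  0.1]
shift [ 0.4 -2.2  2.2] |3| turn [ 0.006  0.    -0.   ] world d [-2.2  0.5 -2.2]
```

```bash
python3 -m handwheel '[[[0,0,0],[0.2,-1.2,1.5],0.27],[[0,0,0],[0,-0.6,0.5],0.25],[[0,0,0],[0,0,0],0.2],[[0,0,0],[0,0,0],0.15],[[0,0,0],[0,0,0],0.15],[[0,0,0],[0,0,0],0.1],[[0,0,0],[0,0,0],0.1],[[0,0,0],[0,0,0],0.1],[[0,0,0],[0,0,0],0.1],[[0,0,0],[0,0,0],0.1]]'; python3 - <<'E'
from h import *
go(492.7,12.1,156,1.504)
p=shot("scene");crop(p,proj(p,[492,12,160])[0],40,"a2",[[492.7,12.1,178]],k=8)
E
```

```text
t: 11.32
ee_pos: [492.9, 11.9, 156.0]
orientation: [2.291, 2.143, 0.006]
ft_force: [0.8, -0.2, 0.1]
width: 19.3
t11.32 pos [492.9  11.9 156. ] yaw 1.504 w 19.3 F [ 0.8 -0.2  0.1]
shift [ 0.1 -0.2  0. ] |0| turn [ 0.006  0.    -0.   ] world d [-0.2  0.2 -0. ]
```

View pics/a2.png

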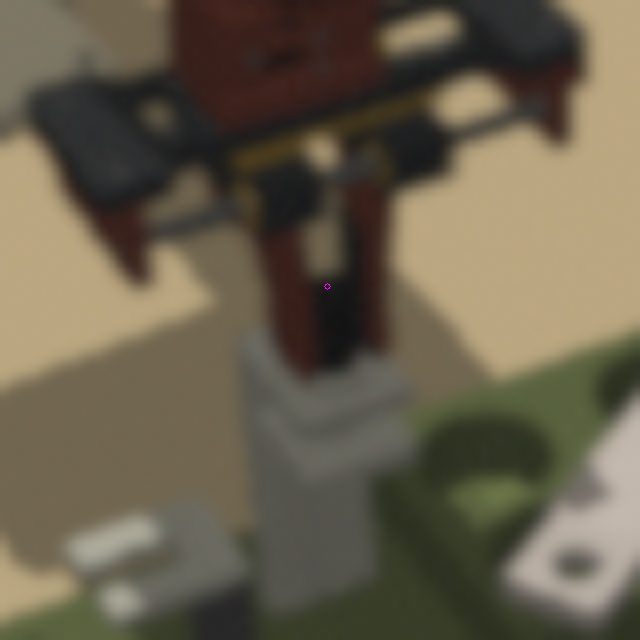

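```bash
python3 -m handwheel '[[[0,0,0],[0,0,0],0.5],[[0,0,0],[0,0,0],0.5],[[0,0,0.06],[0,0,0],0.5],[[0,0,0.12],[0,0,0],0.5],[[0,0,0.12],[0,0,0],0.5],[[0,0,0.12],[0,0,0],0.5],[[0,0,0.12],[0,0,0],0.5],[[0,0,0.12],[0,0,0],0.5],[[0,0,0.12],[0,0,0],0.5],[[0,0,0.12],[0,0,0],0.5]]';python3 - <<'E'
from h import *
go(492.7,12.1,156,-.067)
E
```

```text
t: 12.2
ee_pos: [492.6, 12.0, 155.7]
orientation: [3.013, 0.884, 0.008]
ft_force: [-0.1, -0.2, 0.4]
width: 44.2
t12.20 pos [492.6  12.  155.7] yaw 0.571 w 44.2 F [-0.1 -0.2  0.4]
shift [ 0.1 -0.  -0.3] |0| turn [ 0.002 -0.005  0.638] world d [0.1 0.1 0.3]
```

```bash
python3 -m handwheel '[[[0,0,0.12],[0,0,0],0.5],[[0,0,0.12],[0,0,0],0.5],[[0,0,0.12],[0,0,0],0.5],[[0,0,0.1],[0,0,0],0.4],[[0,0,0.05],[0,0,0],0.3],[[0,0,0.03],[0,0,0],0.25],[[0,0,0],[0,0,0],0.1],[[0,0,0],[0,0,0],0.1],[[0,0,0],[0,0,0],0.1],[[0,0,0],[0,0,0],0.1]]';python3 - <<'E'
from h import *
go(492.7,12.1,156,-.067)
E
```

```text
t: 13.03
ee_pos: [492.5, 12.1, 155.5]
orientation: [3.141, 0.003, 0.008]
ft_force: [-0.1, -0.8, 0.7]
width: 19.5
t13.03 pos [492.5  12.1 155.5] yaw 0.002 w 19.5 F [-0.1 -0.8  0.7]
shift [ 0.2  0.  -0.5] |1| turn [ 0.    -0.005  0.069] world d [ 0.2 -0.   0.5]
```

```bash
python3 -m handwheel '[[[0,0,0],[0,0,-4],0.1],[[0,0,0],[0,0,-8],0.1],[[0,0,0],[0,0,-10],0.1],[[0,0,0],[0,0,-10],0.1],[[0,0,0],[0,0,-10],0.1],[[0,0,0],[0,0,-10],0.1],[[0,0,0],[0,0,-6],0.1],[[0,0,0.03],[0,0,-3],0.1],[[0,0,0.03],[0,0,0],0.1],[[0,0,0],[0,0,0],0.1]]';python3 - <<'E'
from h import *
go(487.8,-59.5,220,-.067)
p=shot("scene");crop(p,proj(p,[492,12,180])[0],45,"a3",k=8)
for q in("pin","pin_collar"):print(det(p,q))
E
```

```text
t: 13.87
ee_pos: [492.7, 12.2, 226.7]
orientation: [3.14, -0.091, 0.014]
ft_force: [-0.2, -0.8, -0.9]
width: 19.4
t13.87 pos [492.7  12.2 226.7] yaw -0.058 w 19.4 F [-0.2 -0.8 -0.9]
shift [-0.8 71.9  6.7] |72| turn [-0.    -0.009  0.009] world d [ -4.9 -71.7  -6.7]
[(0.54, array([498.2469364 ,   6.88654515, 158.04948055]))]
[(0.55, array([489.83912415,  12.34190951, 207.61042982]))]
```

View pics/a3.png

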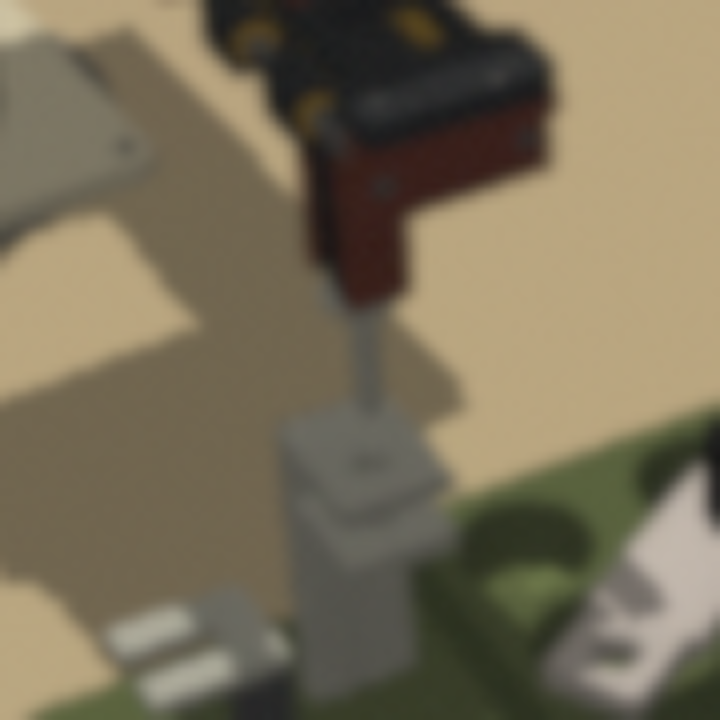

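```bash
python3 -m handwheel '[[[0,0,0.004],[-0.1,10,0],0.1],[[0,-0.003,0.004],[-0.1,14,0],0.1],[[0,-0.003,0],[-0.1,14,0],0.1],[[0,-0.003,0],[-0.1,12,0],0.1],[[0,0,0],[-0.1,8,0],0.1],[[0,0,0],[-0.1,5,0],0.1],[[0,0,0],[-0.1,3,0],0.1],[[0,0,0],[-0.1,1,0],0.1],[[0,0,0],[0,0,0],0.1],[[0,0,0],[0,0,0],0.1]]';python3 - <<'E'
from h import *
go(487.8,-60,141,-.067)
E
```

```text
t: 14.85
ee_pos: [485.4, -60.0, 224.5]
orientation: [-3.14, 0.095, 0.009]
ft_force: [0.5, 0.2, -0.3]
width: 19.5
t14.85 pos [485.4 -60.  224.5] yaw -0.061 w 19.5 F [ 0.5  0.2 -0.3]
shift [ 2.8 -0.1 83.5] |84| turn [-0.     0.006  0.006] world d [  2.4   0.  -83.5]
```

```bash
python3 -m handwheel '[[[0,0.003,0.003],[1.4,0,8],0.1],[[0,0.003,0.003],[1,0,12],0.1],[[0,0,0],[0.4,0,12],0.1],[[0,0,0],[0,0,12],0.1],[[0,0,0],[0,0,10],0.1],[[0,0,0],[0,0,6],0.1],[[0,0,0],[0,0,4],0.1],[[0,0,0],[0,0,2],0.1],[[0,0,0],[0,0,0],0.1],[[0,0,0],[0,0,0],0.1]]';python3 - <<'E'
from h import *
go(487.8,-60,141,-.067)
p=shot("scene");crop(p,proj(p,[487,-60,90])[0],45,"a4",k=8)
E
```

```text
t: 15.68
ee_pos: [489.5, -56.9, 153.3]
orientation: [-3.14, 0.099, -0.005]
ft_force: [0.1, 0.1, 0.4]
width: 19.9
t15.68 pos [489.5 -56.9 153.3] yaw -0.063 w 19.9 F [0.1 0.1 0.4]
shift [-1.5  3.2 12.3] |13| turn [-0.001 -0.003  0.004] world d [ -1.7  -3.1 -12.3]
```

View pics/a4.png

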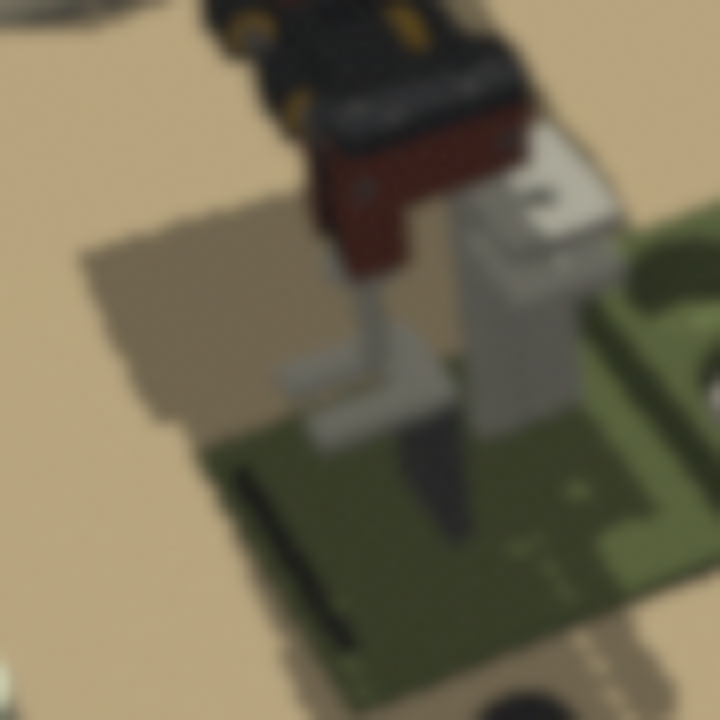

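```bash
python3 -m handwheel '[[[0,0,0.002],[-0.8,1.6,0],0.1],[[0,0,0.002],[-0.4,0.8,0],0.1],[[0,0,0],[-0.2,0.4,0],0.1],[[0,0,0],[0,0,0],0.1],[[0,0,0],[0,0,2],0.1],[[0,0,0],[0,0,3],0.1],[[0,0,0],[0,0,3],0.1],[[0,0,0],[0,0,2],0.1],[[0,0,0],[0,0,0],0.1],[[0,0,0],[0,0,0],0.1]]';python3 - <<'E'
from h import *
go(487.8,-60,103,-.067)
p=shot("scene");crop(p,proj(p,[487,-60,90])[0],45,"a5",k=8)
E
```

```text
t: 16.57
ee_pos: [489.0, -60.3, 144.2]
orientation: [-3.14, 0.107, -0.011]
ft_force: [0.5, -0.7, -1.6]
width: 19.2
t16.57 pos [489.  -60.3 144.2] yaw -0.068 w 19.2 F [ 0.5 -0.7 -1.6]
shift [-1.5 -0.2 41.2] |41| turn [-0.    -0.007 -0.001] world d [ -1.2   0.3 -41.2]
```

View pics/a5.png

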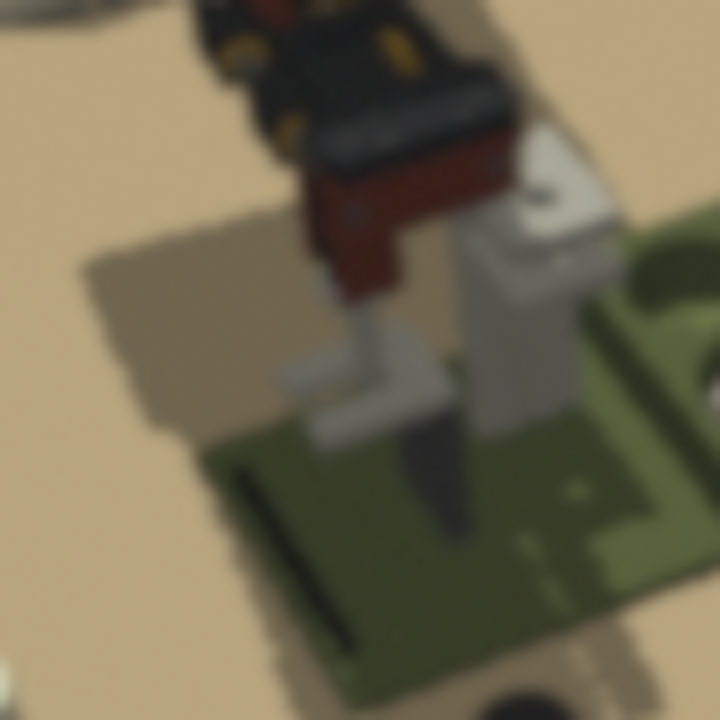

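```bash
python3 -m handwheel '[[[0,-0.004,0],[-0.6,0,3],0.1],[[0,-0.002,0],[-0.4,0,6],0.1],[[0,0,0],[-0.2,0,6],0.1],[[0,0,0],[0,0,6],0.1],[[0,0,0],[0,0,6],0.1],[[0,0,0],[0,0,4],0.1],[[0,0,0],[0,0,3],0.1],[[0,0,0],[0,0,1.5],0.1],[[0,0,0],[0,0,0],0.1],[[0,0,0],[0,0,0],0.1]]';python3 - <<'E'
from h import *
go(487.8,-60,101,-.067)
E
```

```text
t: 17.45
ee_pos: [487.3, -60.1, 103.9]
orientation: [-3.139, 0.107, 0.002]
ft_force: [0.6, 0.8, -0.8]
width: 19.4
t17.45 pos [487.3 -60.1 103.9] yaw -0.068 w 19.4 F [ 0.6  0.8 -0.8]
shift [ 0.5 -0.1  2.9] |3| turn [-0.     0.001 -0.001] world d [ 0.5  0.1 -2.9]
```

```bash
python3 -m handwheel '[[[0,0,0],[0.2,0,1.5],0.1],[[0,0,0],[0,0,1],0.1],[[0,0,0],[0,0,0.7],0.1],[[0,0,0],[0,0,0],0.1],[[0,0,0],[0,0,0],0.15],[[0,0,0],[0,0,0],0.25],[[0,0,0],[0,0,0],0.4],[[0,0,0],[0,0,0],0.5],[[0,0,0],[0,0,0],0.5],[[0,0,0],[0,0,0],0.5]]';python3 - <<'E'
from h import *
go(487.8,-60,180,-.067)
p=shot("scene");crop(p,proj(p,[487,-60,90])[0],45,"a6",k=8)
E
```

```text
t: 18.28
ee_pos: [488.7, -60.3, 101.8]
orientation: [-3.14, 0.107, -0.003]
ft_force: [-0.4, 0.2, -0.3]
width: 42.9
t18.28 pos [488.7 -60.3 101.8] yaw -0.068 w 42.9 F [-0.4  0.2 -0.3]
shift [ -0.8  -0.3 -78.2] |78| turn [-0.    -0.002 -0.001] world d [-0.9  0.3 78.2]
```

View pics/a6.png

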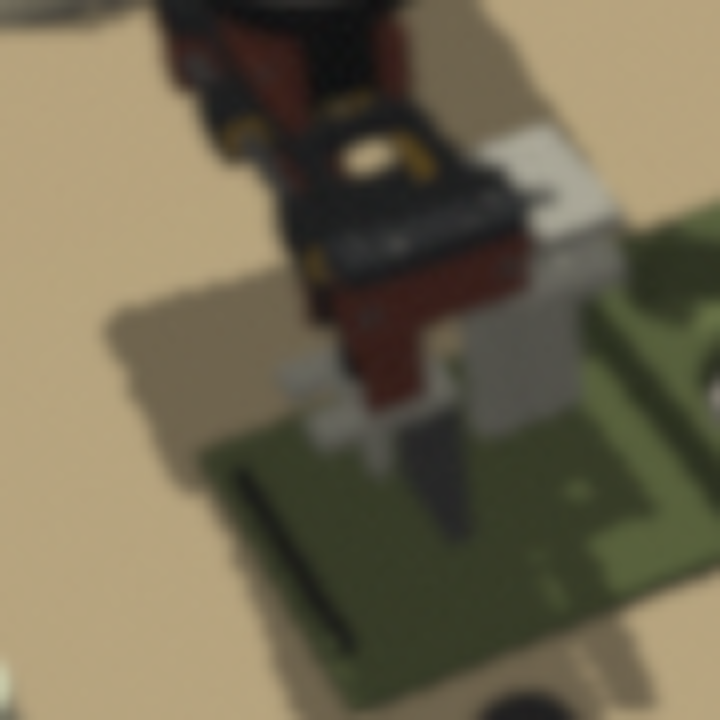

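```bash
python3 -m handwheel '[[[0,0,0],[0,0,-5],0.5],[[0,0,0],[0,0,-10],0.5],[[0,0,0],[0,0,-15],0.5],[[0,0,0],[0,0,-20],0.5],[[0,0,0],[0,0,-25],0.5],[[0,0,0],[0,0,-20],0.5],[[0,0,0],[0,0,-10],0.5],[[0,0,0],[0,0,-5],0.5],[[0,0,0],[0,0,0],0.5],[[0,0,0],[0,0,0],0.5]]';python3 - <<'E'
from h import *
go(577,110,200,.472)
p=shot("scene");crop(p,proj(p,[487,-60,90])[0],45,"a7",k=8)
for q in("notch","pin","pin_collar"):print(q,det(p,q))
E
```

```text
t: 19.17
ee_pos: [488.1, -60.2, 222.5]
orientation: [3.14, -0.106, 0.006]
ft_force: [-0.7, -0.4, 0.5]
width: 43.9
t19.17 pos [488.1 -60.2 222.5] yaw -0.068 w 43.9 F [-0.7 -0.4  0.5]
shift [  77.1 -175.9   22.8] |193| turn [ 0.001 -0.003 -0.54 ] world d [ 88.9 170.2 -22.5]
notch [(0.9, array([490.08036911, -58.56015346,  81.33066395]))]
pin [(0.6, array([492.24554571, -63.84338162,  33.40979678]))]
pin_collar [(0.56, array([489.92232082, -60.36267071,  80.75974163]))]
```

View pics/a7.png

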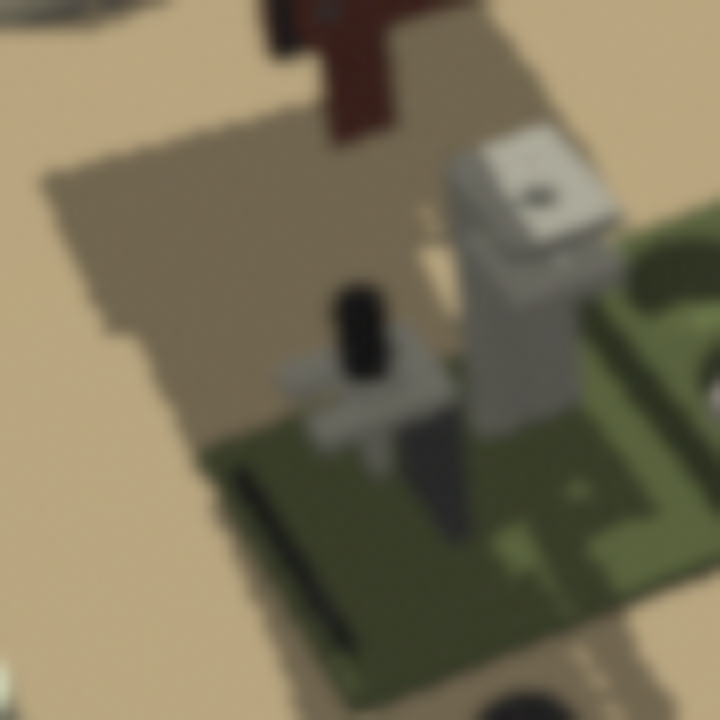

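The pin hangs by its collar on the bracket (crop px (362,340)). Next is the knob.

```bash
python3 -m handwheel '[[[0,0,0],[9,-20,0],0.6],[[0,0,0],[13,-30,0],0.6],[[0,0,0],[14,-33,0],0.6],[[0,0,0],[13,-30,0],0.6],[[0,0,0],[9,-21,0],0.6],[[0,0,0],[6,-13,0],0.6],[[0,0,0],[3,-7,0],0.6],[[0,0,-0.1],[0,0,0],0.6],[[0,0,-0.1],[0,0,0],0.6],[[0,0,-0.1],[0,0,0],0.6]]';python3 - <<'E'
from h import *
go(577,110,200,.472)
E
```

```text
t: 20.2
ee_pos: [563.6, 94.0, 211.9]
orientation: [-3.119, -0.374, 0.024]
ft_force: [0.6, 0.1, 0.0]
width: 52.5
t20.20 pos [563.6  94.  211.9] yaw 0.239 w 52.5 F [0.6 0.1 0. ]
shift [ 17.  -12.4  11.7] |24| turn [-0.004  0.015 -0.233] world d [ 13.4  16.  -11.9]
```

```bash
python3 -m handwheel '[[[0,0.005,0],[8,-6,0],0.6],[[0,0.005,0],[6,-4,0],0.6],[[0,0.004,0],[3,-2.4,0],0.6],[[0,0,-0.1],[0,0,0],0.6],[[0,0,-0.08],[0,0,0],0.6],[[0,0,-0.05],[0,0,0],0.6],[[0,0,0],[0,0,0],0.6],[[0,0,0],[0,0,0],0.6],[[0,0,0],[0,0,0],0.6],[[0,0,0],[0,0,0],0.6]]';python3 - <<'E'
from h import *
go(577,110,146,.472)
E
```

```text
t: 21.03
ee_pos: [578.4, 110.1, 209.6]
orientation: [-3.058, -0.711, 0.004]
ft_force: [0.3, 1.2, 0.0]
width: 52.4
t21.03 pos [578.4 110.1 209.6] yaw 0.457 w 52.4 F [0.3 1.2 0. ]
shift [-1.2 -0.3 63.6] |64| turn [-0.002  0.002 -0.015] world d [ -1.4  -0.1 -63.6]
```

```bash
python3 -m handwheel '[[[0,0,-0.008],[-0.6,0,6],0.6],[[0,0,-0.005],[-0.4,0,10],0.6],[[0,0,0],[0,0,12],0.6],[[0,0,0],[0,0,12],0.6],[[0,0,0],[0,0,10],0.6],[[0,0,0],[0,0,6],0.6],[[0,0,0],[0,0,4],0.6],[[0,0,0],[0,0,2],0.6],[[0,0,0],[0,0,0],0.5],[[0,0,0],[0,0,0],0.4]]';python3 - <<'E'
from h import *
go(577,110,146,.472)
p=shot("scene");crop(p,proj(p,[577,110,150])[0],45,"a8",k=8)
E
```

```text
t: 21.87
ee_pos: [575.8, 109.4, 139.0]
orientation: [-3.054, -0.727, 0.01]
ft_force: [-0.7, -0.3, -0.4]
width: 42.5
t21.87 pos [575.8 109.4 139. ] yaw 0.467 w 42.5 F [-0.7 -0.3 -0.4]
shift [ 1.3 -0.  -7. ] |7| turn [-0.003  0.006 -0.005] world d [1.2 0.6 7. ]
```

View pics/a8.png

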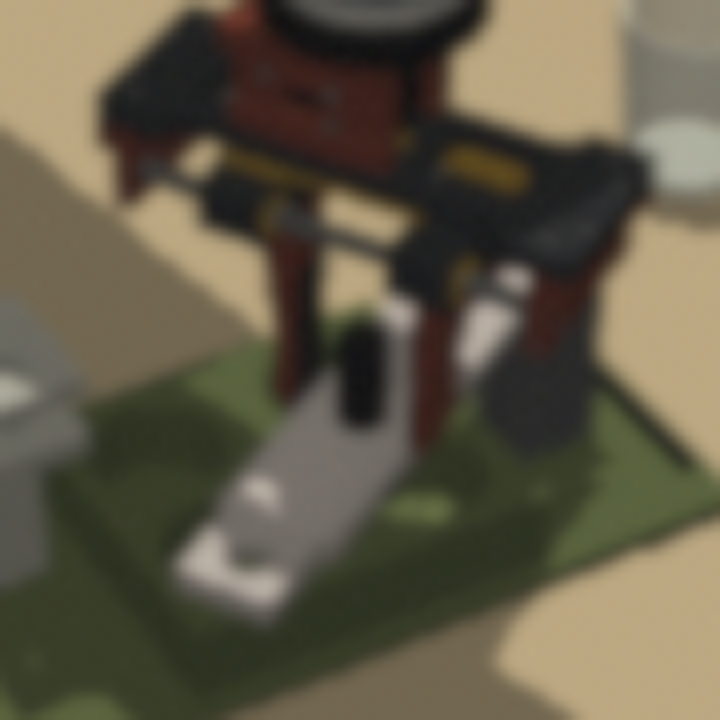

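```bash
python3 -m handwheel '[[[0,0.003,-0.005],[0.6,0,-3],0.4],[[0,0.003,0],[0.4,0,-2],0.4],[[0,0,0],[0,0,-1],0.3],[[0,0,0],[0,0,0],0.25],[[0,0,0],[0,0,0],0.2],[[0,0,0],[0,0,0],0.15],[[0,0,0],[0,0,0],0.1],[[0,0,0],[0,0,0],0.1],[[0,0,0],[0,0,0],0.1],[[0,0,0],[0,0,0],0.1]]';python3 - <<'E'
from h import *
go(577,110,146,.472)
E
```

```text
t: 22.75
ee_pos: [577.9, 110.0, 147.9]
orientation: [-3.051, -0.735, -0.006]
ft_force: [0.5, -0.8, -0.1]
width: 19.7
t22.75 pos [577.9 110.  147.9] yaw 0.473 w 19.7 F [ 0.5 -0.8 -0.1]
shift [-0.8 -0.4  1.9] |2| turn [-0.002 -0.005  0.001] world d [-0.9  0.  -1.9]
```

```bash
python3 -m handwheel '[[[0,0,-0.03],[4.5,-0.1,0],0.1],[[0,0,-0.06],[9,-0.3,0],0.1],[[0,0,-0.06],[9,-0.3,0],0.1],[[0,0,-0.06],[9,-0.3,0],0.1],[[0,0,-0.06],[9,-0.3,0],0.1],[[0,0,-0.06],[9,-0.3,0],0.1],[[0,0,-0.06],[9,-0.3,0],0.1],[[0,0,-0.03],[4.5,-0.1,0],0.1],[[0,0,0],[0,0,0],0.1],[[0,0,0],[0,0,0],0.1]]';python3 - <<'E'
from h import *
o=ctrl.get_obs();d=o["ee_pos"][:2]-[508,241.5];print(np.hypot(*d),np.arctan2(d[0],-d[1]))
go(577,110,146,.472)
E
```

```text
t: 23.58
ee_pos: [626.3, 152.0, 147.9]
orientation: [-2.818, -1.377, -0.002]
ft_force: [-1.5, -0.6, 0.7]
width: 19.3
148.38436369519792 0.9229699950889744
t23.58 pos [626.3 152.  147.9] yaw 0.909 w 19.3 F [-1.5 -0.6  0.7]
shift [-63.4 -13.1   1.7] |65| turn [-0.005 -0.002  0.437] world d [-49.3 -42.   -1.9]
```

```bash
python3 -m handwheel '[[[0,0,-0.04],[6,0,0],0.1],[[0,0,-0.08],[12,-0.3,0],0.1],[[0,0,-0.08],[12,-0.3,0],0.1],[[0,0,-0.08],[12,-0.3,0],0.1],[[0,0,-0.08],[12,-0.3,0],0.1],[[0,0,-0.08],[12,-0.3,0],0.1],[[0,0,-0.08],[12,-0.3,0],0.1],[[0,0,-0.04],[6,-0.1,0],0.1],[[0,0,0],[0,0,0],0.1],[[0,0,0],[0,0,0],0.1]]';python3 - <<'E'
from h import *
o=ctrl.get_obs();d=o["ee_pos"][:2]-[508,241.5];print(np.hypot(*d),np.arctan2(d[0],-d[1]))
go(577,110,146,.472)
E
```

```text
t: 24.42
ee_pos: [655.2, 229.3, 147.9]
orientation: [-2.316, -2.109, 0.001]
ft_force: [0.0, -0.8, -0.2]
width: 19.3
147.74040582380886 1.488174431031268
t24.42 pos [655.2 229.3 147.9] yaw 1.477 w 19.3 F [ 0.  -0.8 -0.2]
shift [-126.1  -66.7    1.7] |143| turn [-0.01  -0.002  1.005] world d [ -78.2 -119.3   -1.9]
```

```bash
python3 -m handwheel '[[[0,0,-0.04],[6,0,0],0.1],[[0,0,-0.07],[10.5,-0.3,0],0.1],[[0,0,-0.07],[10.5,-0.3,0],0.1],[[0,0,-0.05],[7.5,-0.2,0],0.1],[[0,0,-0.03],[4.5,0,0],0.1],[[0,0,0],[0,0,0],0.1],[[0,0,0],[0,0,0],0.15],[[0,0,0],[0,0,0],0.3],[[0,0,0],[0,0,0],0.5],[[0,0,0],[0,0,0],0.5]]';python3 - <<'E'
from h import *
o=ctrl.get_obs()
P=np.array([[577.9,110],[626.3,152],[655.2,229.3],o["ee_pos"][:2]])
print(least_squares(lambda v:np.hypot(*(P-v[:2]).T)-150,[508,241]).x)
r=least_squares(lambda v:np.hypot(*(P-v[:2]).T)-v[2],[508,241,150]);print(r.x,r.fun)
d=o["ee_pos"][:2]-[508,241.5];print(np.hypot(*d),np.arctan2(d[0],-d[1]))
go(520,-240,240,1.35)
p=shot("scene",save="b1")
E
```

```text
t: 25.25
ee_pos: [653.4, 262.9, 148.0]
orientation: [-2.037, -2.379, 0.002]
ft_force: [-0.4, 0.5, 0.4]
width: 36.0
[505.3450651  241.03533397]
[508.4616763  239.51053719 146.902866  ] [ 0.04835053 -0.12424136  0.19027018 -0.11437936]
146.94087574109813 1.7172043362244453
t25.25 pos [653.4 262.9 148. ] yaw 1.725 w 36.0 F [-0.4  0.5  0.4]
shift [-475.8 -210.   -93.6] |528| turn [-0.009 -0.005  0.375] world d [-133.4 -502.9   92. ]
```

View pics/b1.png

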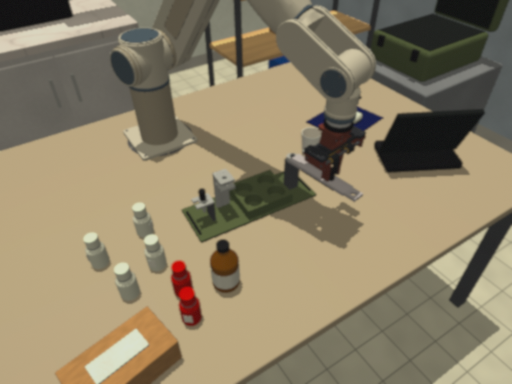

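```bash
python3 -m handwheel '[[[0,0,0],[0,0,-10],0.6],[[0,0,0],[0,0,-20],0.6],[[0,0,0],[0,0,-25],0.7],[[0,0,0],[0,0,-20],0.7],[[0,0,0],[-15,-5,-10],0.7],[[0,0,0],[-30,-10,-3],0.7],[[0,0,0],[-36,-12,0],0.7],[[0,0,0],[-36,-12,0],0.7],[[0,0,0],[-36,-12,0],0.7],[[0,0,0],[-36,-12,0],0.7]]';python3 - <<'E'
from h import *
go(564,-242,200,1.504)
p=shot("top")
print([(round(s,2),np.round(X)) for s,X in det(p,"bottle1")])
E
```

```text
t: 26.13
ee_pos: [618.8, 59.5, 243.8]
orientation: [-2.03, -2.388, 0.001]
ft_force: [0.0, -0.4, 0.3]
width: 61.3
t26.13 pos [618.8  59.5 243.8] yaw 1.733 w 61.3 F [ 0.  -0.4  0.3]
shift [-289.  -102.5   42.9] |310| turn [-0.006 -0.004  0.229] world d [ -54.8 -301.5  -43.8]
[(0.79, array([ 613., -339.,    2.])), (0.77, array([ 560., -243.,    3.])), (0.65, array([ 756., -237.,   -2.])), (0.5, array([ 430., -232.,   -2.])), (0.48, array([ 679., -223.,   -4.])), (0.47, array([ 464., -372.,   -6.]))]
```

```bash
python3 -m handwheel '[[[0,0,0],[-36,-13,2],0.8],[[0,0,0],[-36,-13,5],0.8],[[0,0,0],[-36,-13,8],0.8],[[0,0,0],[-36,-13,8],0.8],[[0,0,0],[-36,-13,8],0.8],[[0,0,0],[-28,-10,4],0.8],[[0,0,0],[-20,-7,0],0.8],[[0,0,0.1],[-12,-4,0],0.8],[[0,0,0.08],[-5,-2,0],0.8],[[0,0,0.04],[0,0,0],0.8]]';python3 - <<'E'
from h import *
go(563.5,-242,80,1.504)
E
```

```text
t: 27.07
ee_pos: [562.1, -212.0, 209.7]
orientation: [-2.301, -2.132, 0.002]
ft_force: [-0.3, 0.2, 0.5]
width: 70.5
t27.07 pos [ 562.1 -212.   209.7] yaw 1.495 w 70.5 F [-0.3  0.2  0.5]
shift [-30.1   4.2 129.6] |133| turn [-0.004 -0.002 -0.009] world d [   1.4  -30.  -129.7]
```

```bash
python3 -m handwheel '[[[0,0,0],[-12,2,0],0.8],[[0,0,0],[-9,1.2,0],0.8],[[0,0,0],[-5,0.6,10],0.8],[[0,0,0],[-2,0,15],0.8],[[0,0,0],[0,0,15],0.8],[[0,0,0],[0,0,15],0.8],[[0,0,0],[0,0,12],0.8],[[0,0,0],[0,0,6],0.8],[[0,0,0],[0,0,3],0.8],[[0,0,0],[0,0,0],0.8]]';python3 - <<'E'
from h import *
go(563.5,-242,80,1.504)
E
```

```text
t: 27.9
ee_pos: [563.1, -246.0, 128.1]
orientation: [-2.295, -2.141, 0.002]
ft_force: [-0.2, 0.6, 0.6]
width: 70.3
t27.90 pos [ 563.1 -246.   128.1] yaw 1.501 w 70.3 F [-0.2  0.6  0.6]
shift [ 4.   0.3 48.1] |48| turn [-0.003 -0.001 -0.003] world d [  0.4   4.  -48.1]
```

```bash
python3 -m handwheel '[[[0,0,0],[2,0,4],0.8],[[0,0,0],[1.2,0,8],0.8],[[0,0,0],[0.6,0,10],0.8],[[0,0,0],[0,0,10],0.7],[[0,0,0],[0,0,7],0.6],[[0,0,0],[0,0,4],0.5],[[0,0,0],[0,0,2],0.4],[[0,0,0],[0,0,0],0.3],[[0,0,0],[0,0,0],0.3],[[0,0,0],[0,0,0],0.3]]';python3 - <<'E'
from h import *
go(563.5,-242,80,1.504)
E
```

```text
t: 28.73
ee_pos: [564.6, -241.9, 79.7]
orientation: [-2.295, -2.144, 0.0]
ft_force: [0.7, -0.2, -0.8]
width: 36.0
t28.73 pos [ 564.6 -241.9   79.7] yaw 1.503 w 36.0 F [ 0.7 -0.2 -0.8]
shift [-0.2 -1.1 -0.3] |1| turn [-0.    -0.    -0.001] world d [-1.1 -0.1  0.3]
```

```bash
python3 -m handwheel '[[[0,0,0],[0,0,0],0.6],[[0,0,0.03],[0,0,0],0.6],[[0,0,0.1],[0,0,0],0.6],[[0,0,0.124],[0,0,0],0.6],[[0,0,0.124],[0,0,0],0.6],[[0,0,0.124],[0,0,0],0.6],[[0,0,0.124],[0,0,0],0.6],[[0,0,0.124],[0,0,0],0.6],[[0,0,0.124],[0,0,0],0.6],[[0,0,0.124],[0,0,0],0.6]]';python3 -m handwheel '[[[0,0,0.124],[0,0,0],0.6],[[0,0,0.124],[0,0,0],0.6],[[0,0,0.12],[0,0,0],0.6],[[0,0,0.1],[0,0,0],0.6],[[0,0,0.05],[0,0,0],0.5],[[0,0,0],[0,0,0],0.4],[[0,0,0],[0,0,0],0.3],[[0,0,0],[0,0,0],0.3],[[0,0,0],[0,0,0],0.3],[[0,0,0],[0,0,0],0.3]]';python3 - <<'E'
from h import *
go(534,164,240,-.067)
E
```

```text
t: 29.57
ee_pos: [567.1, -243.2, 84.3]
orientation: [3.043, 0.763, 0.009]
ft_force: [0.2, 0.0, -0.7]
width: 52.4
t: 30.4
ee_pos: [568.9, -244.1, 88.0]
orientation: [3.136, -0.066, 0.019]
ft_force: [-0.5, 0.4, -0.8]
width: 36.1
t30.40 pos [ 568.9 -244.1   88. ] yaw -0.042 w 36.1 F [-0.5  0.4 -0.8]
shift [ -50.1 -405.6 -154.3] |437| turn [ 0.004 -0.012  0.025] world d [-34.9 408.1 152. ]
```

```bash
python3 -m handwheel '[[[0,0,0],[0,0,-5],0.3],[[0,0,0],[0,0,-12],0.3],[[0,0,0],[0,0,-20],0.3],[[0,0,0],[0,0,-25],0.3],[[0,0,0],[0,0,-25],0.3],[[0,0,0],[0,0,-20],0.3],[[0,0,0],[-2,-15,-15],0.3],[[0,0,0],[-4,-30,-8],0.3],[[0,0,0],[-4,-35,0],0.3],[[0,0,0],[-4,-35,0],0.3]]';python3 - <<'E'
from h import *
go(533.8,161.9,225,-.067)
E
```

```text
t: 31.23
ee_pos: [558.8, -130.7, 231.7]
orientation: [3.134, -0.073, 0.028]
ft_force: [0.4, -0.1, -1.4]
width: 35.7
t31.23 pos [ 558.8 -130.7  231.7] yaw -0.046 w 35.7 F [ 0.4 -0.1 -1.4]
shift [ -38.7 -291.2    4.1] |294| turn [ 0.006 -0.018  0.02 ] world d [-25.  292.6  -6.7]
```

```bash
python3 -m handwheel '[[[0,0,0],[-5,-37,0],0.3],[[0,0,0],[-5,-37,0],0.3],[[0,0,0],[-5,-37,0],0.3],[[0,0,0],[-5,-37,0],0.3],[[0,-0.005,0],[-5,-35,0],0.3],[[0,-0.005,0],[-4,-28,0],0.3],[[0,-0.005,0.01],[-3,-20,0],0.3],[[0,0,0.01],[-1.5,-12,0],0.3],[[0,0,0],[0,-6,0],0.3],[[0,0,0],[0,0,0],0.3]]';python3 - <<'E'
from h import *
go(533.8,161.9,140,-.067)
E
```

```text
t: 32.07
ee_pos: [534.5, 137.3, 242.6]
orientation: [3.136, -0.094, 0.025]
ft_force: [0.3, 0.6, -0.3]
width: 36.5
t32.07 pos [534.5 137.3 242.6] yaw -0.060 w 36.5 F [ 0.3  0.6 -0.3]
shift [ -3.8 -24.8 102.4] |105| turn [ 0.003 -0.016  0.007] world d [  -0.7   24.6 -102.6]
```

```bash
python3 -m handwheel '[[[0,-0.006,0.003],[-2,-11,5],0.3],[[0,-0.006,0.003],[-1,-7,8],0.3],[[0,-0.004,0],[0,-4,10],0.3],[[0,0,0],[0,-2,12],0.3],[[0,0,0],[0,0,14],0.3],[[0,0,0],[0,0,12],0.3],[[0,0,0],[0,0,10],0.3],[[0,0,0],[0,0,6],0.3],[[0,0,0],[0,0,3],0.3],[[0,0,0],[0,0,0],0.3]]';python3 - <<'E'
from h import *
go(533.8,161.9,140,-.067)
p=shot("scene");c=[[533.8+27*np.cos(a),164.1+27*np.sin(a),44] for a in np.linspace(0,6.28,24)];crop(p,proj(p,[533,164,60])[0],45,"b2",c,k=8)
E
```

```text
t: 32.9
ee_pos: [533.0, 159.3, 153.7]
orientation: [3.134, -0.111, -0.008]
ft_force: [0.6, -0.2, -0.5]
width: 36.3
t32.90 pos [533.  159.3 153.7] yaw -0.071 w 36.3 F [ 0.6 -0.2 -0.5]
shift [ 0.6 -2.7 13.7] |14| turn [ 0.005  0.005 -0.004] world d [  0.8   2.6 -13.7]
```

View pics/b2.png

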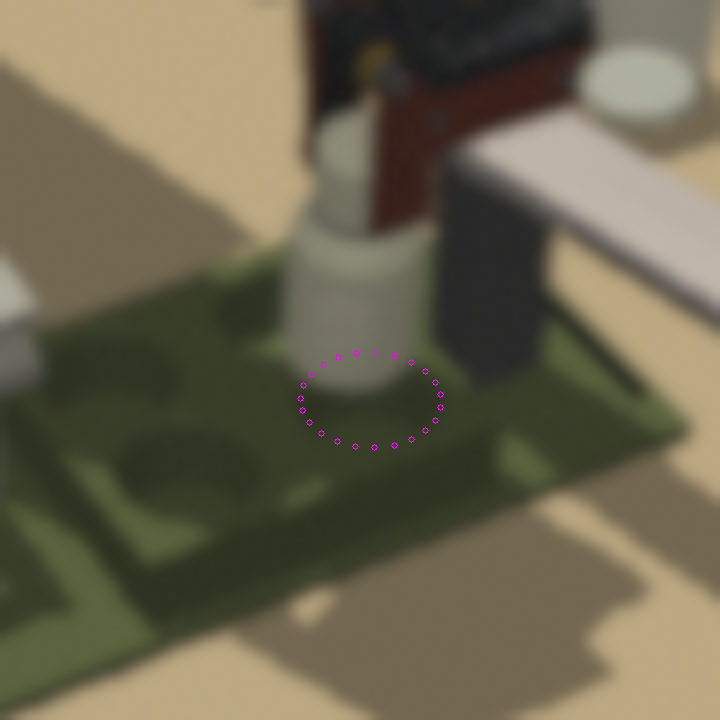

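```bash
python3 -m handwheel '[[[0.002,0.002,0],[0.4,-1.3,2],0.3],[[0.002,0.002,0],[0.2,-0.9,2],0.3],[[0,0,0],[0,-0.5,1],0.3],[[0,0,0],[0,0,0],0.3],[[0,0,0],[0,0,0],0.3],[[0,0,0],[0,0,0],0.3],[[0,0,0],[0,0,0],0.3],[[0,0,0],[0,0,0],0.3],[[0,0,0],[0,0,0],0.3],[[0,0,0],[0,0,0],0.3]]';python3 - <<'E'
from h import *
go(533.8,161.9,140,-.067)
e=ctrl.get_obs()["ee_pos"]
p=shot("scene");c=[[e[0]+25*np.cos(a),e[1]+2.2+25*np.sin(a),e[2]-88] for a in np.linspace(0,6.28,24)];
c+=[[e[0]+25*np.cos(a),e[1]+2.2+25*np.sin(a),e[2]-26] for a in np.linspace(0,6.28,24)];
crop(p,proj(p,[533,164,60])[0],45,"b3",c,k=8)
E
```

```text
t: 33.78
ee_pos: [536.1, 162.8, 151.7]
orientation: [-3.139, 0.111, -0.008]
ft_force: [0.1, -0.1, -1.1]
width: 36.4
t33.78 pos [536.1 162.8 151.7] yaw -0.071 w 36.4 F [ 0.1 -0.1 -1.1]
shift [-2.3  1.1 11.7] |12| turn [-0.001 -0.005 -0.004] world d [ -2.3  -0.9 -11.7]
```

View pics/b3.png

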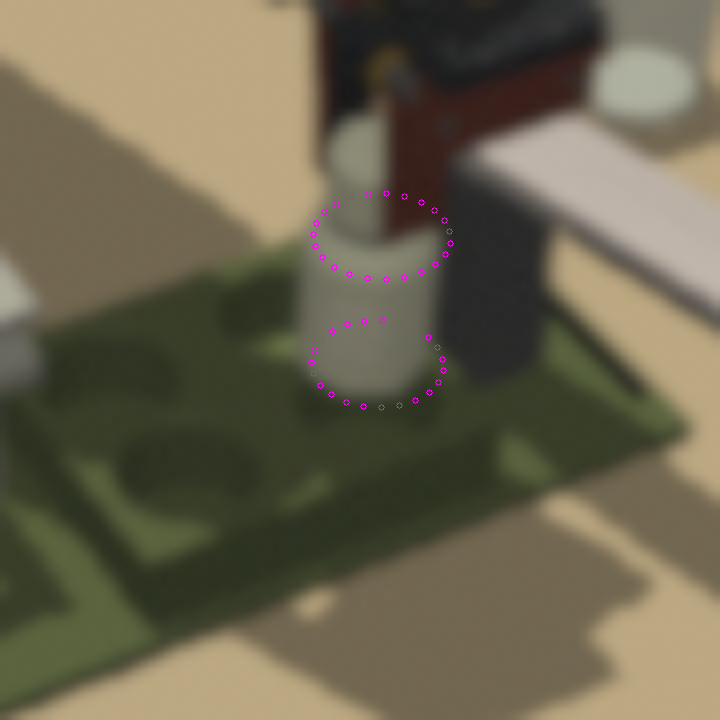

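```bash
python3 - <<'E'
from h import *
for i in range(3):
    o=ctrl.get_obs();print(o["t"],np.round(o["ee_pos"],2),np.round(o["qpos"],4),np.round(o["qvel"],3));p=shot("scene")
e=o["ee_pos"]
for q in ["bottle1"]:
    print([(round(s,2),np.round(X,1)) for s,X in det(p,q)]);
    p=shot("top");print([(round(s,2),np.round(X,1)) for s,X in det(p,q)])
    crop(p,proj(p,[533,164,60])[0],40,"b4",[[e[0]+18*np.cos(a),e[1]+2.2+18*np.sin(a),e[2]+14] for a in np.linspace(0,6.28,24)],k=8)
E
```

```text
33.8333 [536.12 162.83 151.69] [ 2.740e-01  4.326e-01  1.834e+00 -8.000e-04  8.696e-01  3.454e-01] [-0.    -0.001  0.002 -0.    -0.002  0.001]
33.8833 [536.08 162.81 151.63] [ 2.7400e-01  4.3260e-01  1.8341e+00 -9.0000e-04  8.6960e-01  3.4540e-01] [-0.001  0.001 -0.    -0.001  0.001  0.   ]
33.9333 [536.03 162.82 151.58] [ 2.7400e-01  4.3270e-01  1.8341e+00 -9.0000e-04  8.6970e-01  3.4540e-01] [-0.     0.001 -0.    -0.001 -0.001 -0.001]
[(0.94, array([ 433.2, -228.2,   -2.3])), (0.75, array([ 6.095e+02, -3.399e+02,  3.000e-01])), (0.75, array([ 6.789e+02, -2.210e+02,  2.000e-01])), (0.68, array([ 465.6, -377.4,   -1.1])), (0.59, array([533.1, 166.9,  65.7]))]
[(0.6, array([ 681.3, -219.6,   -1.8])), (0.59, array([ 613.1, -339.8,    3.5])), (0.5, array([ 466.5, -370.3,   -1.4])), (0.47, array([ 758.2, -233.5,   -1.5]))]
```

View pics/b4.png

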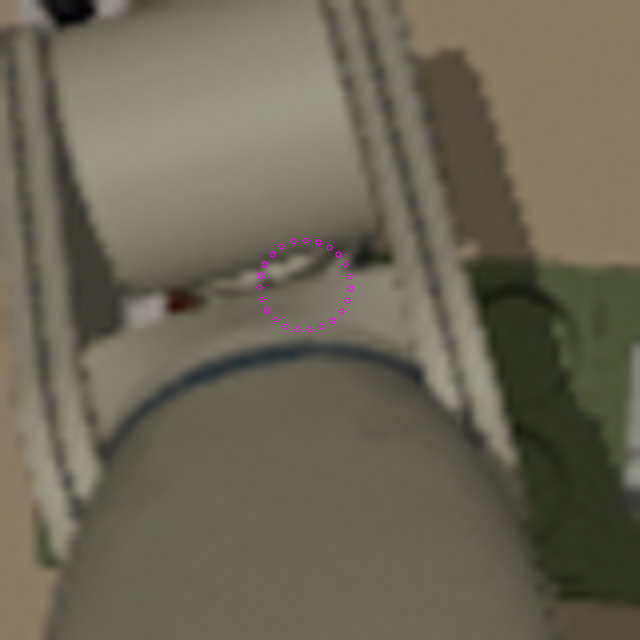

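```bash
python3 -m handwheel '[[[0,-0.002,0],[-1,0.5,0],0.3],[[0,-0.001,0],[-0.6,0.2,0],0.3],[[0,0,0],[-0.3,0,1],0.3],[[0,0,0],[0,0,2],0.3],[[0,0,0],[0,0,2],0.3],[[0,0,0],[0,0,2],0.3],[[0,0,0],[0,0,1],0.3],[[0,0,0],[0,0,0],0.3],[[0,0,0],[0,0,0],0.3],[[0,0,0],[0,0,0],0.3]]';python3 - <<'E'
from h import *
go(533.8,161.9,130,-.067)
E
```

```text
t: 34.97
ee_pos: [533.6, 162.1, 142.3]
orientation: [-3.139, 0.111, -0.002]
ft_force: [-0.5, -0.1, -1.6]
width: 36.2
t34.97 pos [533.6 162.1 142.3] yaw -0.071 w 36.2 F [-0.5 -0.1 -1.6]
shift [ 0.2  0.2 12.3] |12| turn [-0.001 -0.001 -0.004] world d [  0.2  -0.2 -12.3]
```

```bash
python3 -m handwheel '[[[0,0,0],[0,0,2],0.3],[[0,0,0],[0,0,2],0.3],[[0,0,0],[0,0,2],0.3],[[0,0,0],[0,0,2],0.3],[[0,0,0],[0,0,2],0.3],[[0,0,0],[0,0,2],0.3],[[0,0,0],[0,0,1],0.3],[[0,0,0],[0,0,0],0.3],[[0,0,0],[0,0,0],0.3],[[0,0,0],[0,0,0],0.3]]';python3 - <<'E'
from h import *
go(533.8,161.9,98,-.067)
p=shot("scene");crop(p,proj(p,[533,164,60])[0],45,"b5",k=8)
E
```

```text
t: 35.8
ee_pos: [534.6, 163.2, 129.3]
orientation: [-3.137, 0.112, -0.005]
ft_force: [-1.1, 0.1, 0.5]
width: 36.3
t35.80 pos [534.6 163.2 129.3] yaw -0.072 w 36.3 F [-1.1  0.1  0.5]
shift [-0.8  1.4 31.3] |31| turn [-0.003 -0.003 -0.005] world d [ -0.8  -1.3 -31.3]
```

View pics/b5.png

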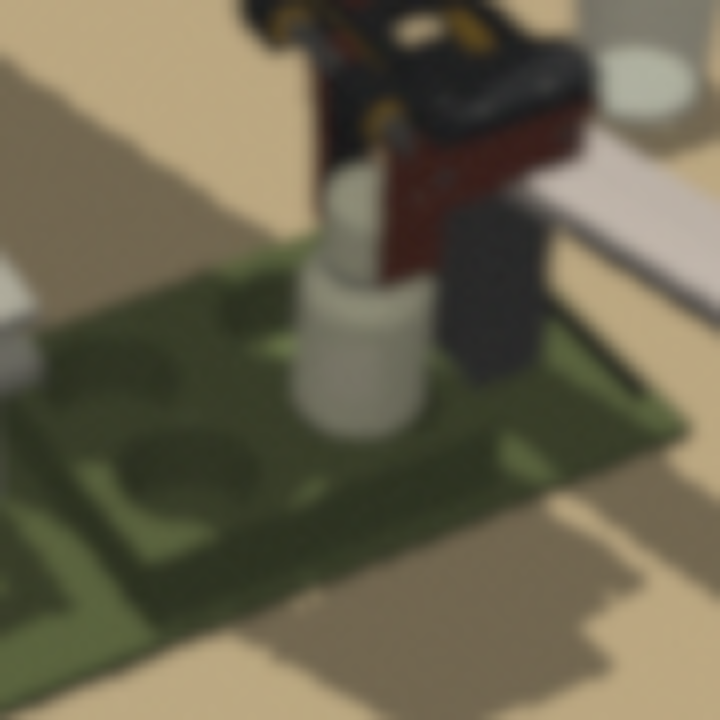

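```bash
python3 - <<'E'
from h import *
e=ctrl.get_obs()["ee_pos"]
p=shot("scene");print(np.round(p["R"],2))
C=lambda x,y,r,z:[[x+r*np.cos(a),y+r*np.sin(a),z] for a in np.linspace(0,6.28,24)]
crop(p,proj(p,[533,164,60])[0],45,"b6",C(533.8,164.1,27,44)+C(528.4,84.3,27,44)+C(466.6,88.5,27,44)+C(e[0],e[1]+2.2,25,e[2]-88),k=8)
for a in range(3):
  p=shot("scene");print([np.round(X,1) for s,X in det(p,"bottle1") if X[1]>0],[np.round(X,1) for s,X in det(p,"well1")])
E
```

```text
[[ 0.53  0.85 -0.02]
 [ 0.57 -0.37 -0.74]
 [-0.63  0.38 -0.68]]
[array([530. , 163.5,  42.9])] [array([533.2, 165.1,   9. ]), array([529.1,  80.6,   8.1]), array([469.3, 165.3,   7.4]), array([469.5,  89.3,   8.2])]
[array([529.4, 166.1,  45.9]), array([463.3,  88.8,   8.6])] [array([470.5, 167.4,   6.3]), array([528.3,  80.6,  10.6]), array([464.7,  88.1,   6. ]), array([532.4, 165. ,   7.9])]
[array([529.3, 164.2,  43. ])] [array([469.3, 166.4,   6.2]), array([527.5,  80.3,  10.4]), array([533.4, 164.9,   8.6]), array([465.8,  89.1,   8.8])]
```

View pics/b6.png

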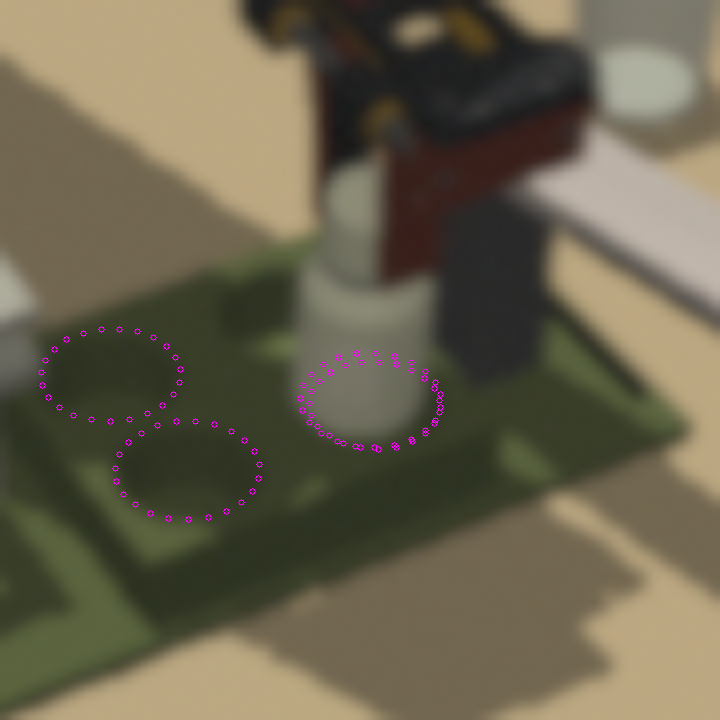

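```bash
python3 - <<'E'
from h import *
e=ctrl.get_obs()["ee_pos"]
p=shot("scene")
a=np.linspace(0,6.28,40)
def mk(dx,dy,tx,ty):
    L=[]
    for r,h in((25,0),(25,62),(18,70),(18,102)):
        # tilt: axis offset at height h relative to grasp height (h=99)
        cx=e[0]+dx+tx*(h-99);cy=e[1]+dy+ty*(h-99)
        L+=[[cx+r*np.cos(b),cy+r*np.sin(b),e[2]-88+h] for b in a]
    return L
crop(p,(proj(p,[533,164,80])[0]),32,"b7",mk(0,2.2,0,0),k=12)
crop(p,(proj(p,[533,164,80])[0]),32,"b8",mk(0,1,0.055,0),k=12)
i1=cv2.imread("pics/b7.png");i2=cv2.imread("pics/b8.png");cv2.imwrite("pics/b78.png",cv2.resize(np.hstack([i1,i2]),None,fx=.52,fy=.52));print(i1.shape)
E
```

```text
(768, 768, 3)
```

View pics/b7.png

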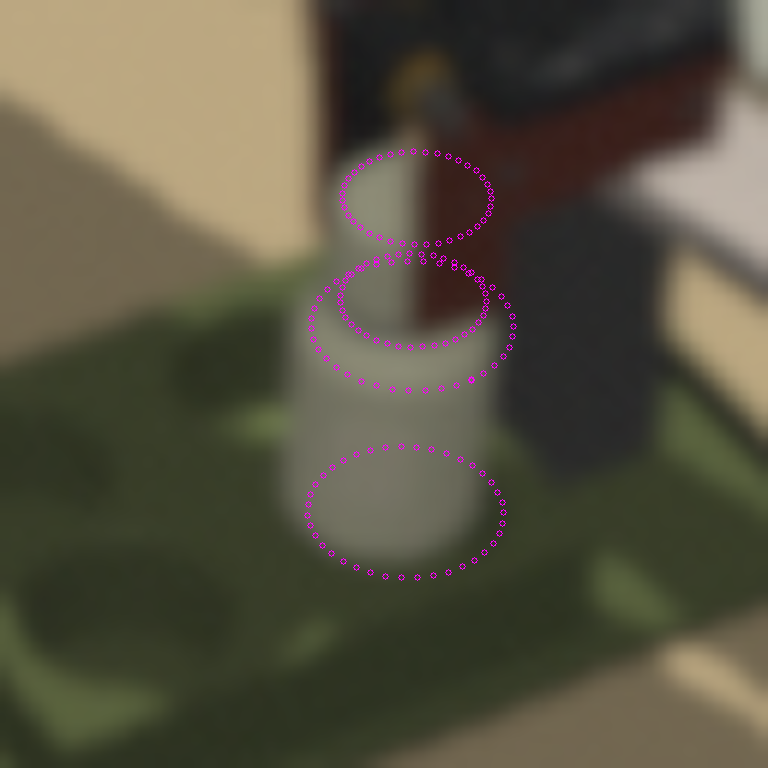

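View pics/b8.png

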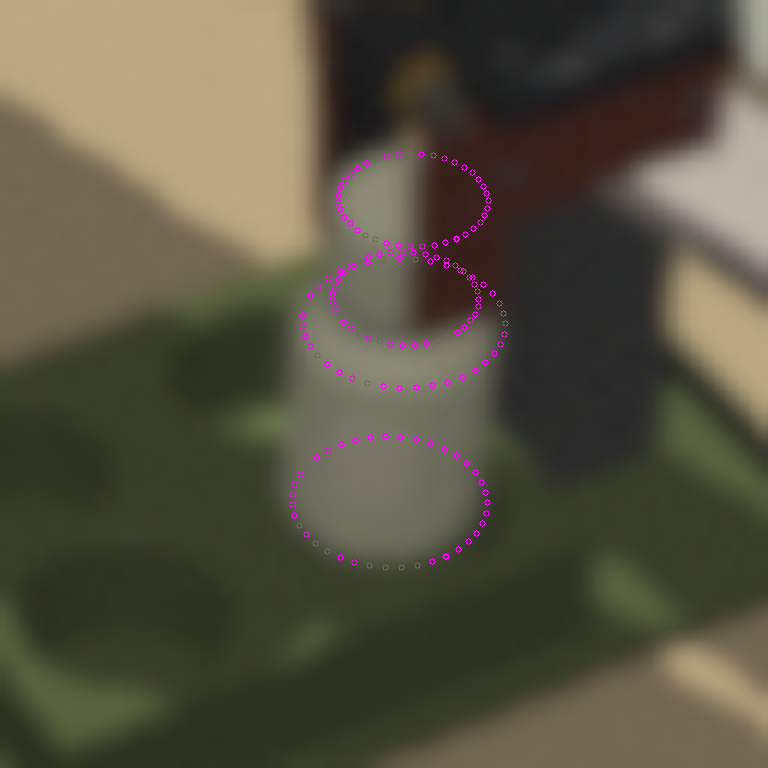

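```bash
cat > sil.py <<'E'
from h import *
from scipy.optimize import minimize
def fitb(p,base0,tilt=True,name=None,r=28,K=4):
    """fit bottle silhouette; params base x,y,z, tilt"""
    c=proj(p,[base0[0],base0[1],base0[2]+45])[0];u0,v0=int(c[0])-r,int(c[1])-r
    im=p["pixels"][v0:v0+2*r,u0:u0+2*r].astype(np.float32);im=cv2.resize(im,None,fx=K,fy=K,interpolation=cv2.INTER_LINEAR)
    hsv=cv2.cvtColor((im/255).astype(np.float32),cv2.COLOR_RGB2HSV);S=hsv[...,1];V=hsv[...,2]
    a=np.linspace(0,2*np.pi,40)
    def mask(v):
        m=np.zeros(im.shape[:2],np.uint8)
        for (r1,h1),(r2,h2) in(((25,0),(25,62)),((25,62),(18,68)),((18,68),(18,102))):
            pts=[[v[0]+v[3]*h+q*np.cos(b),v[1]+v[4]*h+q*np.sin(b),v[2]+h] for q,h in((r1,h1),(r2,h2)) for b in a]
            uv=(proj(p,pts)-[u0,v0]+.5)*K-.5
            cv2.fillConvexPoly(m,np.round(cv2.convexHull(uv.astype(np.float32))*16).astype(np.int32),1,shift=4)
        return m
    m0=cv2.dilate(mask(list(base0)+[0,0]),np.ones((9*K//2,9*K//2)))
    white=((S<.30)&(V>.3)).astype(np.float32)
    # occluder: gripper (reddish/dark) pixels ignored
    occ=((V<.22)&(S<.35))|((im[...,0]>1.45*im[...,1])&(V<.45));occ=cv2.dilate(occ.astype(np.uint8),np.ones((K+1,K+1)))>0
    w=(~occ)&(m0>0)
    wb=cv2.GaussianBlur(white,(0,0),K*.5)
    def cost(v):
        m=cv2.GaussianBlur(mask(v).astype(np.float32),(0,0),K*.5)
        return float((((m-wb)**2)*w).sum())+ (30*((v[3])**2+v[4]**2)/.1**2 if tilt else 1e6*(v[3]**2+v[4]**2)) + 20*((v[2]-base0[2])/2)**2
    best=minimize(cost,list(base0)+[0,0],method="Nelder-Mead",options=dict(initial_simplex=np.array([list(base0)+[0,0]]+[[base0[0]+(6 if i==0 else 0),base0[1]+(6 if i==1 else 0),base0[2]+(3 if i==2 else 0),.06*(i==3),.06*(i==4)] for i in range(5)]),maxiter=600,xatol=.01,fatol=.01))
    if name:
        o=im[:,:,::-1].copy();cs,_=cv2.findContours(mask(best.x),0,1);cv2.drawContours(o,cs,-1,(255,0,255),1);o[occ]*=.6
        cv2.imwrite(f"pics/{name}.png",cv2.resize(np.hstack([o,cv2.cvtColor(wb*255,cv2.COLOR_GRAY2BGR)]),None,fx=1.7,fy=1.7))
    return best.x,best.fun
E
python3 - <<'E'
from sil import *
p=shot("scene");e=ctrl.get_obs()["ee_pos"]
print(e,fitb(p,[530,164.5,41.3],name="c1"))
print(fitb(p,[431,-229.5,0],name="c2"),fitb(p,[431,-229.5,0],False))
E
```

```text
[534.66953708 163.16927658 129.32529959] (array([5.27910296e+02, 1.61996382e+02, 4.22496286e+01, 3.21112410e-02,
       6.84395235e-05]), np.float64(150.50683107734326))
(array([ 4.37988017e+02, -2.30168318e+02,  1.57241087e+00, -1.18539334e-01,
        1.83885526e-02]), np.float64(904.7241441092441)) (array([ 4.33480454e+02, -2.29932171e+02,  2.66440195e+00, -3.33588234e-03,
        1.06034617e-03]), np.float64(1361.7919452487918))[ WARN:0@1.991] global loadsave.cpp:1063 imwrite_ Unsupported depth image for selected encoder is fallbacked to CV_8U.
```

View pics/c1.png

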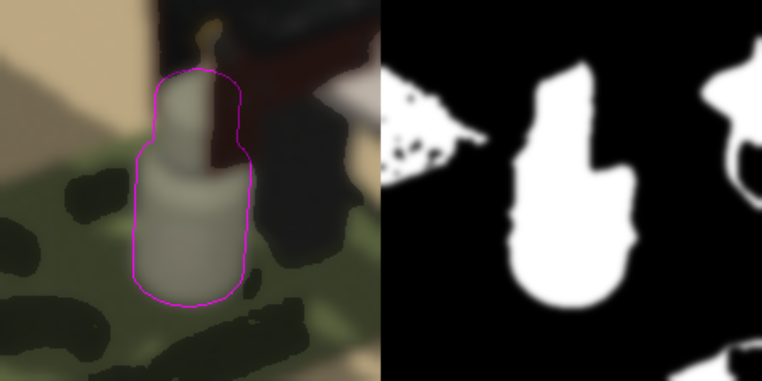

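View pics/c2.png

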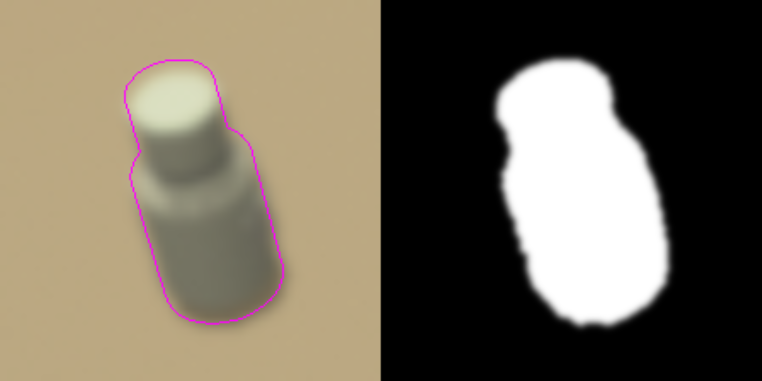

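```bash
python3 -m handwheel '[[[0,0,0],[0,0,-4],0.3],[[0,0,0],[0,0,-3],0.3],[[0,0.01,0],[0.9,-0.6,-2],0.3],[[0,0.01,0],[0.9,-0.5,0],0.3],[[0,0.007,0],[0.5,-0.3,0],0.3],[[0,0.003,0],[0.3,-0.2,0],0.3],[[0,0,0],[0,0,0],0.3],[[0,0,0],[0,0,0],0.3],[[0,0,0],[0,0,0],0.3],[[0,0,0],[0,0,0],0.3]]';python3 - <<'E'
from sil import *
go(534,164,130,-.067)
p=shot("scene");e=ctrl.get_obs()["ee_pos"]
print(fitb(p,[533,164.5,e[2]-88],name="c3"))
E
```

```text
t: 37.28
ee_pos: [537.5, 164.4, 138.8]
orientation: [-3.138, 0.112, -0.057]
ft_force: [-0.3, -0.2, -1.9]
width: 36.1
t37.28 pos [537.5 164.4 138.8] yaw -0.071 w 36.1 F [-0.3 -0.2 -1.9]
shift [-3.7  0.6  8.7] |9| turn [-0.002 -0.036 -0.004] world d [-3.5 -0.4 -8.8]
(array([ 5.32892786e+02,  1.63730712e+02,  5.13669721e+01,  1.08654816e-02,
       -1.55137341e-02]), np.float64(109.72731669974489))[ WARN:0@1.683] global loadsave.cpp:1063 imwrite_ Unsupported depth image for selected encoder is fallbacked to CV_8U.
```

View pics/c3.png

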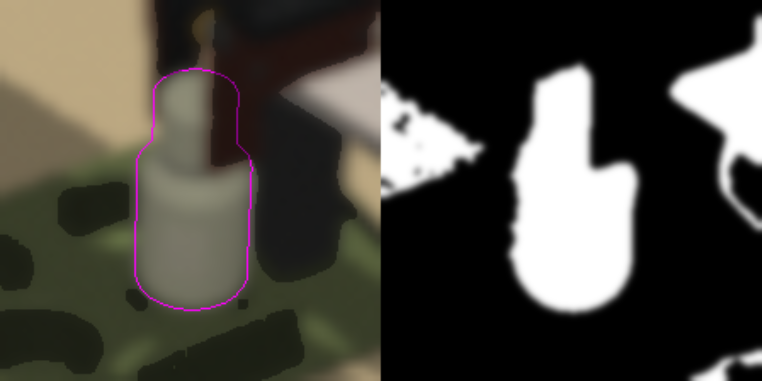

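```bash
python3 -m handwheel '[[[0,0,0],[0.4,-0.2,2],0.3],[[0,0,0],[0.2,-0.1,2],0.3],[[0,0,0],[-0.1,0,3],0.3],[[0,0,0],[-0.1,0,3],0.3],[[0,0,0],[-0.1,0,3],0.3],[[0,0,0],[-0.1,0,3],0.3],[[0,0,0],[-0.1,0,2],0.3],[[0,0,0],[0,0,0],0.3],[[0,0,0],[0,0,0],0.3],[[0,0,0],[0,0,0],0.3]]';python3 - <<'E'
from sil import *
go(538,164.4,98,-.067)
p=shot("scene");e=ctrl.get_obs()["ee_pos"]
crop(p,proj(p,[533,164,60])[0],45,"c4",k=8)
E
```

```text
t: 38.17
ee_pos: [537.9, 164.4, 117.9]
orientation: [-3.139, 0.112, -0.054]
ft_force: [-0.1, 0.3, -1.0]
width: 36.4
t38.17 pos [537.9 164.4 117.9] yaw -0.072 w 36.4 F [-0.1  0.3 -1. ]
shift [-0.6  0.1 19.9] |20| turn [-0.002 -0.035 -0.004] world d [  0.1  -0.  -19.9]
```

View pics/c4.png

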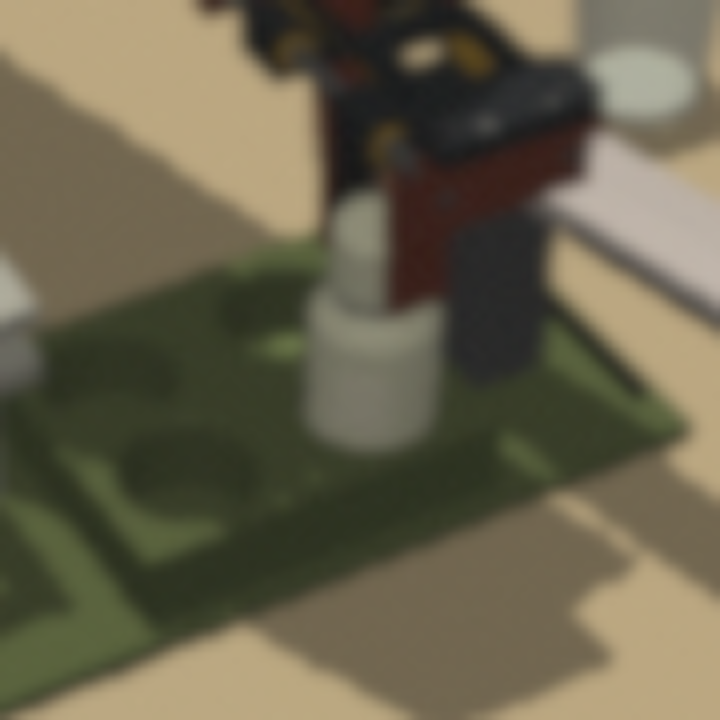

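```bash
python3 -m handwheel '[[[0,0,0],[-0.1,0,3],0.3],[[0,0,0],[-0.1,0,3],0.3],[[0,0,0],[-0.1,0,3],0.3],[[0,0,0],[-0.1,0,3],0.3],[[0,0,0],[-0.1,0,2],0.3],[[0,0,0],[0,0,2],0.3],[[0,0,0],[0,0,1],0.3],[[0,0,0],[0,0,1],0.3],[[0,0,0],[0,0,0],0.3],[[0,0,0],[0,0,0],0.3]]';python3 - <<'E'
from sil import *
go(538,164.4,98,-.067)
E
```

```text
t: 39.05
ee_pos: [537.9, 164.5, 98.0]
orientation: [-3.139, 0.112, -0.054]
ft_force: [-1.2, 0.3, -1.1]
width: 36.5
t39.05 pos [537.9 164.5  98. ] yaw -0.071 w 36.5 F [-1.2  0.3 -1.1]
shift [0.1 0.1 0. ] |0| turn [-0.002 -0.034 -0.004] world d [ 0.1 -0.1 -0. ]
```

```bash
python3 -m handwheel '[[[0,0,0],[0,0,1],0.3],[[0,0,0],[0,0,1],0.3],[[0,0,0],[0,0,0.5],0.3],[[0,0,0],[0,0,0],0.35],[[0,0,0],[0,0,0],0.4],[[0,0,0],[0,0,0],0.45],[[0,0,0],[0,0,0],0.55],[[0,0,0],[0,0,0],0.55],[[0,0,0],[0,0,0],0.55],[[0,0,0],[0,0,0],0.55]]';python3 - <<'E'
from sil import *
go(538,164.4,98,-.067)
p=shot("scene");crop(p,proj(p,[533,164,60])[0],45,"c5",k=8)
E
```

```text
t: 39.88
ee_pos: [539.0, 165.0, 97.5]
orientation: [-3.137, 0.112, -0.058]
ft_force: [-0.0, -0.6, 0.3]
width: 48.0
t39.88 pos [539.  165.   97.5] yaw -0.072 w 48.0 F [-0.  -0.6  0.3]
shift [-1.   0.7 -0.5] |1| turn [-0.003 -0.037 -0.005] world d [-1.  -0.6  0.5]
```

View pics/c5.png

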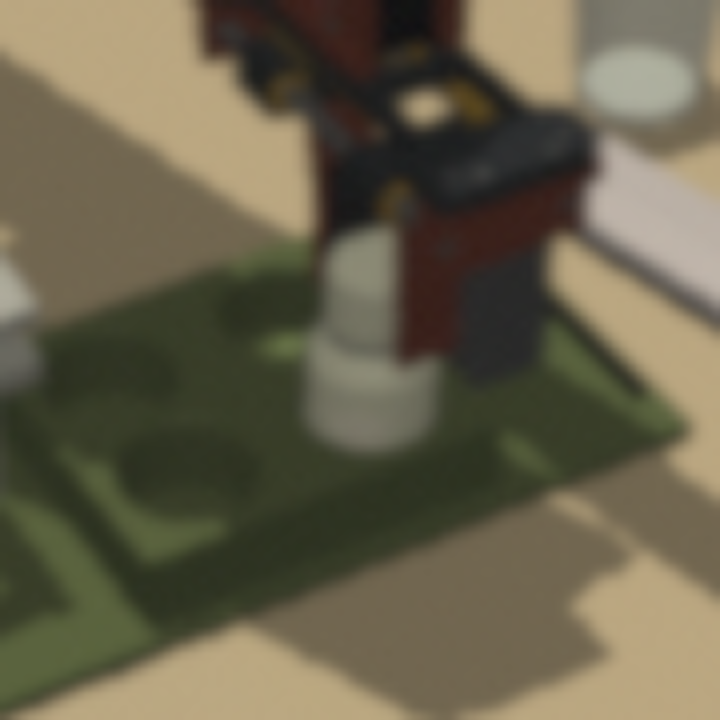

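```bash
python3 -m handwheel '[[[0,0,0],[0,0,-6],0.6],[[0,0,0],[0,0,-14],0.6],[[0,0,0],[0,0,-22],0.6],[[0,0,0],[0,0,-25],0.6],[[0,-0.01,0],[0,0,-25],0.6],[[0,-0.01,0],[0,0,-20],0.6],[[0,-0.01,0],[0,0,-12],0.6],[[0,-0.005,0],[0,0,-4],0.6],[[0,0,-0.06],[0,0,0],0.6],[[0,0,-0.12],[0,0,0],0.6]]';python3 -m handwheel '[[[0,0,-0.124],[0,0,0],0.6],[[0,0,-0.124],[0,0,0],0.7],[[0,0,-0.124],[0,0,0],0.7],[[0,0,-0.124],[0,0,0],0.7],[[0,0,-0.124],[0,0,0],0.8],[[0,0,-0.124],[0,0,0],0.8],[[0,0,-0.124],[0,0,0],0.8],[[0,0,-0.124],[0,0,0],0.8],[[0,0,-0.124],[0,0,0],0.8],[[0,0,-0.12],[0,0,0],0.8]]';python3 - <<'E'
from sil import *
p=shot("scene",save="d1")
print([(round(s,2),np.round(X)) for s,X in det(p,"bottle1")])
p=shot("top")
print([(round(s,2),np.round(X)) for s,X in det(p,"bottle1")])
go(431.5,-229.5,200,1.504)
E
```

```text
t: 40.77
ee_pos: [534.2, 164.8, 234.3]
orientation: [-3.134, -0.174, -0.001]
ft_force: [-0.6, 0.2, -0.5]
width: 52.2
t: 41.6
ee_pos: [531.5, 163.8, 231.0]
orientation: [-2.436, -1.979, 0.004]
ft_force: [0.9, 0.6, -0.5]
width: 70.2
[(0.9, array([ 754., -235.,   -3.])), (0.82, array([ 612., -340.,   -2.])), (0.76, array([ 678., -221.,   -2.])), (0.75, array([536., 167.,  11.])), (0.62, array([ 429., -227.,    1.]))]
[(0.75, array([ 468., -371.,   -3.])), (0.59, array([ 759., -236.,    0.])), (0.58, array([ 678., -222.,   -3.])), (0.5, array([ 614., -338.,    0.])), (0.49, array([ 430., -231.,   -2.]))]
t41.80 pos [531.6 163.9 231.2] yaw 1.354 w 70.3 F [-0.3  0.1 -0.8]
shift [-405.7  -13.2   31. ] |407| turn [-0.004 -0.001 -0.15 ] world d [-100.1 -393.4  -31.2]
```

View pics/d1.png

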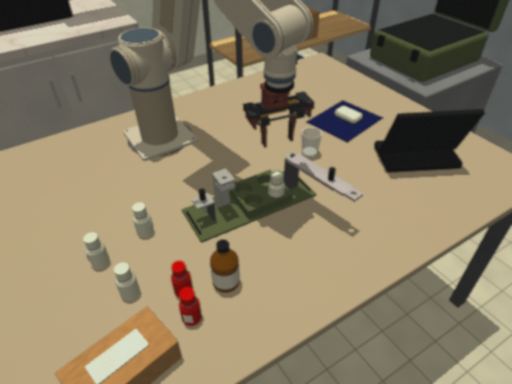

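```bash
python3 -m handwheel '[[[0,0,0],[-20,-1,0],0.8],[[0,0,0],[-36,-1.2,0],0.8],[[0,0,0],[-40,-1.3,0],0.8],[[0,0,0],[-40,-1.3,0],0.8],[[0,0,0],[-40,-1.3,0],0.8],[[0,0,0],[-40,-1.3,0],0.8],[[0,0,0],[-40,-1.3,0],0.8],[[0,0,0],[-38,-1.3,0],0.8],[[0,0,0],[-30,-1.3,0],0.8],[[0,0,0],[-20,-1,0],0.8]]';python3 - <<'E'
from h import *
go(431.5,-229.5,200,1.504)
E
```

```text
t: 42.63
ee_pos: [438.8, -177.0, 230.6]
orientation: [-2.477, -1.932, -0.004]
ft_force: [1.2, 0.8, -0.0]
width: 70.5
t42.63 pos [ 438.8 -177.   230.6] yaw 1.325 w 70.5 F [ 1.2  0.8 -0. ]
shift [-52.8   5.7  30.5] |61| turn [ 0.001 -0.002 -0.179] world d [ -7.3 -52.5 -30.6]
```

```bash
python3 -m handwheel '[[[0,0,0],[-18,2,8],0.8],[[0,0,0],[-12,2,14],0.8],[[0,0,0],[-7,1,16],0.8],[[0,0,0],[-3,0.5,16],0.8],[[0,0,-0.06],[0,0,14],0.8],[[0,0,-0.06],[0,0,8],0.8],[[0,0,-0.04],[0,0,4],0.8],[[0,0,-0.02],[0,0,0],0.8],[[0,0,0],[0,0,0],0.8],[[0,0,0],[0,0,0],0.8]]';python3 - <<'E'
from h import *
go(431.5,-229.5,82,1.504)
E
```

```text
t: 43.47
ee_pos: [432.8, -226.1, 148.3]
orientation: [2.331, 2.1, 0.006]
ft_force: [-0.1, -0.9, 1.0]
width: 70.3
t43.47 pos [ 432.8 -226.1  148.3] yaw 1.466 w 70.3 F [-0.1 -0.9  1. ]
shift [-3.5 -1.4 66.3] |66| turn [ 0.006  0.    -0.038] world d [ -1.3  -3.4 -66.3]
```

```bash
python3 -m handwheel '[[[0.003,0,-0.02],[-1.5,-0.6,6],0.8],[[0.003,0,-0.01],[-1,-0.4,10],0.8],[[0,0,-0.008],[-0.5,-0.2,12],0.8],[[0,0,0],[0,0,12],0.8],[[0,0,0],[0,0,10],0.8],[[0,0,0],[0,0,7],0.8],[[0,0,0],[0,0,4],0.7],[[0,0,0],[0,0,2],0.6],[[0,0,0],[0,0,0],0.55],[[0,0,0],[0,0,0],0.5]]';python3 - <<'E'
from h import *
go(431.5,-229.5,82,1.504)
E
```

```text
t: 44.3
ee_pos: [433.1, -230.2, 81.4]
orientation: [2.292, 2.143, 0.0]
ft_force: [-0.5, -0.9, -0.9]
width: 47.2
t44.30 pos [ 433.1 -230.2   81.4] yaw 1.504 w 47.2 F [-0.5 -0.9 -0.9]
shift [ 0.5 -1.6 -0.6] |2| turn [ 0.003  0.002 -0.   ] world d [-1.6  0.7  0.6]
```

```bash
python3 -m handwheel '[[[0,0,0],[0,0,0],0.48],[[0,0,0],[0,0,0],0.45],[[0,0,0],[0,0,0],0.42],[[0,0,0],[0,0,0],0.4],[[0,0,0],[0,0,0],0.35],[[0,0,0],[0,0,0],0.3],[[0,0,0],[0,0,0],0.3],[[0,0,0],[0,0,0],0.3],[[0,0,0],[0,0,0],0.3],[[0,0,0],[0,0,0],0.3]]';python3 - <<'E'
from h import *
go(431.5,-229.5,82,1.504)
E
python3 -m handwheel '[[[0,0,0],[0,0,-5],0.3],[[0,0,0],[0,0,-12],0.3],[[0,0,0],[0,0,-20],0.3],[[0,0,0],[0,0,-28],0.3],[[0,0,0],[0,0,-28],0.3],[[0,0,0],[0,0,-20],0.3],[[0,0,0],[15,2,-15],0.3],[[0,0,0],[30,5,-8],0.3],[[0,0,0],[36,6,0],0.3],[[0,0,0],[36,6,0],0.3]]';python3 - <<'E'
from h import *
go(472,168.3,220,1.504)
E
```

```text
t: 45.13
ee_pos: [434.0, -230.6, 83.1]
orientation: [2.29, 2.141, 0.002]
ft_force: [-0.5, -0.5, -1.8]
width: 35.6
t45.13 pos [ 434.  -230.6   83.1] yaw 1.504 w 35.6 F [-0.5 -0.5 -1.8]
shift [ 1.  -2.6  1.1] |3| turn [ 0.006  0.004 -0.   ] world d [-2.5  1.1 -1.1]
t: 45.97
ee_pos: [459.8, -115.8, 228.3]
orientation: [2.299, 2.13, 0.002]
ft_force: [0.7, -0.4, -1.5]
width: 35.7
t45.97 pos [ 459.8 -115.8  228.3] yaw 1.495 w 35.7 F [ 0.7 -0.4 -1.5]
shift [284.3  -9.5   7.1] |285| turn [ 0.007  0.004 -0.009] world d [ 12.2 284.1  -8.3]
```

```bash
python3 -m handwheel '[[[0,0,0],[36,-1,-3],0.3],[[0,0,0],[38,-1,-3],0.3],[[0,0,0],[38,-1,-2],0.3],[[0,0,0],[38,-1,-1],0.3],[[0,0,0],[36,-1,0],0.3],[[0,0,0],[30,-1,0],0.3],[[0,0,0],[22,-1,0],0.3],[[0,0,0],[12,0,0],0.3],[[0.003,0,0],[6,0,0],0.3],[[0.003,0.003,0],[0,0,0],0.3]]';python3 - <<'E'
from h import *
go(472,168.3,150,1.504)
E
```

```text
t: 46.8
ee_pos: [471.7, 158.5, 242.2]
orientation: [2.295, 2.138, 0.01]
ft_force: [0.3, -0.8, -1.3]
width: 35.6
t46.80 pos [471.7 158.5 242.2] yaw 1.500 w 35.6 F [ 0.3 -0.8 -1.3]
shift [ 9.7 -1.1 92.2] |93| turn [ 0.008 -0.001 -0.004] world d [  0.3   9.8 -92.2]
```

```bash
python3 -m handwheel '[[[0.003,0,0],[4,-0.5,5],0.3],[[0.003,0,0],[3,-0.3,8],0.3],[[0.002,0,0],[1.5,0,10],0.3],[[0,0,0],[0.5,0,9],0.3],[[0,0,0],[0,0,5],0.3],[[0,0,0],[0,0,2],0.3],[[0,0,0],[0,0,0],0.3],[[0,0,0],[0,0,0],0.3],[[0,0,0],[0,0,0],0.3],[[0,0,0],[0,0,0],0.3]]';python3 - <<'E'
from sil import *
go(472,168.3,150,1.504)
p=shot("scene");e=ctrl.get_obs()["ee_pos"]
print(fitb(p,[e[0],e[1],e[2]-83],name="d2"))
E
```

```text
t: 47.63
ee_pos: [470.7, 163.4, 197.6]
orientation: [-2.302, -2.133, 0.006]
ft_force: [-0.6, 1.1, -1.0]
width: 35.7
t47.63 pos [470.7 163.4 197.6] yaw 1.495 w 35.7 F [-0.6  1.1 -1. ]
shift [ 5.   1.2 47.6] |48| turn [-0.005  0.001 -0.009] world d [  1.3   4.9 -47.6]
(array([ 4.68387327e+02,  1.62243580e+02,  1.15404724e+02, -3.20132938e-02,
        6.11246029e-02]), np.float64(431.9933588828612))[ WARN:0@1.320] global loadsave.cpp:1063 imwrite_ Unsupported depth image for selected encoder is fallbacked to CV_8U.
```

View pics/d2.png

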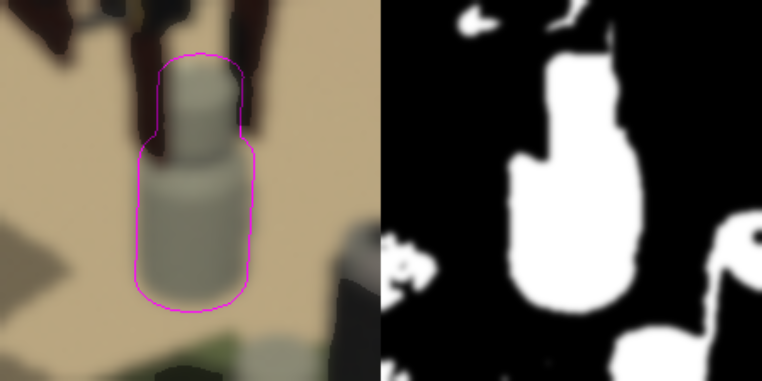

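```bash
sed -i 's/(S<.30)&(V>.3)/(S<thr)\&(V>.3)/; s/r=28,K=4/r=28,K=4,thr=.25/; s/cv2.imwrite(f"pics\/{name}.png",cv2.resize(/cv2.imwrite(f"pics\/{name}.png",cv2.resize(np.uint8(/; s/np.hstack(\[o,cv2.cvtColor(wb\*255,cv2.COLOR_GRAY2BGR)\])/np.hstack([o,cv2.cvtColor(wb*255,cv2.COLOR_GRAY2BGR)]))/' sil.py; python3 - <<'E'
from sil import *
p=shot("scene");e=ctrl.get_obs()["ee_pos"]
c=proj(p,[e[0],e[1],e[2]-60])[0].astype(int)
h=cv2.cvtColor((p["pixels"]/255).astype(np.float32),cv2.COLOR_RGB2HSV);print(np.round(h[c[1],c[0]-14:c[0]+15,1],2))
for t in(.2,.25):print(t,fitb(p,[e[0],e[1],e[2]-83],name="d3",thr=t))
print(.22,fitb(p,[433,-230,0],False,thr=.22) if 0 else "")
E
```

```text
[0.31 0.31 0.31 0.31 0.31 0.29 0.24 0.17 0.16 0.15 0.16 0.16 0.16 0.16
 0.16 0.15 0.16 0.16 0.15 0.15 0.16 0.18 0.25 0.29 0.31 0.31 0.31 0.32
 0.31]
0.2 (array([ 4.58617167e+02,  1.69439303e+02,  1.14390626e+02,  1.12382356e-01,
       -7.36945181e-02]), np.float64(807.7949910058401))
0.25 (array([ 4.61988420e+02,  1.67392113e+02,  1.14582590e+02,  5.84759607e-02,
       -3.76748203e-02]), np.float64(228.93999421678808))
0.22
```

View pics/d3.png

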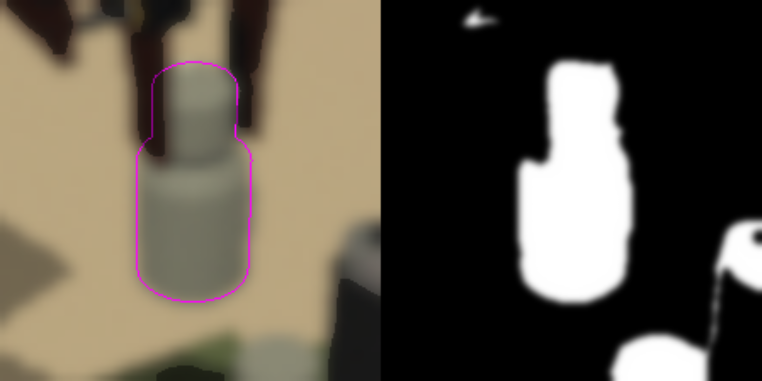

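```bash
python3 - <<'E'
from sil import *
p=shot("scene");e=ctrl.get_obs()["ee_pos"];print(e)
for t in(.22,.24,.26):print(t,np.round(fitb(p,[e[0],e[1],e[2]-83],False,name="d4",thr=t)[0],1),[np.round(fitb(p,b,False,thr=t)[0],1) for b in([611,-339,0],[466,-374,0])])
print([(round(s,2),np.round(X)) for s,X in det(p,"bottle1")])
p=shot("scene");print([(round(s,2),np.round(X)) for s,X in det(p,"bottle1")])
E
```

```text
[470.72971382 163.5002701  197.74107126]
0.22 [460.5 168.1 114.2   0.   -0. ] [array([ 6.080e+02, -3.397e+02, -6.000e-01,  0.000e+00,  0.000e+00]), array([ 4.687e+02, -3.744e+02, -1.000e-01,  0.000e+00, -0.000e+00])]
0.24 [462.9 166.8 114.    0.   -0. ] [array([ 6.088e+02, -3.397e+02,  2.000e-01, -0.000e+00,  0.000e+00]), array([ 4.689e+02, -3.744e+02, -4.000e-01,  0.000e+00, -0.000e+00])]
0.26 [464.  166.  114.4   0.    0. ] [array([ 609.9, -340. ,    1.2,   -0. ,   -0. ]), array([ 4.695e+02, -3.745e+02, -1.000e-01, -0.000e+00,  0.000e+00])]
[(0.81, array([ 462., -375.,    2.])), (0.72, array([ 614., -338.,   -3.])), (0.65, array([467., 164., 115.])), (0.65, array([ 677., -221.,   -2.])), (0.56, array([538., 167.,  12.])), (0.56, array([ 756., -237.,   -1.]))]
[(0.93, array([464., 166., 115.])), (0.84, array([ 756., -235.,   -2.])), (0.79, array([ 609., -341.,   -1.])), (0.78, array([ 679., -223.,   -2.])), (0.67, array([ 466., -374.,   -2.])), (0.66, array([534., 167.,  13.])), (0.58, array([392., 409.,  -4.]))]
```

View pics/d4.png

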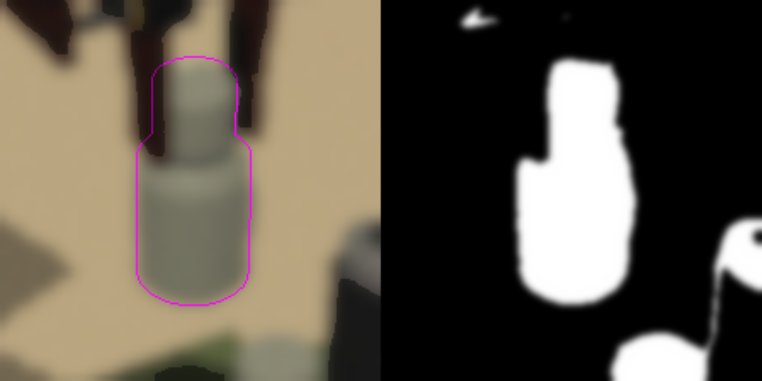

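```bash
python3 -m handwheel '[[[-0.003,0,-0.004],[2,1.6,3],0.3],[[-0.002,0,-0.003],[1.6,1.3,6],0.3],[[0,0,0],[0.8,0.8,8],0.3],[[0,0,0],[0.4,0.3,9],0.3],[[0,0,0],[0,0,8],0.3],[[0,0,0],[0,0,5],0.3],[[0,0,0],[0,0,3],0.3],[[0,0,0],[0,0,1],0.3],[[0,0,0],[0,0,0],0.3],[[0,0,0],[0,0,0],0.3]]';python3 - <<'E'
from sil import *
go(474.5,168.3,140,1.504)
p=shot("scene");e=ctrl.get_obs()["ee_pos"]
C=lambda x,y,r,z:[[x+r*np.cos(a),y+r*np.sin(a),z] for a in np.linspace(0,6.28,24)]
crop(p,proj(p,[490,164,60])[0],45,"d5",C(472,168.3,27,44)+C(e[0]-2.5,e[1],25,e[2]-83),k=8)
E
```

```text
t: 48.77
ee_pos: [474.6, 168.4, 148.5]
orientation: [2.295, 2.145, -0.004]
ft_force: [0.7, 0.9, -1.5]
width: 35.6
t48.77 pos [474.6 168.4 148.5] yaw 1.503 w 35.6 F [ 0.7  0.9 -1.5]
shift [-0.1 -0.1  8.5] |9| turn [-0.002  0.002 -0.001] world d [-0.1 -0.1 -8.5]
```

View pics/d5.png

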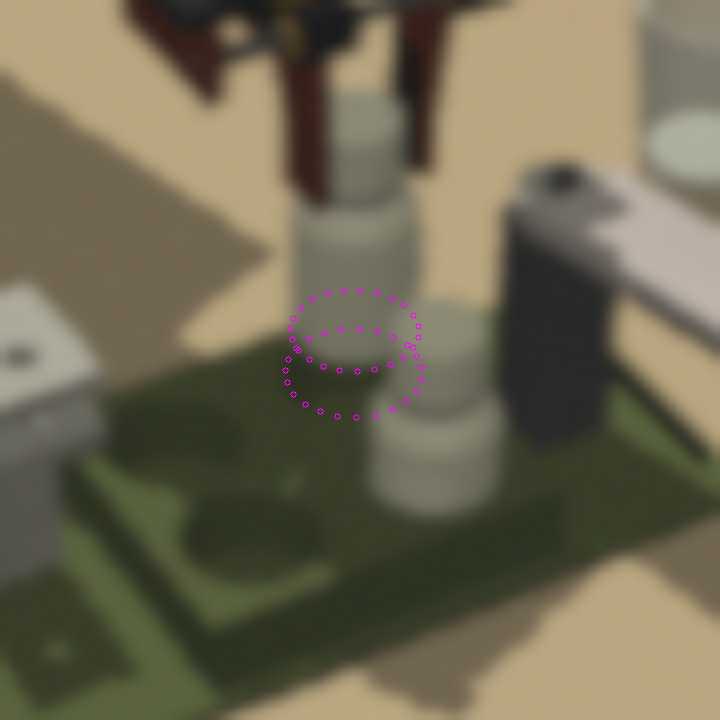

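```bash
python3 -m handwheel '[[[0,0,0],[0,0,2],0.3],[[0,0,0],[0,0,3],0.3],[[0,0,0],[0,0,3],0.3],[[0,0,0],[0,0,3],0.3],[[0,0,0],[0,0,3],0.3],[[0,0,0],[0,0,3],0.3],[[0,0,0],[0,0,2],0.3],[[0,0,0],[0,0,0],0.3],[[0,0,0],[0,0,0],0.3],[[0,0,0],[0,0,0],0.3]]';python3 - <<'E'
from sil import *
go(474.5,168.3,120,1.504)
p=shot("scene");e=ctrl.get_obs()["ee_pos"]
C=lambda x,y,r,z:[[x+r*np.cos(a),y+r*np.sin(a),z] for a in np.linspace(0,6.28,24)]
crop(p,proj(p,[490,164,60])[0],45,"d6",C(472,168.3,27,44),k=8)
E
```

```text
t: 49.65
ee_pos: [475.5, 168.6, 128.6]
orientation: [2.295, 2.144, 0.0]
ft_force: [-0.8, -0.1, -0.4]
width: 35.8
t49.65 pos [475.5 168.6 128.6] yaw 1.503 w 35.8 F [-0.8 -0.1 -0.4]
shift [-0.4 -0.9  8.6] |9| turn [ 0.001  0.001 -0.001] world d [-1.  -0.3 -8.6]
```

View pics/d6.png

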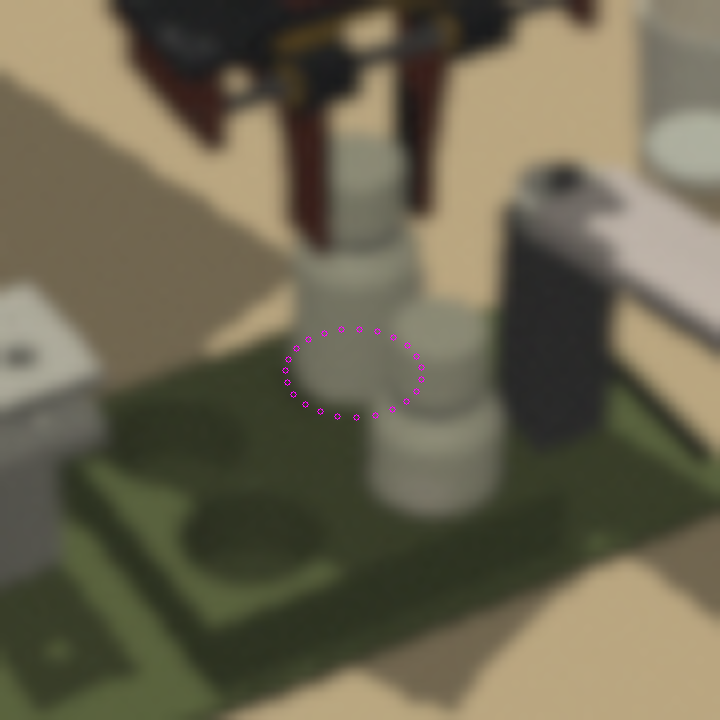

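```bash
python3 -m handwheel '[[[0,0,0],[-0.6,-1,0],0.3],[[0,0,0],[-0.4,-0.7,0],0.3],[[0,0,0],[-0.2,-0.3,0.5],0.3],[[0,0,0],[0,0,2],0.3],[[0,0,0],[0,0,2],0.3],[[0,0,0],[0,0,2],0.3],[[0,0,0],[0,0,2],0.3],[[0,0,0],[0,0,1],0.3],[[0,0,0],[0,0,0.2],0.3],[[0,0,0],[0,0,0.2],0.3]]';python3 - <<'E'
from sil import *
go(474.5,168.3,120,1.504)
p=shot("scene");e=ctrl.get_obs()["ee_pos"]
C=lambda x,y,r,z:[[x+r*np.cos(a),y+r*np.sin(a),z] for a in np.linspace(0,6.28,24)]
crop(p,proj(p,[490,164,60])[0],45,"d7",C(472,168.3,27,44),k=8)
E
```

```text
t: 50.53
ee_pos: [473.4, 167.5, 118.1]
orientation: [2.295, 2.144, 0.001]
ft_force: [0.1, -0.4, -1.2]
width: 35.5
t50.53 pos [473.4 167.5 118.1] yaw 1.503 w 35.5 F [ 0.1 -0.4 -1.2]
shift [ 0.9  1.  -1.9] |2| turn [ 0.002  0.    -0.001] world d [1.1 0.8 1.9]
```

View pics/d7.png

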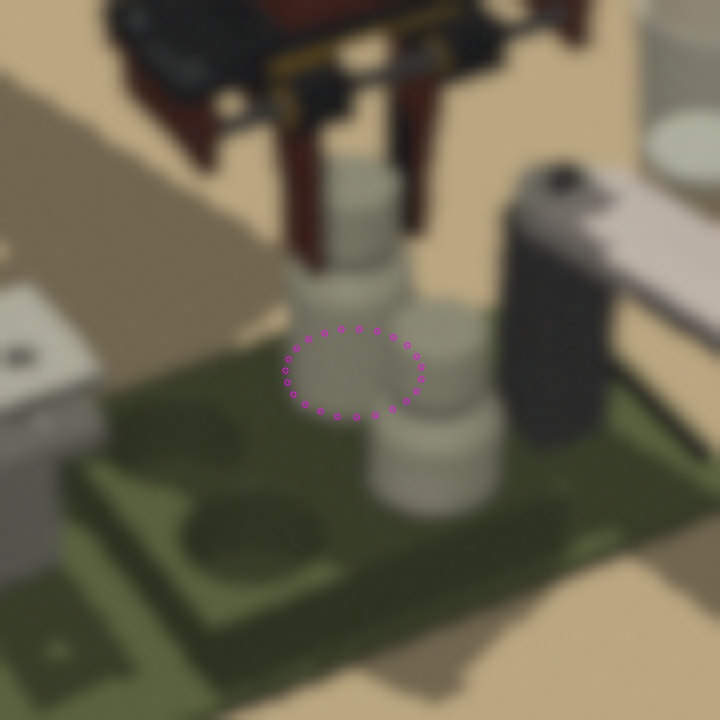

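```bash
python3 -m handwheel '[[[0,0,0],[0,0,2],0.3],[[0,0,0],[0,0,3],0.3],[[0,0,0],[0,0,3],0.3],[[0,0,0],[0,0,3],0.3],[[0,0,0],[0,0,3],0.3],[[0,0,0],[0,0,3],0.3],[[0,0,0],[0,0,2],0.3],[[0,0,0],[0,0,0.2],0.3],[[0,0,0],[0,0,0.2],0.3],[[0,0,0],[0,0,0.2],0.3]]';python3 - <<'E'
from sil import *
go(473.4,167.5,94,1.504)
p=shot("scene");e=ctrl.get_obs()["ee_pos"]
C=lambda x,y,r,z:[[x+r*np.cos(a),y+r*np.sin(a),z] for a in np.linspace(0,6.28,24)]
crop(p,proj(p,[490,164,60])[0],45,"d8",C(472,168.3,27,44),k=8)
E
```

```text
t: 51.42
ee_pos: [473.4, 167.5, 96.0]
orientation: [2.295, 2.144, 0.001]
ft_force: [0.7, -0.2, -1.7]
width: 35.3
t51.42 pos [473.4 167.5  96. ] yaw 1.503 w 35.3 F [ 0.7 -0.2 -1.7]
shift [ 0. -0.  2.] |2| turn [ 0.001  0.001 -0.001] world d [-0.  0. -2.]
```

View pics/d8.png

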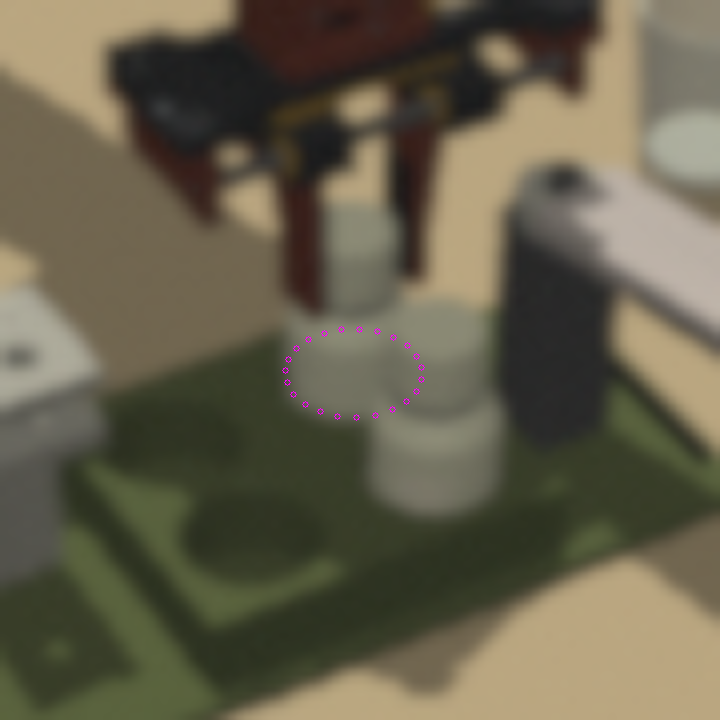

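```bash
python3 -m handwheel '[[[0,0,0],[0,0,1.5],0.3],[[0,0,0],[0,0,1.5],0.3],[[0,0,0],[0,0,1],0.3],[[0,0,0],[0,0,1],0.3],[[0,0,0],[0,0,0.2],0.35],[[0,0,0],[0,0,0.2],0.4],[[0,0,0],[0,0,0.2],0.45],[[0,0,0],[0,0,0.2],0.55],[[0,0,0],[0,0,0.2],0.55],[[0,0,0],[0,0,0.2],0.55]]';python3 - <<'E'
from sil import *
go(473.4,167.5,94,1.504)
p=shot("scene");e=ctrl.get_obs()["ee_pos"]
crop(p,proj(p,[490,164,60])[0],45,"d9",k=8)
E
```

```text
t: 52.3
ee_pos: [475.0, 168.3, 91.6]
orientation: [2.294, 2.143, 0.007]
ft_force: [0.4, -0.1, -0.8]
width: 48.1
t52.30 pos [475.  168.3  91.6] yaw 1.503 w 48.1 F [ 0.4 -0.1 -0.8]
shift [-0.9 -1.6 -2.4] |3| turn [ 0.005 -0.001 -0.001] world d [-1.6 -0.8  2.4]
```

View pics/d9.png

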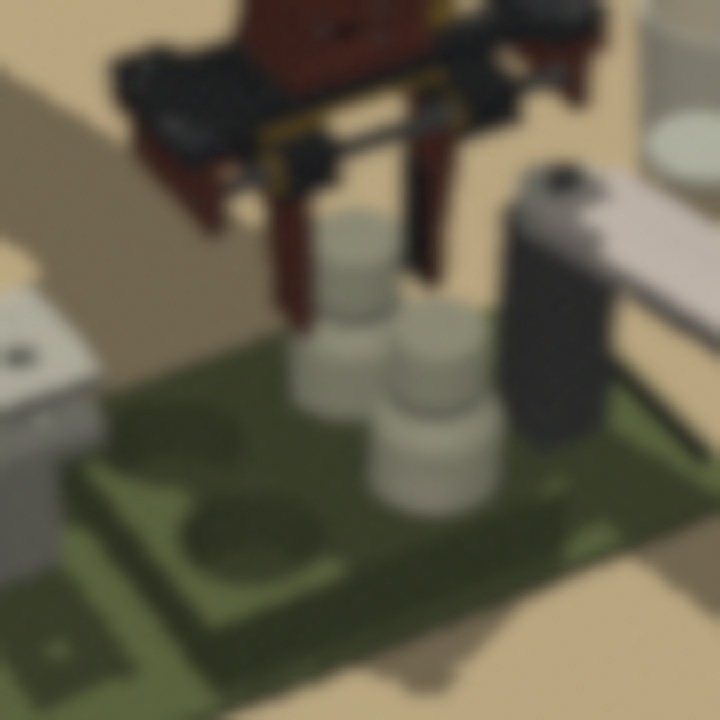

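```bash
python3 -m handwheel '[[[0,0,0],[0,0,-6],0.55],[[0,0,0],[0,0,-14],0.55],[[0,0,0],[0,0,-24],0.6],[[0,0,0],[0,0,-28],0.6],[[0,0,0],[0,0,-28],0.6],[[0,0,0],[-10,0,-20],0.7],[[0,0,0],[-25,0,-10],0.8],[[0,0,0],[-38,0,-3],0.8],[[0,0,0],[-40,0,0],0.8],[[0,0,0],[-40,0,0],0.8]]';python3 -m handwheel '[[[0,0,0],[-40,0,0],0.8],[[0,0,0],[-40,0,0],0.8],[[0,0,0],[-40,0,0],0.8],[[0,0,0],[-40,0,0],0.8],[[0,0,0],[-40,0,0],0.8],[[0,0,0],[-40,0,0],0.8],[[0,0,0],[-36,0,0],0.8],[[0,0,0],[-28,0,0],0.8],[[0,0,0],[-18,0,0],0.8],[[0,0,0],[-8,0,0],0.8]]';python3 - <<'E'
from sil import *
go(466,-374,82,1.504)
p=shot("scene",save="e1")
print([(round(s,2),np.round(X)) for s,X in det(p,"bottle1")])
p=shot("top")
print([(round(s,2),np.round(X)) for s,X in det(p,"bottle1")])
E
```

```text
t: 53.18
ee_pos: [464.9, 16.0, 234.8]
orientation: [2.281, 2.153, 0.01]
ft_force: [0.4, -0.5, -0.4]
width: 70.3
t: 54.02
ee_pos: [441.1, -334.4, 241.4]
orientation: [2.279, 2.142, 0.015]
ft_force: [-0.0, 0.5, 0.4]
width: 70.6
t54.02 pos [ 441.1 -334.4  241.4] yaw 1.509 w 70.6 F [-0.   0.5  0.4]
shift [-37.6  24.6 159.9] |166| turn [0.017 0.003 0.005] world d [  24.9  -39.6 -159.4]
[(0.95, array([ 756., -238.,   -1.])), (0.84, array([ 611., -339.,   -3.])), (0.81, array([ 463., -377.,   -3.])), (0.73, array([ 677., -223.,   -0.])), (0.72, array([539., 168.,  12.])), (0.54, array([473., 171.,   8.]))]
[(0.71, array([ 615., -336.,    0.])), (0.69, array([ 682., -221.,   -3.])), (0.63, array([471., 168.,   9.])), (0.63, array([534., 169.,  16.])), (0.48, array([ 757., -236.,   -2.])), (0.35, array([ 464., -373.,   -3.]))]
```

```bash
python3 -m handwheel '[[[0.006,0,0],[-14,9,4],0.8],[[0.005,0,0],[-10,7,8],0.8],[[0.003,0,0],[-6,4,12],0.8],[[0,0,0],[-3,2,14],0.8],[[0,0,0],[0,0,14],0.8],[[0,0,0],[0,0,12],0.8],[[0,0,0],[0,0,8],0.8],[[0,0,0],[0,0,4],0.8],[[0,0,0],[0,0,0],0.8],[[0,0,0],[0,0,0],0.8]]';python3 - <<'E'
from h import *
go(465.5,-374,82,1.504)
E
```

```text
t: 55.05
ee_pos: [464.8, -355.6, 156.9]
orientation: [-2.27, -2.164, -0.001]
ft_force: [-0.4, 0.2, 0.8]
width: 70.5
t55.05 pos [ 464.8 -355.6  156.9] yaw 1.523 w 70.5 F [-0.4  0.2  0.8]
shift [-18.6   1.9  74.8] |77| turn [-0.004 -0.004  0.019] world d [  0.7 -18.4 -74.9]
```

```bash
python3 -m handwheel '[[[0,0,0.006],[-8,0.6,0],0.8],[[0,0,0.006],[-6,0.6,0],0.8],[[0,0,0.004],[-3,0.4,4],0.8],[[0,0,0],[-1.5,0.3,8],0.8],[[0,0,0],[0,0,10],0.8],[[0,0,0],[0,0,11],0.8],[[0,0,0],[0,0,10],0.8],[[0,0,0],[0,0,7],0.8],[[0,0,0],[0,0,4],0.7],[[0,0,0],[0,0,2],0.6]]';python3 - <<'E'
from h import *
go(465.5,-374,82,1.504)
E
```

```text
t: 55.88
ee_pos: [466.4, -377.1, 96.9]
orientation: [-2.292, -2.146, -0.001]
ft_force: [0.2, -0.1, 0.0]
width: 60.7
t55.88 pos [ 466.4 -377.1   96.9] yaw 1.505 w 60.7 F [ 0.2 -0.1  0. ]
shift [ 3.  -1.1 14.9] |15| turn [-0.001 -0.002  0.001] world d [ -0.9   3.1 -14.9]
```

```bash
python3 -m handwheel '[[[0,0,0],[1.4,-0.5,4],0.6],[[0,0,0],[0.8,-0.3,4],0.55],[[0,0,0],[0.4,-0.2,3],0.5],[[0,0,0],[0,0,2],0.46],[[0,0,0],[0,0,0.2],0.43],[[0,0,0],[0,0,0.2],0.38],[[0,0,0],[0,0,0.2],0.3],[[0,0,0],[0,0,0.2],0.3],[[0,0,0],[0,0,0.2],0.3],[[0,0,0],[0,0,0.2],0.3]]';python3 - <<'E'
from h import *
go(465.5,-374,82,1.504)
E
```

```text
t: 56.72
ee_pos: [465.6, -373.7, 81.7]
orientation: [-2.291, -2.146, -0.001]
ft_force: [-1.2, -0.1, 0.7]
width: 35.8
t56.72 pos [ 465.6 -373.7   81.7] yaw 1.505 w 35.8 F [-1.2 -0.1  0.7]
shift [-0.3 -0.1 -0.3] |0| turn [-0.001 -0.002  0.001] world d [-0.1 -0.3  0.3]
```

```bash
python3 -m handwheel '[[[0,0,0],[0,0,-5],0.3],[[0,0,0],[0,0,-12],0.3],[[0,0,0],[0,0,-22],0.3],[[0,0,0],[0,0,-30],0.3],[[0,0,0],[0,0,-30],0.3],[[0,0,0],[5,0,-25],0.3],[[0,0,0],[15,1,-15],0.3],[[0,0,0],[30,2,-8],0.3],[[0,0,0],[38,2.5,0],0.3],[[0,0,0],[38,2.5,0],0.3]]';python3 - <<'E'
from h import *
go(466.6,88.5,235,1.504)
E
```

```text
t: 57.55
ee_pos: [482.5, -251.9, 243.5]
orientation: [2.298, 2.134, 0.003]
ft_force: [0.3, 0.4, -1.5]
width: 35.4
t57.55 pos [ 482.5 -251.9  243.5] yaw 1.497 w 35.4 F [ 0.3  0.4 -1.5]
shift [338.3 -41.2   7.4] |341| turn [ 0.005  0.002 -0.007] world d [-15.9 340.4  -8.5]
```

```bash
python3 -m handwheel '[[[0,0,0],[38,-4,0],0.3],[[0,0,0],[38,-4.5,0],0.3],[[0,0,0],[38,-4.5,0],0.3],[[0,0,0],[38,-4.5,0],0.3],[[0,0,0],[38,-4.5,0],0.3],[[0,0,0],[38,-4.5,0],0.3],[[0,0,0],[34,-4,0],0.3],[[0,0,0],[26,-3,0],0.3],[[0,0,0],[16,-2,0],0.3],[[0.003,0,0],[7,-1,0],0.3]]';python3 - <<'E'
from h import *
go(466.6,88.5,235,1.504)
E
```

```text
t: 58.38
ee_pos: [467.8, 79.2, 254.0]
orientation: [2.289, 2.129, 0.018]
ft_force: [-0.6, 0.1, -2.1]
width: 35.3
t58.38 pos [467.8  79.2 254. ] yaw 1.498 w 35.3 F [-0.6  0.1 -2.1]
shift [ 9.2 -2.3 18.9] |21| turn [ 0.019  0.002 -0.006] world d [ -1.2   9.3 -19. ]
```

```bash
python3 -m handwheel '[[[0.007,0,0],[3.5,-0.8,6],0.3],[[0.006,0,-0.003],[2.5,-0.6,12],0.3],[[0.004,0,-0.002],[1.5,-0.4,16],0.3],[[0,0,0],[0.5,-0.2,18],0.3],[[0,0,0],[0,0,18],0.3],[[0,0,0],[0,0,14],0.3],[[0,0,0],[0,0,10],0.3],[[0,0,0],[0,0,6],0.3],[[0,0,0],[0,0,3],0.3],[[0,0,0],[0,0,1],0.3]]';python3 - <<'E'
from h import *
go(466.6,88.5,140,1.504)
E
```

```text
t: 59.22
ee_pos: [467.2, 81.1, 141.9]
orientation: [2.298, 2.138, -0.005]
ft_force: [0.6, 0.7, -0.8]
width: 35.8
t59.22 pos [467.2  81.1 141.9] yaw 1.499 w 35.8 F [ 0.6  0.7 -0.8]
shift [ 7.4 -1.1  1.9] |8| turn [-0.001  0.004 -0.005] world d [-0.6  7.4 -1.9]
```

```bash
python3 -m handwheel '[[[0,0.002,-0.003],[2.8,-0.4,0],0.3],[[0,0.002,-0.002],[2,-0.2,0],0.3],[[0,0,0],[1.2,0,0],0.3],[[0,0,0],[0.6,0,0.2],0.3],[[0,0,0],[0,0,1],0.3],[[0,0,0],[0,0,2],0.3],[[0,0,0],[0,0,2],0.3],[[0,0,0],[0,0,1],0.3],[[0,0,0],[0,0,0.2],0.3],[[0,0,0],[0,0,0.2],0.3]]';python3 - <<'E'
from h import *
go(466.6,88.5,126,1.504)
p=shot("scene");e=ctrl.get_obs()["ee_pos"]
C=lambda x,y,r,z:[[x+r*np.cos(a),y+r*np.sin(a),z] for a in np.linspace(0,6.28,24)]
crop(p,proj(p,[480,94,60])[0],45,"e2",C(466.6,88.5,27,44)+C(e[0],e[1],25,e[2]-82),k=8)
E
```

```text
t: 60.05
ee_pos: [469.0, 88.2, 137.0]
orientation: [2.293, 2.145, 0.006]
ft_force: [0.4, 0.2, -1.6]
width: 35.5
t60.05 pos [469.   88.2 137. ] yaw 1.504 w 35.5 F [ 0.4  0.2 -1.6]
shift [ 0.1 -2.5 11. ] |11| turn [ 0.004 -0.002 -0.   ] world d [ -2.4   0.3 -11. ]
```

View pics/e2.png

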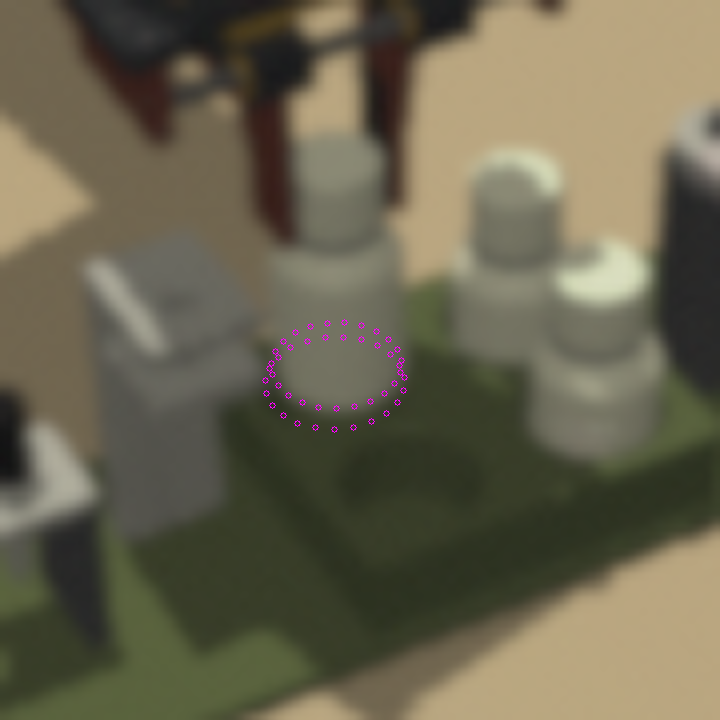

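```bash
python3 -m handwheel '[[[0.002,0,0],[0,-1.1,0],0.3],[[0.002,0,0],[0,-0.7,0],0.3],[[0,0,0],[0.1,-0.3,1],0.3],[[0,0,0],[0,0,3],0.3],[[0,0,0],[0,0,3],0.3],[[0,0,0],[0,0,3],0.3],[[0,0,0],[0,0,3],0.3],[[0,0,0],[0,0,2],0.3],[[0,0,0],[0,0,0.2],0.3],[[0,0,0],[0,0,0.2],0.3]]';python3 - <<'E'
from h import *
go(466.6,88.5,92,1.504)
p=shot("scene");e=ctrl.get_obs()["ee_pos"]
crop(p,proj(p,[480,94,60])[0],45,"e3",k=8)
E
```

```text
t: 60.93
ee_pos: [468.5, 88.4, 124.9]
orientation: [2.293, 2.146, 0.005]
ft_force: [-0.1, -0.5, -1.7]
width: 35.7
t60.93 pos [468.5  88.4 124.9] yaw 1.504 w 35.7 F [-0.1 -0.5 -1.7]
shift [-0.1 -2.  32.9] |33| turn [ 0.003 -0.002  0.   ] world d [ -1.9   0.1 -32.9]
```

View pics/e3.png

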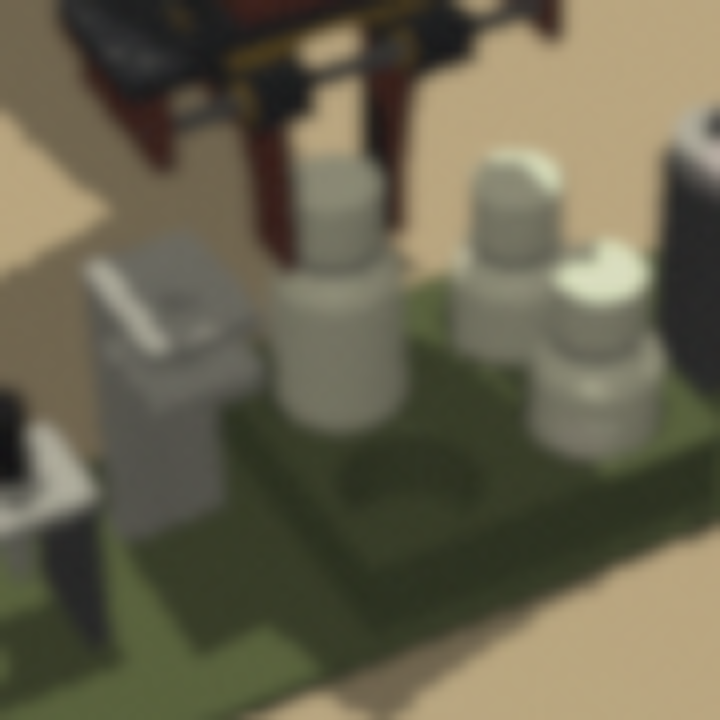

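```bash
python3 -m handwheel '[[[0,0,0],[0,-0.8,-1],0.3],[[0,0,0],[0,-0.8,-1],0.3],[[0,0,0],[0,-0.6,0],0.3],[[0,0,0],[0,-0.3,0.2],0.3],[[0,0,0],[0,-0.1,2],0.3],[[0,0,0],[0,-0.1,3],0.3],[[0,0,0],[0,-0.1,3],0.3],[[0,0,0],[0,-0.1,2],0.3],[[0,0,0],[0,-0.1,0.2],0.3],[[0,0,0],[0,-0.1,0.2],0.3]]';python3 - <<'E'
from h import *
go(466.6,88.5,92,1.504)
p=shot("scene");e=ctrl.get_obs()["ee_pos"]
crop(p,proj(p,[480,94,60])[0],45,"e4",k=8)
E
```

```text
t: 61.82
ee_pos: [463.7, 88.5, 113.0]
orientation: [-2.293, -2.146, -0.001]
ft_force: [0.1, 0.6, -0.9]
width: 35.5
t61.82 pos [463.7  88.5 113. ] yaw 1.504 w 35.5 F [ 0.1  0.6 -0.9]
shift [ 0.1  2.9 21. ] |21| turn [-0.    -0.001  0.   ] world d [  2.9  -0.  -21. ]
```

View pics/e4.png

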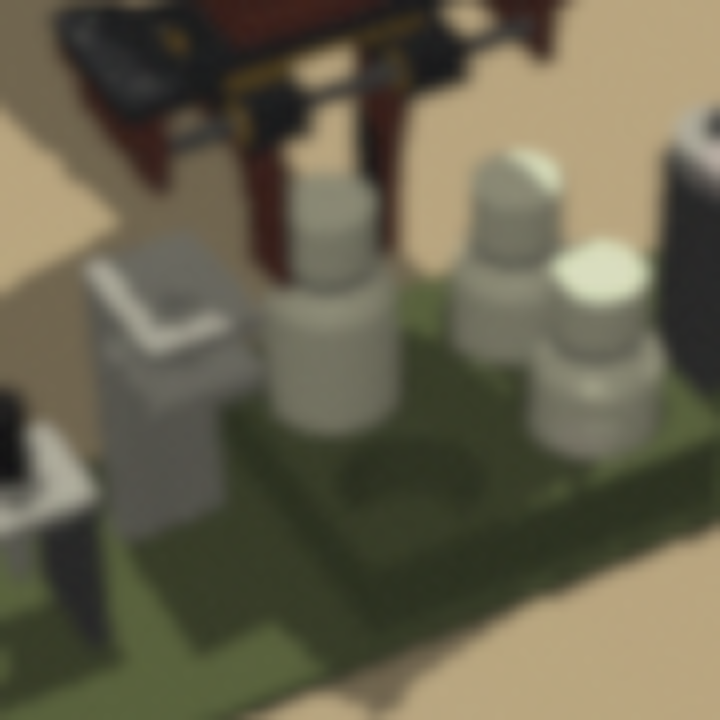

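```bash
python3 -m handwheel '[[[0,0,0],[0,0.8,2],0.3],[[0,0,0],[0,0.4,3],0.3],[[0,0,0],[0,0.1,3],0.3],[[0,0,0],[0,0,3],0.3],[[0,0,0],[0,0,3],0.3],[[0,0,0],[0,0,2],0.3],[[0,0,0],[0,0,2],0.3],[[0,0,0],[0,0,1],0.3],[[0,0,0],[0,0,0.2],0.3],[[0,0,0],[0,0,0.2],0.3]]';python3 - <<'E'
from h import *
go(466.6,88.5,92,1.504)
E
```

```text
t: 62.7
ee_pos: [465.0, 88.4, 91.3]
orientation: [-2.293, -2.145, 0.0]
ft_force: [-0.4, 0.4, -1.8]
width: 35.2
t62.70 pos [465.   88.4  91.3] yaw 1.504 w 35.2 F [-0.4  0.4 -1.8]
shift [ 0.2  1.6 -0.7] |2| turn [-0.001 -0.001  0.   ] world d [1.6 0.1 0.7]
```

```bash
python3 -m handwheel '[[[0,0,0],[0,0,1],0.3],[[0,0,0],[0,0,1],0.3],[[0,0,0],[0,0,0.5],0.3],[[0,0,0],[0,0,0.2],0.35],[[0,0,0],[0,0,0.2],0.4],[[0,0,0],[0,0,0],0.45],[[0,0,0],[0,0,0],0.55],[[0,0,0],[0,0,0],0.55],[[0,0,0],[0,0,-4],0.55],[[0,0,0],[0,0,-10],0.55]]';python3 - <<'E'
from h import *
go(466.6,88.5,92,1.504)
p=shot("scene");e=ctrl.get_obs()["ee_pos"]
crop(p,proj(p,[480,94,60])[0],45,"e5",k=8)
E
```

```text
t: 63.53
ee_pos: [465.5, 88.4, 104.3]
orientation: [-2.293, -2.146, -0.0]
ft_force: [0.6, 0.1, -0.4]
width: 48.1
t63.53 pos [465.5  88.4 104.3] yaw 1.504 w 48.1 F [ 0.6  0.1 -0.4]
shift [ 0.2  1.1 12.3] |12| turn [-0.001 -0.001  0.   ] world d [  1.1   0.1 -12.3]
```

View pics/e5.png

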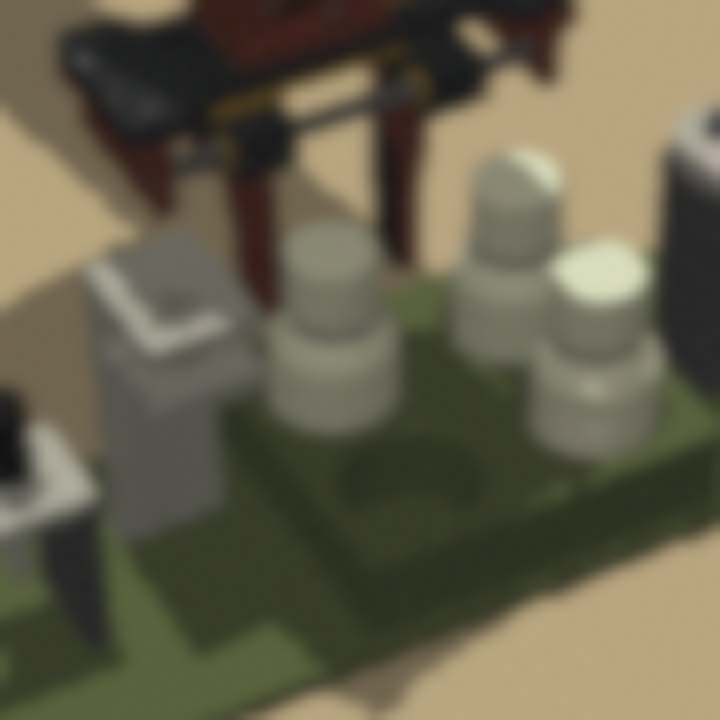

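```bash
python3 -m handwheel '[[[0,0,0],[0,0,-10],0.55],[[0,0,0],[0,0,-22],0.6],[[0,0,0],[0,0,-28],0.6],[[0,0,0],[0,0,-28],0.6],[[0,0,0],[-12,6,-20],0.7],[[0,0,0],[-24,10,-10],0.8],[[0,0,0],[-36,14,-3],0.8],[[0,0,0],[-38,15,0],0.8],[[0,0,0],[-38,15,0],0.8],[[0,0,0],[-38,15,0],0.8]]';python3 -m handwheel '[[[0,0,0],[-38,15,0],0.8],[[0,0,0],[-38,15,0],0.8],[[0,0,0],[-38,15,0],0.8],[[0,0,0],[-36,14,0],0.8],[[0,0,0],[-30,12,0],0.8],[[0,0,0],[-20,8,0],0.8],[[0,0,0],[-10,4,0],0.8],[[0,0,0],[-4,2,0],0.8],[[0,0,0],[0,0,0],0.8],[[0,0,0],[0,0,0],0.8]]';python3 - <<'E'
from sil import *
p=shot("scene",save="f1")
print([(round(s,2),np.round(X)) for s,X in det(p,"bottle1")])
p=shot("top")
print([(round(s,2),np.round(X)) for s,X in det(p,"bottle1")])
go(611,-339,82,1.504)
E
```

```text
t: 64.42
ee_pos: [531.5, -102.4, 242.8]
orientation: [2.275, 2.153, 0.018]
ft_force: [0.9, 0.4, -0.3]
width: 70.1
t: 65.25
ee_pos: [605.9, -336.4, 250.6]
orientation: [2.276, 2.138, 0.023]
ft_force: [0.1, 0.4, -0.2]
width: 70.3
[(0.96, array([ 678., -224.,   -2.])), (0.92, array([ 756., -236.,   -3.])), (0.84, array([ 613., -337.,   -4.])), (0.78, array([538., 164.,  11.])), (0.72, array([464.,  86.,   9.])), (0.71, array([474., 168.,   7.])), (0.66, array([473., 166.,   7.]))]
[(0.68, array([469., 169.,   9.])), (0.66, array([466.,  92.,   6.])), (0.63, array([ 678., -222.,   -3.])), (0.46, array([535., 170.,  11.]))]
t65.45 pos [ 606.1 -336.   250.7] yaw 1.509 w 70.3 F [-0.1  0.7  0.7]
shift [ -2.4   1.1 168.8] |169| turn [0.024 0.002 0.005] world d [   4.9   -3.  -168.7]
```

View pics/f1.png

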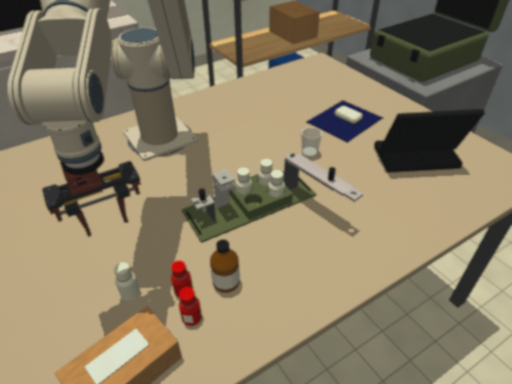

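```bash
python3 -m handwheel '[[[0.01,0,0],[-1,1,6],0.8],[[0.008,0,0.003],[-1,1,12],0.8],[[0.005,0,0.002],[-0.5,1,16],0.8],[[0,0,0],[0,0,18],0.8],[[0,0,0],[0,0,18],0.8],[[0,0,0],[0,0,14],0.8],[[0,0,0],[0,0,8],0.8],[[0,0,0],[0,0,4],0.8],[[0,0,0],[0,0,1],0.8],[[0,0,0],[0,0,0],0.8]]';python3 - <<'E'
from h import *
go(611.5,-338.5,82,1.504)
E
```

```text
t: 66.28
ee_pos: [608.5, -334.2, 140.2]
orientation: [-2.285, -2.146, 0.008]
ft_force: [-0.4, -0.7, 0.3]
width: 70.4
t66.28 pos [ 608.5 -334.2  140.2] yaw 1.508 w 70.4 F [-0.4 -0.7  0.3]
shift [-4.2  3.8 58.1] |58| turn [-0.009 -0.001  0.004] world d [  3.   -4.3 -58.2]
```

```bash
python3 -m handwheel '[[[-0.004,0,0.002],[-1.8,1.4,4],0.8],[[-0.004,0,0.002],[-1.2,1,8],0.8],[[0,0,0],[-0.6,0.5,10],0.8],[[0,0,0],[0,0,10],0.8],[[0,0,0],[0,0,8],0.8],[[0,0,0],[0,0,5],0.7],[[0,0,0],[0,0,3],0.65],[[0,0,0],[0,0,1],0.6],[[0,0,0],[0,0,0.2],0.55],[[0,0,0],[0,0,0.2],0.5]]';python3 - <<'E'
from h import *
go(611.5,-338.5,82,1.504)
E
```

```text
t: 67.12
ee_pos: [612.7, -339.3, 87.5]
orientation: [2.293, 2.143, 0.003]
ft_force: [-0.9, -0.2, -0.2]
width: 45.1
t67.12 pos [ 612.7 -339.3   87.5] yaw 1.503 w 45.1 F [-0.9 -0.2 -0.2]
shift [ 0.7 -1.3  5.5] |6| turn [ 0.003  0.001 -0.001] world d [-1.2  0.8 -5.5]
```

```bash
python3 -m handwheel '[[[0,0,0],[0.3,-0.6,2.5],0.5],[[0,0,0],[0.2,-0.4,1.5],0.5],[[0,0,0],[0.1,-0.2,1],0.48],[[0,0,0],[0,-0.1,0.2],0.45],[[0,0,0],[0,-0.1,0.2],0.42],[[0,0,0],[0,-0.1,0.2],0.38],[[0,0,0],[0,-0.1,0.2],0.3],[[0,0,0],[0,-0.1,0.2],0.3],[[0,0,0],[0,-0.1,0.2],0.3],[[0,0,0],[0,-0.1,0.2],0.3]]';python3 - <<'E'
from h import *
go(611.5,-338.5,82,1.504)
E
```

```text
t: 67.95
ee_pos: [612.1, -339.1, 83.0]
orientation: [2.291, 2.14, 0.005]
ft_force: [-0.4, -0.3, 1.5]
width: 35.3
t67.95 pos [ 612.1 -339.1   83. ] yaw 1.503 w 35.3 F [-0.4 -0.3  1.5]
shift [ 0.6 -0.6  1. ] |1| turn [ 0.007  0.002 -0.001] world d [-0.6  0.6 -1. ]
```

```bash
python3 -m handwheel '[[[0,0,0],[0,0,-5],0.3],[[0,0,0],[0,0,-12],0.3],[[0,0,0],[0,0,-22],0.3],[[0,0,0],[0,0,-30],0.3],[[0,0,0],[0,0,-28],0.3],[[0,0,0],[5,-1,-22],0.3],[[0,0,0],[15,-4,-12],0.3],[[0,0,0],[30,-8,-5],0.3],[[0,0,0],[38,-10,0],0.3],[[0,0,0],[38,-10,0],0.3]]';python3 - <<'E'
from h import *
go(528.4,84.3,235,1.504)
E
```

```text
t: 68.78
ee_pos: [586.0, -213.9, 230.0]
orientation: [2.297, 2.129, 0.005]
ft_force: [1.3, 0.1, -1.8]
width: 35.0
t68.78 pos [ 586.  -213.9  230. ] yaw 1.495 w 35.0 F [ 1.3  0.1 -1.8]
shift [292.9 -79.9  -6.9] |304| turn [ 0.009  0.004 -0.009] world d [-57.6 298.2   5. ]
```

```bash
python3 -m handwheel '[[[0,0,0],[37,-10,-1],0.3],[[0,0,0],[37,-10,-1],0.3],[[0,0,0],[37,-10,-1],0.3],[[0,0,0],[37,-10,0],0.3],[[0,0,0],[37,-10,0],0.3],[[0,0,0],[34,-9,0],0.3],[[0.003,0,0],[26,-7,0],0.3],[[0.003,0,0],[16,-4,0],0.3],[[0.003,0.002,-0.004],[7,-2,0],0.3],[[0,0,-0.004],[0,0,0],0.3]]';python3 - <<'E'
from h import *
go(528.4,84.3,140,1.504)
E
```

```text
t: 69.62
ee_pos: [527.6, 76.9, 241.0]
orientation: [2.286, 2.146, 0.007]
ft_force: [0.3, -1.1, -2.2]
width: 35.7
t69.62 pos [527.6  76.9 241. ] yaw 1.508 w 35.7 F [ 0.3 -1.1 -2.2]
shift [  7.5  -0.5 101. ] |101| turn [0.008 0.001 0.004] world d [   0.8    7.4 -101. ]
```

```bash
python3 -m handwheel '[[[0.004,0,0],[3,0,6],0.3],[[0.003,0,0.002],[2,0,12],0.3],[[0,0,0],[1.5,0,15],0.3],[[0,0,0],[0.5,0,16],0.3],[[0,0,0],[0,0,16],0.3],[[0,0,0],[0,0,14],0.3],[[0,0,0],[0,0,8],0.3],[[0,0,0],[0,0,4],0.3],[[0,0,0],[0,0,1],0.3],[[0,0,0],[0,0,0.2],0.3]]';python3 - <<'E'
from h import *
go(529,84.3,140,1.504)
E
```

```text
t: 70.45
ee_pos: [530.1, 75.3, 140.0]
orientation: [2.303, 2.135, -0.004]
ft_force: [0.1, 0.9, -1.4]
width: 35.3
t70.45 pos [530.1  75.3 140. ] yaw 1.495 w 35.3 F [ 0.1  0.9 -1.4]
shift [ 8.9 -1.8 -0. ] |9| turn [-0.001  0.003 -0.009] world d [-1.1  9.  -0. ]
```

```bash
python3 -m handwheel '[[[0,0.002,-0.004],[3.4,-0.8,0],0.3],[[0,0.001,-0.004],[2.4,-0.4,0],0.3],[[0,0,0],[1.6,-0.2,0],0.3],[[0,0,0],[0.8,0,0.2],0.3],[[0,0,0],[0.3,0,0.2],0.3],[[0,0,0],[0,0,0.2],0.3],[[0,0,0],[0,0,0.2],0.3],[[0,0,0],[0,0,0.2],0.3],[[0,0,0],[0,0,0.2],0.3],[[0,0,0],[0,0,0.2],0.3]]';python3 - <<'E'
from h import *
go(529,84.3,126,1.504)
p=shot("scene");e=ctrl.get_obs()["ee_pos"]
C=lambda x,y,r,z:[[x+r*np.cos(a),y+r*np.sin(a),z] for a in np.linspace(0,6.28,24)]
crop(p,proj(p,[520,94,60])[0],45,"f2",C(528.4,84.3,27,44)+C(e[0]-.6,e[1],25,e[2]-83),k=8)
E
```

```text
t: 71.28
ee_pos: [531.7, 85.3, 142.0]
orientation: [2.292, 2.145, 0.008]
ft_force: [0.1, -0.2, -1.0]
width: 34.9
t71.28 pos [531.7  85.3 142. ] yaw 1.504 w 34.9 F [ 0.1 -0.2 -1. ]
shift [-1.2 -2.7 16. ] |16| turn [ 0.006 -0.002  0.   ] world d [ -2.7  -1.  -16. ]
```

View pics/f2.png

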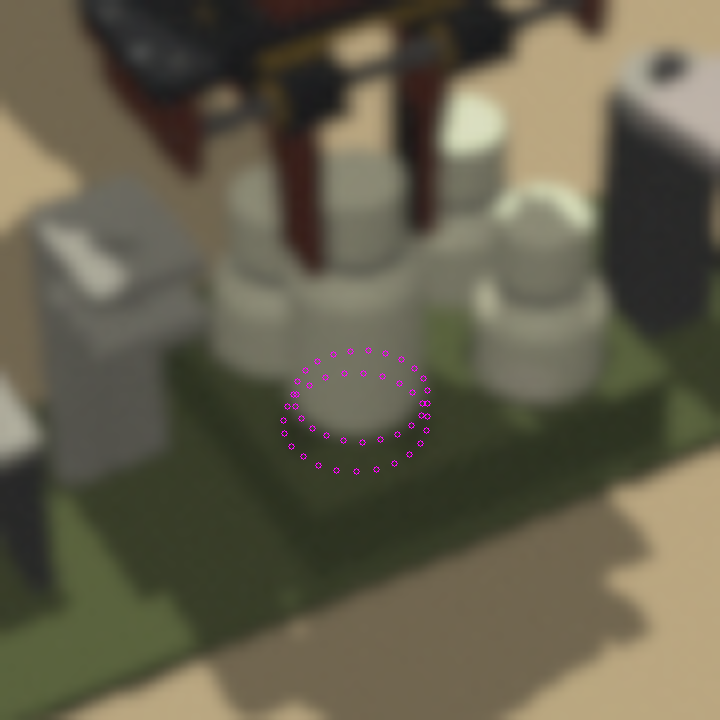

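```bash
python3 -m handwheel '[[[0.003,0,0],[-0.4,-1.3,0],0.3],[[0.002,0,0],[-0.3,-0.9,0],0.3],[[0,0,0],[-0.2,-0.4,1],0.3],[[0,0,0],[0,-0.1,3],0.3],[[0,0,0],[0,-0.1,3],0.3],[[0,0,0],[0,-0.1,3],0.3],[[0,0,0],[0,-0.1,2],0.3],[[0,0,0],[0,-0.1,1],0.3],[[0,0,0],[0,-0.1,0.2],0.3],[[0,0,0],[0,-0.1,0.2],0.3]]';python3 - <<'E'
from h import *
go(529.2,84.3,126,1.504)
p=shot("scene");e=ctrl.get_obs()["ee_pos"]
C=lambda x,y,r,z:[[x+r*np.cos(a),y+r*np.sin(a),z] for a in np.linspace(0,6.28,24)]
crop(p,proj(p,[520,94,60])[0],45,"f3",C(528.4,84.3,27,44),k=8)
E
```

```text
t: 72.17
ee_pos: [527.8, 84.3, 126.6]
orientation: [-2.293, -2.145, -0.001]
ft_force: [0.1, -1.0, 2.0]
width: 35.3
t72.17 pos [527.8  84.3 126.6] yaw 1.504 w 35.3 F [ 0.1 -1.   2. ]
shift [0.1 1.4 0.6] |1| turn [-0.001 -0.002  0.   ] world d [ 1.4  0.  -0.6]
```

View pics/f3.png

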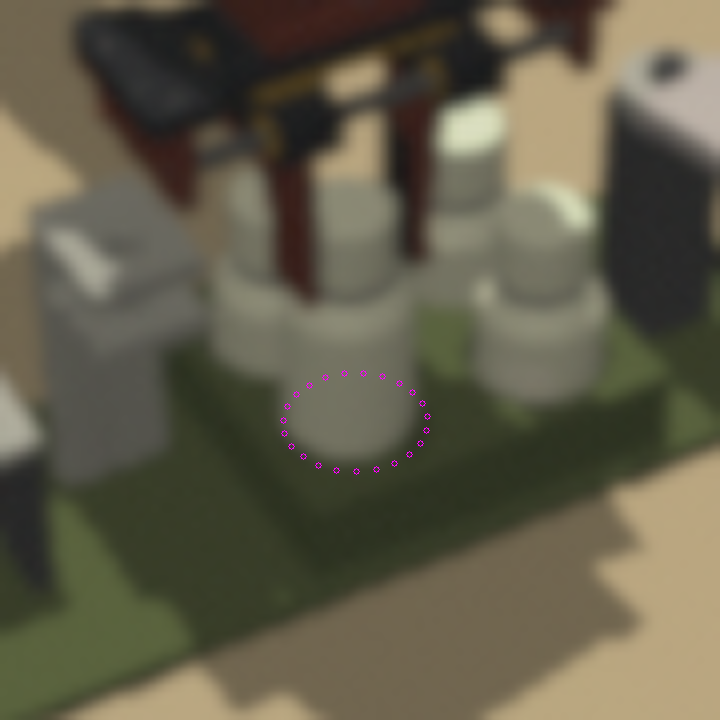

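```bash
python3 -m handwheel '[[[0,0,0],[0,0,-2],0.3],[[0,0,0],[0,0,-2],0.3],[[0,0,0],[0.4,1.2,-1],0.3],[[0,0,0],[0.3,0.9,0],0.3],[[0,0,0],[0.2,0.4,0],0.3],[[0,0,0],[0,0,0.2],0.3],[[0,0,0],[0,0,0.2],0.3],[[0,0,0],[0,0,0.2],0.3],[[0,0,0],[0,0,0.2],0.3],[[0,0,0],[0,0,0.2],0.3]]';python3 - <<'E'
from h import *
go(530,84.6,126,1.504)
p=shot("scene");e=ctrl.get_obs()["ee_pos"]
C=lambda x,y,r,z:[[x+r*np.cos(a),y+r*np.sin(a),z] for a in np.linspace(0,6.28,24)]
crop(p,proj(p,[520,94,60])[0],45,"f4",C(528.4,84.3,27,44)+C(e[0]-1.6,e[1],25,e[2]-83),k=8)
E
```

```text
t: 73.05
ee_pos: [530.7, 85.2, 131.4]
orientation: [-2.293, -2.145, -0.002]
ft_force: [0.7, 0.5, -1.0]
width: 35.7
t73.05 pos [530.7  85.2 131.4] yaw 1.504 w 35.7 F [ 0.7  0.5 -1. ]
shift [-0.6 -0.7  5.4] |5| turn [-0.    -0.002  0.   ] world d [-0.7 -0.6 -5.4]
```

View pics/f4.png

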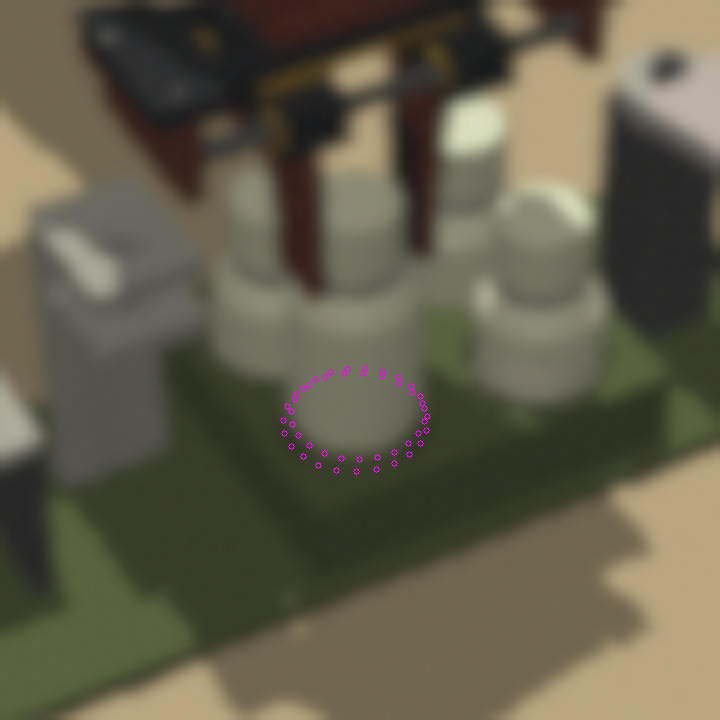

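```bash
python3 -m handwheel '[[[0,0,0],[0,0,1],0.3],[[0,0,0],[0,0,2],0.3],[[0,0,0],[0,0,2],0.3],[[0,0,0],[0,0,2],0.3],[[0,0,0],[0,0,2],0.3],[[0,0,0],[0,0,2],0.3],[[0,0,0],[0,0,1],0.3],[[0,0,0],[0,0,0.2],0.3],[[0,0,0],[0,0,0.2],0.3],[[0,0,0],[0,0,0.2],0.3]]';python3 - <<'E'
from h import *
go(530,84.6,126,1.504)
p=shot("scene");e=ctrl.get_obs()["ee_pos"]
C=lambda x,y,r,z:[[x+r*np.cos(a),y+r*np.sin(a),z] for a in np.linspace(0,6.28,24)]
crop(p,proj(p,[520,94,60])[0],45,"f5",C(528.4,84.3,27,44),k=8)
E
```

```text
t: 73.93
ee_pos: [530.4, 85.1, 116.9]
orientation: [-2.293, -2.145, -0.0]
ft_force: [-0.2, -0.3, -1.5]
width: 35.7
t73.93 pos [530.4  85.1 116.9] yaw 1.504 w 35.7 F [-0.2 -0.3 -1.5]
shift [-0.5 -0.4 -9.1] |9| turn [-0.001 -0.002  0.   ] world d [-0.4 -0.5  9.1]
```

View pics/f5.png

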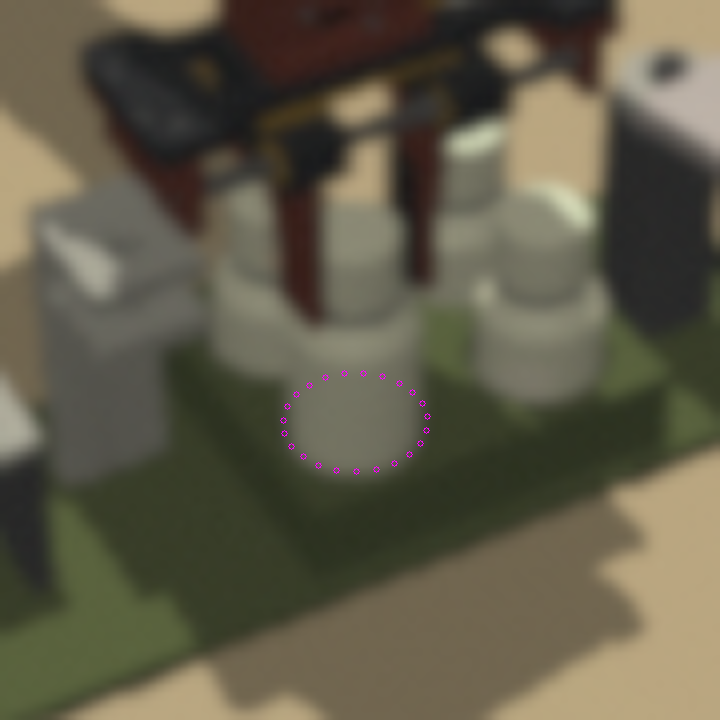

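```bash
python3 -m handwheel '[[[0,0,0],[0,0,2],0.3],[[0,0,0],[0,0,3],0.3],[[0,0,0],[0,0,3],0.3],[[0,0,0],[0,0,3],0.3],[[0,0,0],[0,0,3],0.3],[[0,0,0],[0,0,3],0.3],[[0,0,0],[0,0,2],0.3],[[0,0,0],[0,0,1],0.3],[[0,0,0],[0,0,0.2],0.3],[[0,0,0],[0,0,0.2],0.3]]';python3 - <<'E'
from h import *
go(530,84.6,92,1.504)
E
```

```text
t: 74.82
ee_pos: [530.3, 85.1, 94.0]
orientation: [-2.293, -2.145, -0.0]
ft_force: [-0.2, -0.7, -0.9]
width: 35.7
t74.82 pos [530.3  85.1  94. ] yaw 1.504 w 35.7 F [-0.2 -0.7 -0.9]
shift [-0.6 -0.3  2. ] |2| turn [-0.002 -0.001  0.   ] world d [-0.3 -0.5 -2. ]
```

```bash
python3 -m handwheel '[[[0,0,0],[0,0,1.5],0.3],[[0,0,0],[0,0,1],0.3],[[0,0,0],[0,0,0.5],0.3],[[0,0,0],[0,0,0.3],0.35],[[0,0,0],[0,0,0.2],0.4],[[0,0,0],[0,0,0],0.45],[[0,0,0],[0,0,0],0.55],[[0,0,0],[0,0,0],0.55],[[0,0,0],[0,0,-4],0.55],[[0,0,0],[0,0,-10],0.55]]';python3 -m handwheel '[[[0,0,0],[0,0,-20],0.55],[[0,0,0],[0,0,-28],0.55],[[0,0,0],[0,0,-28],0.55],[[0,0,0],[0,0,-28],0.55],[[0,0,0],[0,0,-20],0.6],[[0,0,0],[0,0,-10],0.6],[[0,0,0],[0,0,-4],0.6],[[0,0,0],[0,0,0],0.6],[[0,0,0],[0,0,0],0.6],[[0,0,0],[0,0,0],0.6]]';python3 - <<'E'
from sil import *
p=shot("scene");crop(p,proj(p,[520,94,60])[0],50,"g1",k=8)
for q in("bottle1","bar_knob","bar_eye","pin_collar"):print(q,[(round(s,2),np.round(X)) for s,X in det(p,q)])
p=shot("top");crop(p,proj(p,[540,120,60])[0],60,"g2",k=8)
for q in("bar_knob","bar_eye"):print(q,[(round(s,2),np.round(X)) for s,X in det(p,q)])
go(653.4,262.9,200,1.725)
E
```

```text
t: 75.65
ee_pos: [530.8, 85.1, 106.1]
orientation: [-2.293, -2.145, -0.0]
ft_force: [0.1, 0.6, -0.1]
width: 48.4
t: 76.48
ee_pos: [530.9, 84.9, 258.4]
orientation: [2.293, 2.146, 0.007]
ft_force: [-0.1, 0.1, -0.6]
width: 53.0
bottle1 [(0.91, array([530.,  88.,  10.])), (0.91, array([536., 164.,  12.])), (0.86, array([ 679., -223.,   -1.])), (0.69, array([471., 169.,  13.])), (0.68, array([466.,  88.,   9.]))]
bar_knob [(0.84, array([656., 265., 168.])), (0.59, array([487., -62.,  82.]))]
bar_eye [(0.82, array([726., 280., 129.]))]
pin_collar [(0.65, array([489., -59.,  83.]))]
bar_knob [(0.74, array([656., 269., 168.]))]
bar_eye []
t76.88 pos [531.   84.9 258.3] yaw 1.504 w 52.5 F [-0.1  0.6  0.6]
shift [185.6 110.1  59.2] |224| turn [ 0.004 -0.002 -0.221] world d [122.4 178.  -58.3]
```

View pics/g1.png

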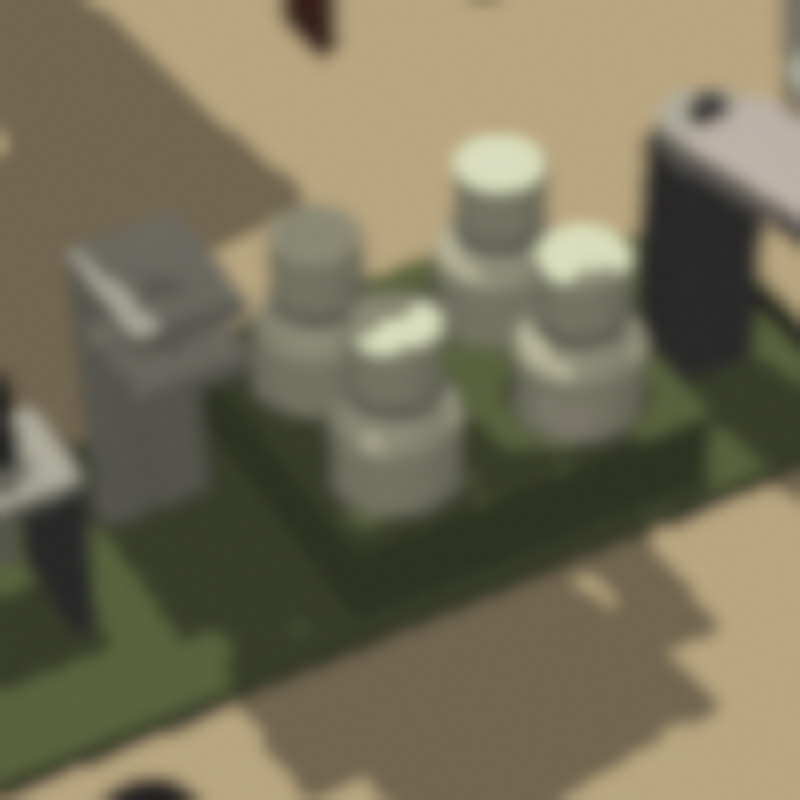

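```bash
python3 -m handwheel '[[[0,0,0],[18,11,0],0.6],[[0,0,0],[28,17,0],0.6],[[0,0,0],[32,19,0],0.6],[[0,0,0],[30,18,0],0.6],[[0,0,0],[24,14,5],0.6],[[0,0,0],[18,10,8],0.6],[[0,0,0],[12,7,8],0.6],[[0,0,-0.08],[5,3,8],0.6],[[0,0,-0.08],[0,0,6],0.6],[[0,0,-0.05],[0,0,4],0.6]]';python3 - <<'E'
from h import *
go(653.4,262.9,200,1.725)
E
```

```text
t: 77.72
ee_pos: [646.2, 253.4, 216.1]
orientation: [2.049, 2.38, 0.006]
ft_force: [0.9, 0.4, -0.4]
width: 52.7
t77.72 pos [646.2 253.4 216.1] yaw 1.720 w 52.7 F [ 0.9  0.4 -0.4]
shift [ 8.3  8.5 16.1] |20| turn [ 0.004 -0.002 -0.005] world d [  7.2   9.5 -16.1]
```

```bash
python3 -m handwheel '[[[0,0,0],[4,4,2],0.6],[[0,0,-0.003],[3,3,4],0.6],[[0,0,0],[1.3,1.5,4],0.6],[[0,0,0],[0,0,3],0.6],[[0,0,0],[0,0,1],0.6],[[0,0,0],[0,0,0],0.6],[[0,0,0],[0,0,0],0.6],[[0,0,0],[0,0,0],0.6],[[0,0,0],[0,0,0],0.6],[[0,0,0],[0,0,0],0.6]]';python3 - <<'E'
from h import *
go(653.4,262.9,146,1.725)
p=shot("scene");crop(p,proj(p,[654,263,160])[0],45,"g3",[[654.5,264,167]],k=8)
E
```

```text
t: 78.55
ee_pos: [653.8, 263.6, 199.6]
orientation: [2.051, 2.379, 0.003]
ft_force: [-0.0, -0.0, 0.1]
width: 52.7
t78.55 pos [653.8 263.6 199.6] yaw 1.719 w 52.7 F [-0.  -0.   0.1]
shift [-0.7 -0.6 53.6] |54| turn [ 0.002 -0.001 -0.006] world d [ -0.4  -0.7 -53.6]
```

View pics/g3.png

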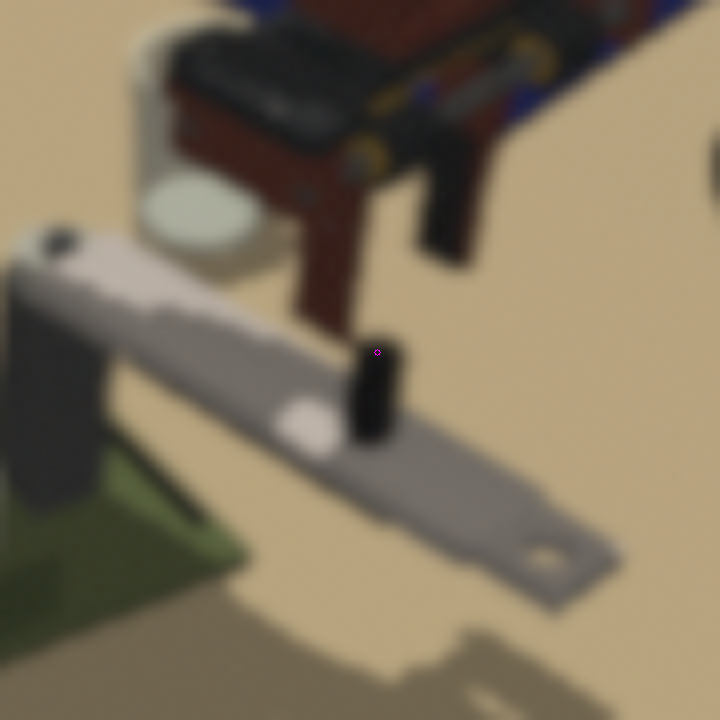

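```bash
python3 -m handwheel '[[[0,0,-0.003],[0,0,5],0.6],[[0,0,0],[0,0,9],0.6],[[0,0,0],[0,0,11],0.6],[[0,0,0],[0,0,10],0.6],[[0,0,0],[0,0,7],0.6],[[0,0,0],[0,0,3],0.5],[[0,0,0],[0,0,1],0.4],[[0,0,0],[0,0,0],0.3],[[0,0,0],[0,0,0],0.2],[[0,0,0],[0,0,0],0.1]]';python3 - <<'E'
from h import *
go(653.4,262.9,146,1.725)
E
```

```text
t: 79.43
ee_pos: [653.0, 263.3, 146.9]
orientation: [-2.047, -2.382, 0.0]
ft_force: [-0.7, 2.5, -1.3]
width: 22.8
t79.43 pos [653.  263.3 146.9] yaw 1.722 w 22.8 F [-0.7  2.5 -1.3]
shift [-0.4  0.3  0.9] |1| turn [-0.001 -0.001 -0.003] world d [ 0.4 -0.4 -0.9]
```

```bash
python3 -m handwheel '[[[0,0,0],[0,0,0],0.1],[[0,0,0.03],[-4.5,-0.1,0],0.1],[[0,0,0.06],[-9,-0.3,0],0.1],[[0,0,0.08],[-12,-0.4,0],0.1],[[0,0,0.08],[-12,-0.4,0],0.1],[[0,0,0.08],[-12,-0.4,0],0.1],[[0,0,0.08],[-12,-0.4,0],0.1],[[0,0,0.08],[-12,-0.4,0],0.1],[[0,0,0.05],[-7,-0.2,0],0.1],[[0,0,0.02],[-3,0,0],0.1]]';python3 - <<'E'
from h import *
o=ctrl.get_obs();d=o["ee_pos"][:2]-[508,240.5];print(np.hypot(*d),np.arctan2(d[0],-d[1]))
go(653.4,262.9,146,1.725)
E
```

```text
t: 80.27
ee_pos: [640.7, 177.8, 147.0]
orientation: [-2.656, -1.676, 0.001]
ft_force: [0.1, 1.8, -4.2]
width: 19.2
146.78734933619177 1.129180213300386
t80.27 pos [640.7 177.8 147. ] yaw 1.126 w 19.2 F [ 0.1  1.8 -4.2]
shift [ 82.3 -25.2   1.1] |86| turn [-0.001 -0.    -0.599] world d [12.7 85.1 -1. ]
```

```bash
python3 -m handwheel '[[[0,0,0.03],[-4.5,0,0],0.1],[[0,0,0.06],[-9,-0.2,0],0.1],[[0,0,0.08],[-12,-0.3,0],0.1],[[0,0,0.08],[-12,-0.3,0],0.1],[[0,0,0.08],[-12,-0.3,0],0.1],[[0,0,0.08],[-12,-0.3,0],0.1],[[0,0,0.08],[-12,-0.3,0],0.1],[[0,0,0.08],[-12,-0.3,0],0.1],[[0,0,0.05],[-7,-0.1,0],0.1],[[0,0,0.02],[-3,0,0],0.1]]';python3 - <<'E'
from h import *
o=ctrl.get_obs();d=o["ee_pos"][:2]-[508,240.5];print(np.hypot(*d),np.arctan2(d[0],-d[1]))
go(653.4,262.9,146,1.725)
E
```

```text
t: 81.1
ee_pos: [572.3, 108.1, 147.0]
orientation: [-3.058, -0.703, 0.002]
ft_force: [0.3, 1.2, -6.0]
width: 19.5
147.13753000372478 0.4521577967642122
t81.10 pos [572.3 108.1 147. ] yaw 0.452 w 19.5 F [ 0.3  1.2 -6. ]
shift [ 140.5 -103.8    1.4] |175| turn [-0.004 -0.002 -1.273] world d [ 81.1 154.8  -1. ]
```

```bash
python3 -m handwheel '[[[0,0,0.03],[-4.5,0,0],0.1],[[0,0,0.05],[-7.5,-0.1,0],0.1],[[0,0,0.06],[-9,-0.2,0],0.1],[[0,0,0.06],[-9,-0.2,0],0.1],[[0,0,0.06],[-9,-0.2,0],0.1],[[0,0,0.06],[-9,-0.2,0],0.1],[[0,0,0.05],[-7.5,-0.1,0],0.1],[[0,0,0.03],[-4.5,0,0],0.1],[[0,0,0.02],[-3,0,0],0.1],[[0,0,0],[0,0,0],0.1]]';python3 - <<'E'
from h import *
o=ctrl.get_obs();d=o["ee_pos"][:2]-[508,240.5];print(np.hypot(*d),np.arctan2(d[0],-d[1]))
go(653.4,262.9,146,-.067)
E
```

```text
t: 81.93
ee_pos: [510.5, 93.0, 147.0]
orientation: [-3.138, -0.03, -0.0]
ft_force: [-1.0, -1.0, -4.8]
width: 19.4
147.5205198324476 0.017182305920442106
t81.93 pos [510.5  93.  147. ] yaw 0.019 w 19.4 F [-1.  -1.  -4.8]
shift [ 146.1 -167.1    1.5] |222| turn [-0.003 -0.     0.086] world d [142.9 169.9  -1. ]
```

```bash
python3 -m handwheel '[[[0,0,0.015],[-2,0,0],0.1],[[0,0,0.015],[-2,0,0],0.1],[[0,0,0.015],[-2,0,0],0.1],[[0,0,0.015],[-2,0,0],0.1],[[0,0,0.01],[-1.5,0,0],0.1],[[0,0,0.005],[-1.5,0,0],0.1],[[0,0,0],[-1,0,0],0.1],[[0,0,0],[-1,0,0],0.1],[[0,0,0],[-1,0,0],0.1],[[0,0,0],[-1,0,0],0.1]]';python3 - <<'E'
from h import *
o=ctrl.get_obs();d=o["ee_pos"][:2]-[508,240.5];print(np.hypot(*d),np.arctan2(d[0],-d[1]))
go(653.4,262.9,146,-.067)
p=shot("scene");crop(p,proj(p,[495,30,130])[0],45,"g4",k=8)
E
```

```text
t: 82.77
ee_pos: [498.0, 93.2, 147.0]
orientation: [-3.138, 0.094, -0.01]
ft_force: [5.4, -1.7, -11.4]
width: 19.5
147.60136192565398 -0.0678568319518563
t82.77 pos [498.   93.2 147. ] yaw -0.060 w 19.5 F [  5.4  -1.7 -11.4]
shift [ 144.9 -178.7    2.4] |230| turn [-0.003 -0.006  0.007] world d [155.4 169.7  -1. ]
```

View pics/g4.png

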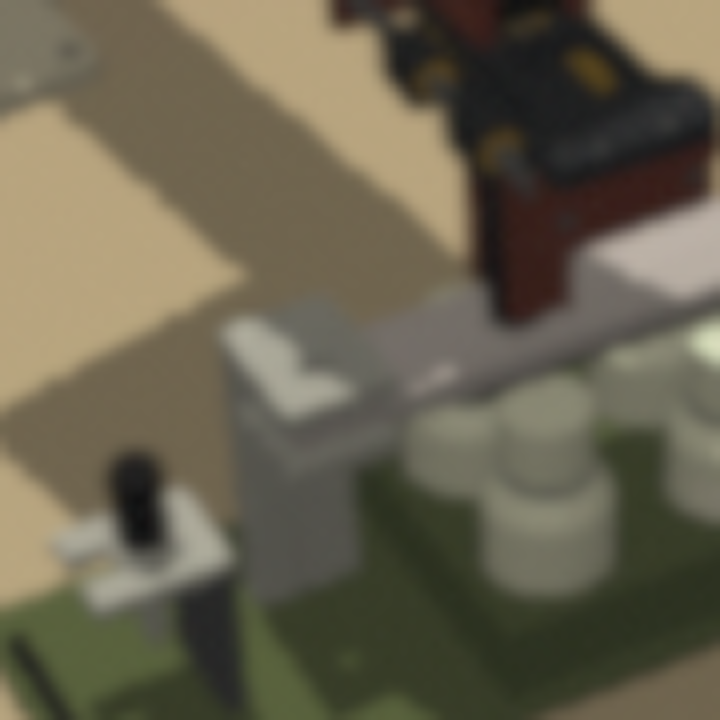

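```bash
python3 -m handwheel '[[[0,0,0],[-2,0,0],0.1],[[0,0,0],[-2,0,0],0.1],[[0,0,0],[-2,0,0],0.1],[[0,0,0],[-2,0,0],0.1],[[0,0,0],[0,0,0],0.1],[[0,0,0],[0,0,0],0.2],[[0,0,0],[0,0,0],0.3],[[0,0,0],[0,0,0],0.45],[[0,0,0],[0,0,0],0.55],[[0,0,0],[0,0,0],0.55]]';python3 - <<'E'
from h import *
o=ctrl.get_obs();d=o["ee_pos"][:2]-[508,240.5];print(np.hypot(*d),np.arctan2(d[0],-d[1]))
go(497.9,92.8,220,-.067)
E
```

```text
t: 83.65
ee_pos: [499.4, 93.7, 148.7]
orientation: [-3.135, 0.096, -0.039]
ft_force: [-0.8, -0.5, 0.5]
width: 42.5
147.0275423799019 -0.05886157912282372
t83.65 pos [499.4  93.7 148.7] yaw -0.061 w 42.5 F [-0.8 -0.5  0.5]
shift [  0.4   0.6 -71.4] |71| turn [-0.006 -0.025  0.006] world d [-1.5 -0.9 71.3]
```

```bash
python3 -m handwheel '[[[0,0,0],[0,0,-5],0.6],[[0,-0.005,0],[0,0,-12],0.6],[[0,-0.008,0],[0,0,-18],0.6],[[0,-0.008,0],[0,0,-16],0.6],[[0,-0.004,0],[0,5,-10],0.6],[[0,0,0],[0,18,-5],0.6],[[0,0,0],[-0.1,30,0],0.6],[[0,0,0],[-0.1,32,0],0.6],[[0,0,0],[-0.1,26,0],0.6],[[0,0,0],[-0.1,16,0],0.6]]';python3 - <<'E'
from sil import *
go(487.8,-60,160,-.067)
p=shot("scene");crop(p,proj(p,[495,30,130])[0],45,"h1",k=8)
for q in("bar_eye","bar_knob","pin","pin_collar"):print(q,[(round(s,2),np.round(X)) for s,X in det(p,q)])
E
```

```text
t: 84.48
ee_pos: [492.0, -34.2, 222.9]
orientation: [-3.134, 0.083, -0.01]
ft_force: [-0.7, 0.3, 0.3]
width: 53.0
t84.48 pos [492.  -34.2 222.9] yaw -0.053 w 53.0 F [-0.7  0.3  0.3]
shift [-3.2 26.4 62.7] |68| turn [-0.007 -0.006  0.014] world d [ -4.2 -25.8 -62.9]
bar_eye [(0.76, array([487.,  12., 129.]))]
bar_knob [(0.59, array([497.,  94., 168.]))]
pin [(0.43, array([491., -62.,  31.]))]
pin_collar [(0.53, array([487., -62.,  82.]))]
```

View pics/h1.png

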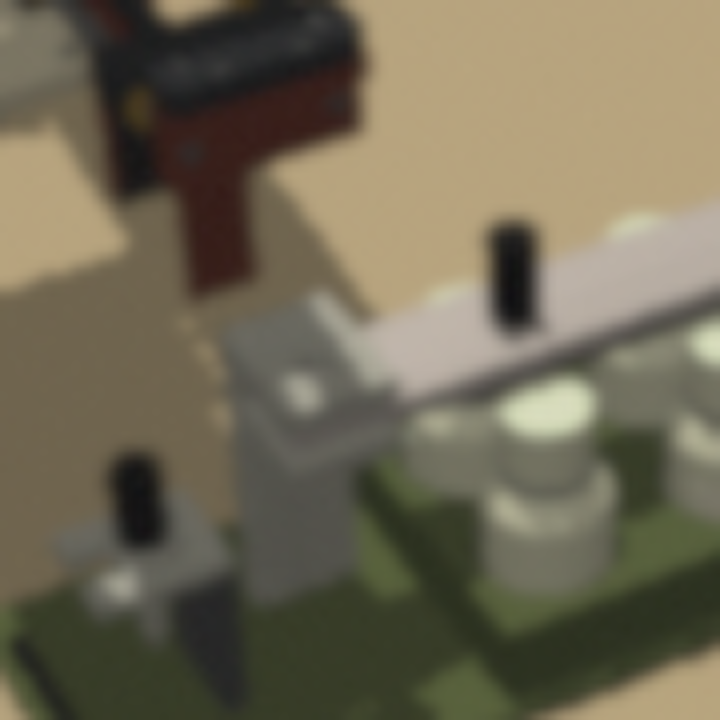

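```bash
python3 -m handwheel '[[[-0.003,-0.003,0.005],[-1.2,11,2],0.6],[[-0.003,-0.003,0.005],[-1,7,6],0.6],[[0,0,0.004],[-0.6,3,9],0.6],[[0,0,0],[-0.3,1.2,10],0.6],[[0,0,0],[0,0,10],0.6],[[0,0,0],[0,0,9],0.6],[[0,0,0],[0,0,6],0.6],[[0,0,0],[0,0,3],0.6],[[0,0,0],[0,0,1],0.6],[[0,0,0],[0,0,0],0.6]]';python3 - <<'E'
from sil import *
go(487.8,-60.2,101,-.067)
E
```

```text
t: 85.57
ee_pos: [486.1, -51.9, 158.0]
orientation: [-3.138, 0.098, 0.009]
ft_force: [1.0, 0.2, -0.5]
width: 52.4
t85.57 pos [486.1 -51.9 158. ] yaw -0.063 w 52.4 F [ 1.   0.2 -0.5]
shift [ 2.6  8.3 57. ] |58| turn [-0.001  0.006  0.004] world d [  1.7  -8.3 -57. ]
```

```bash
python3 -m handwheel '[[[0,0.003,0.002],[1.2,3.6,0],0.6],[[0,0.002,0.002],[0.8,2.4,0],0.6],[[0,0,0],[0.4,1.2,0],0.6],[[0,0,0],[0,0.4,0],0.6],[[0,0,0],[0,0,4],0.6],[[0,0,0],[0,0,6],0.6],[[0,0,0],[0,0,6],0.6],[[0,0,0],[0,0,3],0.6],[[0,0,0],[0,0,1],0.6],[[0,0,0],[0,0,0],0.6]]';python3 - <<'E'
from sil import *
go(487.8,-60.2,101,-.067)
E
```

```text
t: 86.4
ee_pos: [489.5, -60.6, 137.3]
orientation: [-3.139, 0.105, -0.005]
ft_force: [0.8, -0.2, 0.3]
width: 52.8
t86.40 pos [489.5 -60.6 137.3] yaw -0.067 w 52.8 F [ 0.8 -0.2  0.3]
shift [-1.8 -0.2 36.3] |36| turn [-0.001 -0.003 -0.   ] world d [ -1.7   0.4 -36.3]
```

```bash
python3 -m handwheel '[[[0,-0.002,0],[-0.8,0,3],0.6],[[0,0,0],[-0.5,0,5],0.6],[[0,0,0],[-0.3,0,6],0.6],[[0,0,0],[0,0,6],0.6],[[0,0,0],[0,0,5],0.6],[[0,0,0],[0,0,4],0.5],[[0,0,0],[0,0,3],0.45],[[0,0,0],[0,0,1],0.4],[[0,0,0],[0,0,0.2],0.35],[[0,0,0],[0,0,0.2],0.3]]';python3 - <<'E'
from sil import *
go(487.8,-60.2,101,-.067)
p=shot("scene");crop(p,proj(p,[488,-60,100])[0],40,"h2",k=8)
E
```

```text
t: 87.23
ee_pos: [487.4, -60.2, 99.6]
orientation: [-3.138, 0.105, 0.001]
ft_force: [0.2, -0.6, -0.2]
width: 27.6
t87.23 pos [487.4 -60.2  99.6] yaw -0.067 w 27.6 F [ 0.2 -0.6 -0.2]
shift [ 0.4 -0.1 -1.4] |1| turn [-0.001  0.001  0.   ] world d [0.4 0.  1.4]
```

View pics/h2.png

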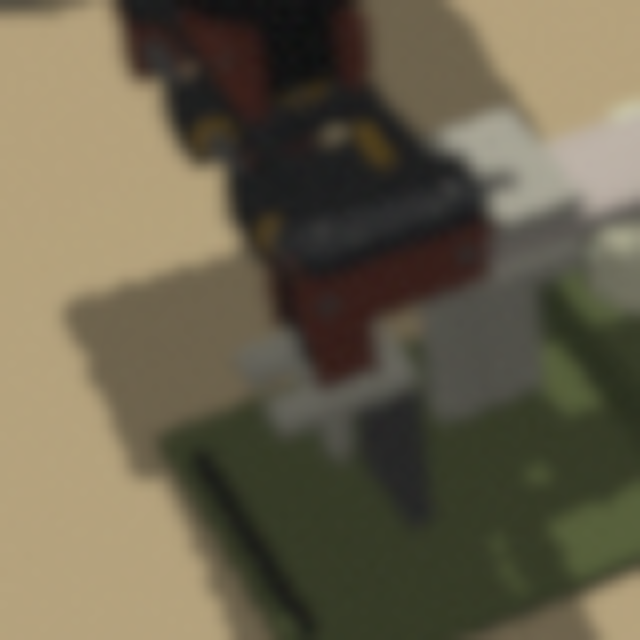

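Close on the pin, then lift.

```bash
python3 -m handwheel '[[[0,0,0],[0,0,-0.6],0.25],[[0,0,0],[0,0,-0.4],0.2],[[0,0,0],[0,0,0],0.15],[[0,0,0],[0,0,0],0.1],[[0,0,0],[0,0,0],0.1],[[0,0,0],[0,0,0],0.1],[[0,0,0],[0,0,0],0.1],[[0,0,0],[0,0,0],0.1],[[0,0,0],[0,0,0],0.1],[[0,0,0],[0,0,0],0.1]]';python3 - <<'E'
from sil import *
go(487.8,-60.2,101,-.067)
E
python3 -m handwheel '[[[0,0,0],[0,0,-4],0.1],[[0,0,0],[0,0,-10],0.1],[[0,0,0],[0,0,-18],0.1],[[0,0,0],[0,0,-24],0.1],[[0,0,0],[0,0,-24],0.1],[[0,0,0],[0,0,-20],0.1],[[0,0,0],[0,0,-12],0.1],[[0,0,0],[0,0,-6],0.1],[[0,0,0],[0,0,-2],0.1],[[0,0,0],[0,0,0],0.1]]';python3 - <<'E'
from sil import *
go(492.5,12,225,-.067)
p=shot("scene");crop(p,proj(p,[488,-60,190])[0],40,"h3",k=8)
E
```

```text
t: 88.12
ee_pos: [487.9, -60.3, 101.6]
orientation: [-3.139, 0.105, -0.002]
ft_force: [-0.5, -0.3, 0.2]
width: 19.2
t88.12 pos [487.9 -60.3 101.6] yaw -0.067 w 19.2 F [-0.5 -0.3  0.2]
shift [-0.1 -0.1  0.6] |1| turn [-0.001 -0.001  0.   ] world d [-0.1  0.1 -0.6]
t: 88.95
ee_pos: [488.6, -60.5, 232.7]
orientation: [-3.139, 0.105, -0.009]
ft_force: [0.3, -0.1, -1.1]
width: 19.1
t88.95 pos [488.6 -60.5 232.7] yaw -0.067 w 19.1 F [ 0.3 -0.1 -1.1]
shift [ -1.  -72.6   7.8] |73| turn [-0.001 -0.006  0.   ] world d [ 3.9 72.5 -7.7]
```

View pics/h3.png

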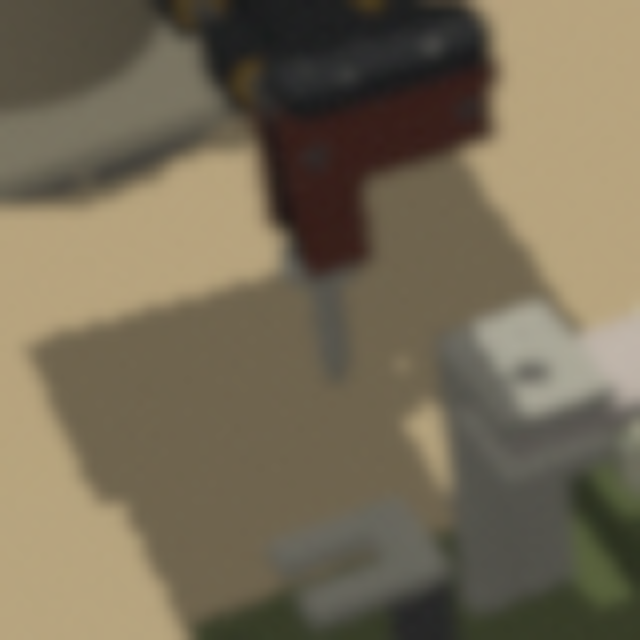

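```bash
python3 - <<'E'
from sil import *
o=ctrl.get_obs();e=o["ee_pos"]
p=shot("scene")
pts=[[e[0],e[1],e[2]-h] for h in np.linspace(16,66,8)]
crop(p,proj(p,[488,-60,190])[0],30,"h4",pts,k=12)
p=shot("top");print(proj(p,[e[0],e[1],190]))
E
```

```text
[[279.58341315 223.36305473]]
```

View pics/h4.png

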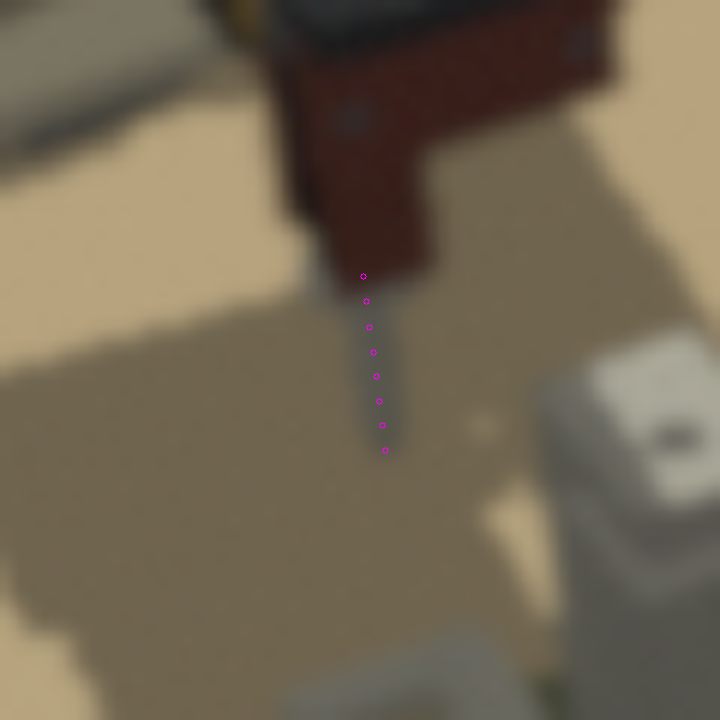

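```bash
python3 -m handwheel '[[[0,-0.003,0],[0,-8,0],0.1],[[0,-0.002,0],[0,-13,0],0.1],[[0,0,0],[0,-14,0],0.1],[[0,0,0],[-0.2,-13,0],0.1],[[0,0,0],[-0.2,-9,0],0.1],[[0,0,0],[0,-6,0],0.1],[[0,0,0],[0,-3,0],0.1],[[0,0,0],[0,-1,0],0.1],[[0,0,0],[0,0,0],0.1],[[0,0,0],[0,0,0],0.1]]';python3 - <<'E'
from sil import *
go(492.5,12,220,-.067)
E
```

```text
t: 89.93
ee_pos: [488.6, 11.6, 224.7]
orientation: [-3.138, 0.107, 0.025]
ft_force: [0.1, -0.3, -0.4]
width: 19.4
t89.93 pos [488.6  11.6 224.7] yaw -0.068 w 19.4 F [ 0.1 -0.3 -0.4]
shift [ 4.  -0.6  4.6] |6| turn [-0.001  0.016 -0.001] world d [ 3.9  0.4 -4.7]
```

```bash
python3 -m handwheel '[[[0,0.006,0],[1.6,-0.2,1],0.1],[[0,0.004,0],[1,-0.1,1],0.1],[[0,0.003,0],[0.5,-0.1,0.5],0.1],[[0,0,0],[0.2,0,0],0.1],[[0,0,0],[0,0,0],0.1],[[0,0,0],[0,0,0],0.1],[[0,0,0],[0,0,0],0.1],[[0,0,0],[0,0,0],0.1],[[0,0,0],[0,0,0],0.1],[[0,0,0],[0,0,0],0.1]]';python3 - <<'E'
from sil import *
go(492.5,12,210,-.067)
o=ctrl.get_obs();e=o["ee_pos"]
p=shot("scene")
crop(p,proj(p,[492,12,150])[0],30,"h5",[[e[0],e[1],e[2]-66],[492.5,12,140]],k=12)
E
```

```text
t: 90.77
ee_pos: [492.4, 10.1, 222.2]
orientation: [-3.139, 0.111, 0.002]
ft_force: [-0.6, 0.6, -0.6]
width: 19.4
t90.77 pos [492.4  10.1 222.2] yaw -0.071 w 19.4 F [-0.6  0.6 -0.6]
shift [ 0.  -1.9 12.2] |12| turn [-0.001  0.001 -0.004] world d [  0.1   1.9 -12.2]
```

View pics/h5.png

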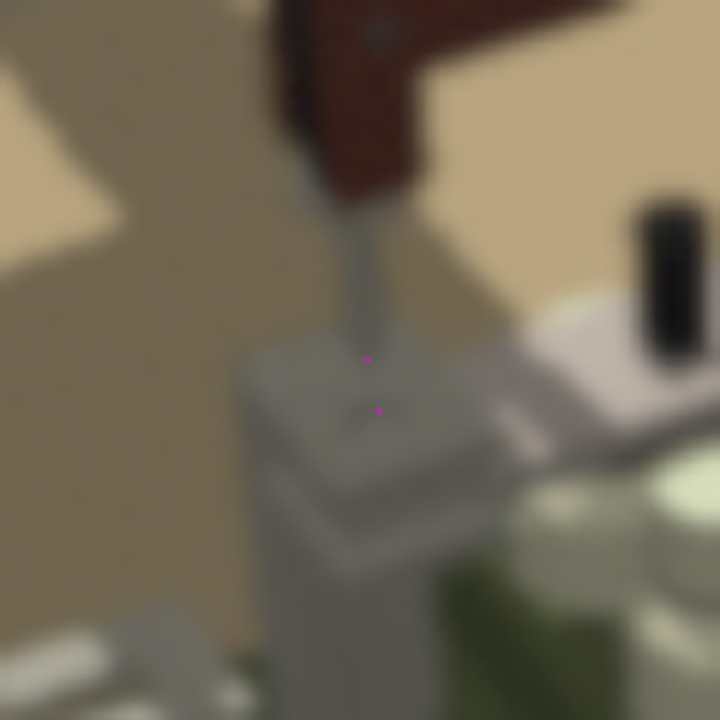

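```bash
python3 -m handwheel '[[[0,0,0],[0,-0.9,0],0.1],[[0,0,0],[0,-0.5,2],0.1],[[0,0,0],[0,-0.3,3],0.1],[[0,0,0],[0,0,3],0.1],[[0,0,0],[0,0,2],0.1],[[0,0,0],[0,0,1],0.1],[[0,0,0],[0,0,0],0.1],[[0,0,0],[0,0,0],0.1],[[0,0,0],[0,0,0],0.1],[[0,0,0],[0,0,0],0.1]]';python3 - <<'E'
from sil import *
go(492.5,12,204,-.067)
E
```

```text
t: 91.65
ee_pos: [492.3, 12.1, 209.6]
orientation: [-3.139, 0.11, 0.003]
ft_force: [-0.0, -0.5, -1.3]
width: 19.4
t91.65 pos [492.3  12.1 209.6] yaw -0.070 w 19.4 F [-0.  -0.5 -1.3]
shift [0.3 0.1 5.6] |6| turn [-0.001  0.002 -0.003] world d [ 0.2 -0.1 -5.6]
```

Aligned, so insert slowly.

```bash
python3 -m handwheel '[[[0,0,0],[0.1,0,1.5],0.1],[[0,0,0],[0,0,2],0.1],[[0,0,0],[0,0,2],0.1],[[0,0,0],[0,0,2],0.1],[[0,0,0],[0,0,2],0.1],[[0,0,0],[0,0,2],0.1],[[0,0,0],[0,0,2],0.1],[[0,0,0],[0,0,1],0.1],[[0,0,0],[0,0,0],0.1],[[0,0,0],[0,0,0],0.1]]';python3 - <<'E'
from sil import *
go(492.5,12,156,-.067)
E
```

```text
t: 92.48
ee_pos: [492.4, 12.0, 193.5]
orientation: [-3.139, 0.111, 0.003]
ft_force: [1.3, -0.5, 0.1]
width: 19.3
t92.48 pos [492.4  12.  193.5] yaw -0.070 w 19.3 F [ 1.3 -0.5  0.1]
shift [ 0.2  0.  37.5] |37| turn [-0.001  0.002 -0.003] world d [  0.1  -0.  -37.5]
```

```bash
python3 -m handwheel '[[[0,0,0],[0,0,2],0.1],[[0,0,0],[0,0,2],0.1],[[0,0,0],[0,0,2],0.1],[[0,0,0],[0,0,2],0.1],[[0,0,0],[0,0,2],0.1],[[0,0,0],[0,0,2],0.1],[[0,0,0],[0,0,2],0.1],[[0,0,0],[0,0,2],0.1],[[0,0,0],[0,0,1],0.1],[[0,0,0],[0,0,0],0.1]]';python3 - <<'E'
from sil import *
go(492.5,12,156,-.067)
E
```

```text
t: 93.32
ee_pos: [492.4, 12.0, 174.7]
orientation: [-3.139, 0.111, 0.003]
ft_force: [-0.4, 0.4, -1.4]
width: 19.4
t93.32 pos [492.4  12.  174.7] yaw -0.070 w 19.4 F [-0.4  0.4 -1.4]
shift [ 0.1  0.1 18.7] |19| turn [-0.001  0.002 -0.003] world d [  0.1  -0.  -18.7]
```

```bash
python3 -m handwheel '[[[0,0,0],[0,0,2],0.1],[[0,0,0],[0,0,2],0.1],[[0,0,0],[0,0,2],0.1],[[0,0,0],[0,0,2],0.1],[[0,0,0],[0,0,2],0.1],[[0,0,0],[0,0,2],0.1],[[0,0,0],[0,0,2],0.1],[[0,0,0],[0,0,2],0.1],[[0,0,0],[0,0,1],0.1],[[0,0,0],[0,0,1],0.1]]';python3 - <<'E'
from sil import *
go(492.5,12,156,-.067)
E
```

```text
t: 94.15
ee_pos: [492.7, 12.1, 155.7]
orientation: [-3.139, 0.111, 0.002]
ft_force: [-7.9, -0.1, 25.2]
width: 19.7
t94.15 pos [492.7  12.1 155.7] yaw -0.070 w 19.7 F [-7.9 -0.1 25.2]
shift [-0.2  0.1 -0.3] |0| turn [-0.001  0.001 -0.003] world d [-0.2 -0.1  0.3]
```

```bash
python3 -m handwheel '[[[0,0,0],[0,0,0],0.1],[[0,0,0],[0,0,0],0.2],[[0,0,0],[0,0,0],0.35],[[0,0,0],[0,0,0],0.5],[[0,0,0],[0,0,0],0.6],[[0,0,0],[0,0,-5],0.6],[[0,0,0],[0,0,-12],0.6],[[0,0,0],[0,0,-20],0.6],[[0,0,0],[0,0,-25],0.6],[[0,0,0],[0,0,-25],0.6]]';python3 -m handwheel '[[[0,0,0],[0,0,-20],0.6],[[0,0,0],[-15,0,-10],0.6],[[0,0,0],[-25,0,-5],0.6],[[0,0,0],[-25,0,0],0.6],[[0,0,0],[-20,0,0],0.6],[[0,0,0],[-10,0,0],0.6],[[0,0,0],[-5,0,0],0.6],[[0,0,0],[0,0,0],0.6],[[0,0,0],[0,0,0],0.6],[[0,0,0],[0,0,0],0.6]]';python3 - <<'E'
from sil import *
go(492.5,12,156,-.067)
p=shot("scene",save="z1");crop(p,proj(p,[500,80,110])[0],50,"z2",[[492.5,12,140],[492.5,12,178]],k=8)
for q in("bar_knob","pin","pin_collar","bottle1","reagent","beaker"):print(q,[(round(s,2),np.round(X)) for s,X in det(p,q)])
p=shot("top",save="z3")
E
```

```text
t: 94.98
ee_pos: [489.4, 12.0, 241.7]
orientation: [-3.139, 0.111, 0.02]
ft_force: [0.6, 0.1, 0.5]
width: 52.7
t: 95.82
ee_pos: [391.8, 19.2, 288.2]
orientation: [-3.139, 0.111, -0.007]
ft_force: [-0.2, 0.4, 0.2]
width: 52.8
t95.82 pos [391.8  19.2 288.2] yaw -0.071 w 52.8 F [-0.2  0.4  0.2]
shift [100.3   0.2 132.6] |166| turn [-0.001 -0.004 -0.004] world d [ 100.7   -7.2 -132.2]
bar_knob [(0.78, array([493.,  94., 167.]))]
pin []
pin_collar [(0.61, array([494.,  11., 137.]))]
bottle1 [(0.86, array([ 679., -220.,   -0.])), (0.74, array([536., 163.,  12.])), (0.67, array([ 754., -237.,   -1.])), (0.43, array([473., 170.,   7.])), (0.4, array([464.,  88.,   8.]))]
reagent [(0.75, array([ 709., -115.,   -0.]))]
beaker [(0.77, array([393., 410.,  -2.])), (0.62, array([461.,  87.,   5.]))]
```

View pics/z2.png

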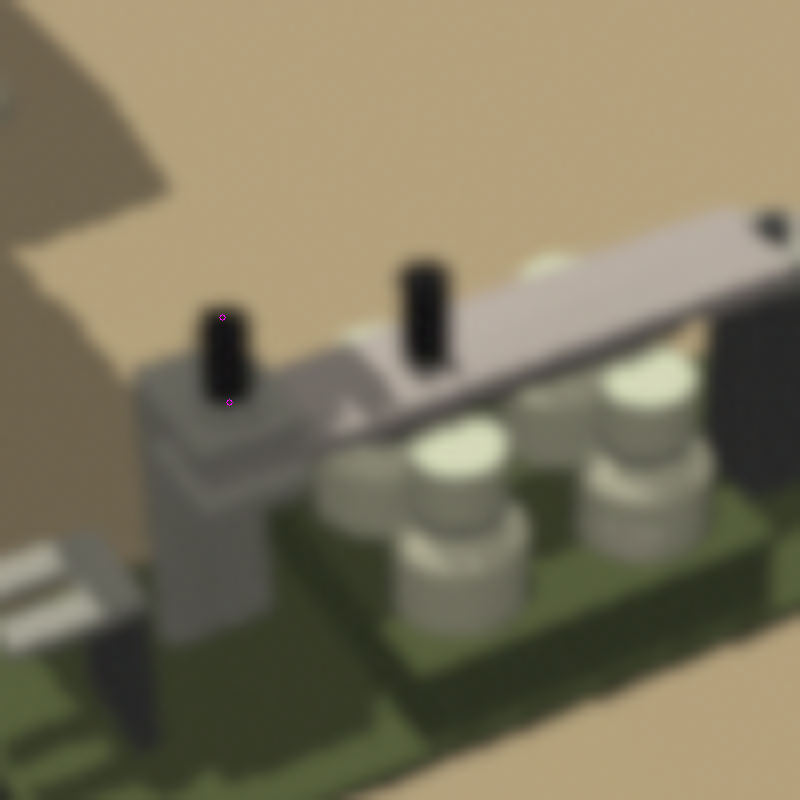

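View pics/z1.png

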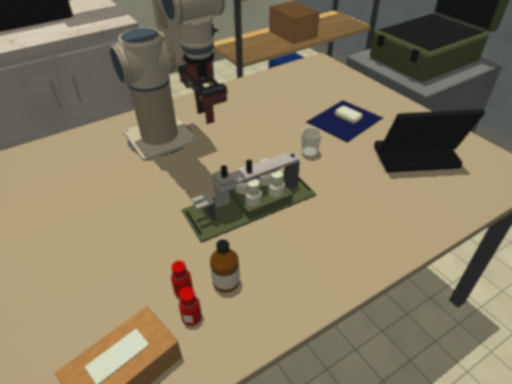

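View pics/z3.png

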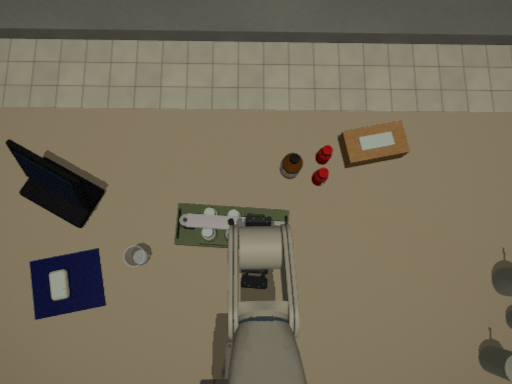

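The views show the pin seated in the catch, the bar closed, all four bottles in the wells, and the reagent bottle and beaker where they were. No white bottle is left on the bench.

```bash
python3 -c "
from workcell import ctrl
print(ctrl.close_job(), ctrl.get_obs()['t'])"
```

```text
the job is handed in; nothing more can be done
the job is handed in; nothing more can be done
```

The carrier is packed and locked, and I handed the job in at about 96 s of the 210 s allowed. I drew the pin and hung it in the notch, then swung the bar out to about 1.78 rad. All four white bottles went into the wells, one each. I swung the bar back until it met its stop and pushed the pin down through the catch and bar.

**Last checks:**
- **Pin:** the collar came to rest on the catch at its original height, with 25 N upward at the end of the push. The picture shows the grip where it should be.
- **Bar:** the measured angle was about 0 against the stop, and the last picture shows it between the catch cheeks.
- **Bottles:** four stood upright and fully down in the close picture taken before the bar was closed. In the last picture the two rear ones are partly hidden by the bar, and none is left on the bench.
- **Left alone:** the brown bottle, the beaker and the red look-alikes are where they were.

**Not as planned or not confirmed:**
- The first bottle was gripped about 5 mm off and slightly tilted, and I corrected this above its well.
- The last bottle touched a well rim lightly (about 2 N). I lifted it, shifted it about 3 mm and it went in.
- The last detector pass found the pin's collar but returned nothing for the pin as a whole. It also missed the bottle in well 2, though the picture shows it there.

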